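Light table: tip out the specimen slabs, load them and switch on

TASK

Stand the squat jar that is on the light table on the round cork mat, then take every specimen slab out of the storage holder (they lie flush in their pockets: press a slab down at its far end, the end next to the green mark, so that its near end tips up and stays up to be gripped) and lay them all flat side by side on the glowing glass of the light table. Only when all of them lie there, push the red key fully into the key switch of the light table and turn it clockwise to its stop to switch the light on, and leave the key in; by the end, the empty pocket floors must be pushed back down level at their raised near ends. Leave the glass dish and the bottle with the red cap where they are.

Things in the scene. Friction and masses are not known exactly. Their poses are not given: they have to be found in the camera images.
- holder: White fixed holder 135 x 250 x 35 mm, origin under its centre, +x roughly away from the robot. Three pockets along its y at -78, 0, +78 mm, centred at x = 0, each 103 (x) x 48 mm (y); one may be empty. A slab in a pocket lies flush with the holder's top, on a black rocking floor 27 mm up, hinged along y at x = +12 mm. A green mark on the rim beyond each pocket's far (+x) end.
- rocker1 (a joint): Tilt (rad) of the pocket floor at holder y = -78 mm: 0 level, 0.42 stop. Press the slab with 6 to 10 N 15 mm from its far (+x) end (9 mm travel) to tip it; the stiff hinge then holds. At 0.42 its near (-x) end stands 24 mm above the holder's top: grip its two sides there, fingertips just above the rim. Emptied, its raised near end presses back level with 2 to 6 N.
- rocker2 (a joint): Tilt (rad) of the pocket floor at holder y = 0 mm: 0 level, 0.42 stop. Press the slab with 6 to 10 N 15 mm from its far (+x) end (9 mm travel) to tip it; the stiff hinge then holds. At 0.42 its near (-x) end stands 24 mm above the holder's top: grip its two sides there, fingertips just above the rim. Emptied, its raised near end presses back level with 2 to 6 N.
- rocker3 (a joint): Tilt (rad) of the pocket floor at holder y = 78 mm: 0 level, 0.42 stop. Press the slab with 6 to 10 N 15 mm from its far (+x) end (9 mm travel) to tip it; the stiff hinge then holds. At 0.42 its near (-x) end stands 24 mm above the holder's top: grip its two sides there, fingertips just above the rim. Emptied, its raised near end presses back level with 2 to 6 N.
- slab1_center (a point): Centre of amber resin slab 1 with a leaf and seeds set in it, 100 (own x) x 45 (own y) x 8 mm, 0.12 kg, both faces alike; own z is the face normal. At the start level in a pocket of the holder (its x along the holder's x); may be absent. Grip across the 45 mm.
- slab2_center (a point): Centre of amber resin slab 2 with a leaf and seeds set in it, 100 (own x) x 45 (own y) x 8 mm, 0.12 kg, both faces alike; own z is the face normal. At the start level in a pocket of the holder (its x along the holder's x); may be absent. Grip across the 45 mm.
- slab3_center (a point): Centre of amber resin slab 3 with a leaf and seeds set in it, 100 (own x) x 45 (own y) x 8 mm, 0.12 kg, both faces alike; own z is the face normal. At the start level in a pocket of the holder (its x along the holder's x); may be absent. Grip across the 45 mm.
- glass_center (a point): Centre of the top of the glowing glass, 40 mm above the bench, with the fixed light table's axes (+x roughly away from the robot). Glass 150 (x) x 230 mm (y), level, flush with the white case (y -122 to +122, x -150 to +85 mm). Thin grey lines along x at y = -35, +35 mm mark three bays. The key switch is on the case at x = -112 mm, y = 0, the robot's side.
- slot_mouth (a point): Centre of the mouth of the key slot, in the top of the dark square rotor of the key switch, 70 mm above the bench (the rotor stands 30 mm above the case and measures 44 x 44 mm). The slot, 27 mm (own y) x 13 mm (own x), goes straight down 30 mm to the case. The axes turn with the rotor.
- rotor (a joint): Turn of the key switch's rotor (rad), clockwise from above: 0 = off, 1.2 = on (stop). Friction about 0.06 N m holds it where it is left. It starts between 0 and 0.15.
- key_bow (a point): Centre of the key's red bow, 12 (own x, grip across this) x 46 (own y) x 43 mm high, 56.5 mm above the tip; key axis z up. Below it a collar 20 x 36 x 7 mm, its underside 28 mm above the tip; then the brass blade 10 (x) x 24 mm (y), only 6 x 18 mm over its last 8 mm. Same after half a turn. 0.07 kg. At first upright in the stand.
- key_tip (a point): Bottom centre of the key's blade, same axes as the key.
- stand: Wooden key stand, fixed, 56 x 62 x 40 mm, origin under its centre; the key stands in a loose slot in its top, its collar on the top, its tip 12 mm above the bench.
- mat_top (a point): Centre of the top of the round cork mat, 100 mm across, 4 mm thick, fixed on the bench.
- jar_center (a point): Centre (half-way up) of the closed squat amber jar with a white lid, 62 mm across, 42 mm tall, 0.15 kg. At the start it stands on the glass of the light table.
- dish: Bystander: empty glass dish 76 mm across, 16 mm high, on the bench at the far side; origin under its centre.
- reagent: Bystander: amber bottle with red cap, 40 mm across, 75 mm tall, on the bench at the far side; origin under its centre.
Things that resemble listed ones, but are neither listed nor needed, are in the scene too. Leave any pink or purple look-alike of the part that bears jar_center alone.

How it is judged:
On the way, in this order (a step that is already met when the one before it is completed fails the run):
1. the jar stands on the cork mat, let go (horizontal distance between jar_center and mat_top below 0.035 m and angle between jar_center's own z axis and vertical below 0.1 rad and z of jar_center in the frame of mat_top below 0.026 m and contact force between the fingers and jar below 0.1 N), for 0.2 s.
2. every slab present lies flat on the glowing glass, let go (x of slab1_center in the frame of glass_center between -0.056 and 0.056 m and y of slab1_center in the frame of glass_center between -0.1 and 0.1 m and z of slab1_center in the frame of glass_center between 0 and 0.008 m and (angle between slab1_center's own z axis and vertical below 0.06 rad or angle between slab1_center's own z axis and vertical above 3.08 rad) and contact force between the fingers and slab1 below 0.1 N and x of slab2_center in the frame of glass_center between -0.056 and 0.056 m and y of slab2_center in the frame of glass_center between -0.1 and 0.1 m and z of slab2_center in the frame of glass_center between 0 and 0.008 m and (angle between slab2_center's own z axis and vertical below 0.06 rad or angle between slab2_center's own z axis and vertical above 3.08 rad) and contact force between the fingers and slab2 below 0.1 N and x of slab3_center in the frame of glass_center between -0.056 and 0.056 m and y of slab3_center in the frame of glass_center between -0.1 and 0.1 m and z of slab3_center in the frame of glass_center between 0 and 0.008 m and (angle between slab3_center's own z axis and vertical below 0.06 rad or angle between slab3_center's own z axis and vertical above 3.08 rad) and contact force between the fingers and slab3 below 0.1 N), for 0.2 s.
3. the key is in the slot of the key switch (horizontal distance between key_tip and slot_mouth below 0.006 m and z of key_tip in the frame of slot_mouth below -0.02 m and angle between key_bow's own z axis and vertical below 0.12 rad), for 0.2 s.
4. the key switch is turned on (value of joint rotor above 1 rad), for 0.2 s.
At the end, for the whole second after the job is handed in: Jar upright within 35 mm of the mat centre; every slab present flat (0.06 rad) on the glass, its centre within 56 mm (x) and 100 mm (y) of the glass centre; key at least 20 mm deep in the slot, upright, switch beyond 1.0 rad; pocket floors level (0.1 rad); all let go, at rest (all of step 1 and all of step 2 and all of step 3 and value of joint rotor above 1 rad and value of joint each of rocker1, rocker2, rocker3 below 0.1 rad and contact force between the fingers and key below 0.1 N and linear speed of each of jar, key below 0.02 m/s); the robot touches nothing.
It fails at once if the dish or the bottle is pushed more than 30 mm or the bottle tipped (distance of any of dish, reagent from where it was at the start of the episode above 0.03 m or angle between reagent's own z axis and vertical above 0.5 rad).
Of slab1, slab2, slab3 only 2 to 3 are there at a start; the rules pass over those that are not, and their reading is None.
At some moment in a run one of jar may be knocked a few centimetres aside while the robot is not near it.
Once in a run the grip may slacken for a moment while it holds something.
It also fails if it takes over 210 s, if anything falls off the work surface, if the arm or the gripper's body presses on something with over 40 N, if the wrist force passes 120 N, or if a joint passes its speed limit or range.

ROBOT

A 7-joint arm with a two-finger parallel gripper is mounted at the origin on the work surface. World frame = base frame: x ahead of the robot, y to its left, z up, the work surface at z = 0. Lengths are in m, angles in rad, forces in N, time in s.
With the tool pointing down it reaches from about 0.425 to 0.825 m from the base axis. Payload 3.6 kg.
Tool frame: the origin (TCP) lies at the very end of the fingers, on their centre line; the grasp point (between the pads) lies 19 mm behind it; z points along the fingers, y is the direction in which the jaws open and shut (so a half turn about z gives the same grasp; the last joint's range is limited). The gripper opens to 93 mm and grips with 3 to 60 N. Pads are 15 mm wide; open, the fingers measure 128 mm over their backs; the gripper's body (75 mm by 188 mm) begins 65 mm behind the grasp point.
Start: joints at [-1.183, 0.615, -0.013, 1.423, 0.008, 1.103, -0.04], TCP at [0.262, 0.595, 0.185] pointing down, gripper open.
Joint ranges: [-3.12, 3.12], [-0.3, 2.06], [-1.34, 1.32], [0.26, 2.42], [-1.36, 4.5], [0.01, 1.98], [-2.84, 2.84]. Speed limits (rad/s): [2.79, 2.79, 3.14, 3.14, 3.14, 3.14, 3.14].

INTERFACE

Orientations are given as a 3x3 rotation matrix whose columns are the frame's x, y, z axes.
In Python, from bench import bot gives the robot as it stands.
- The arm moves only by the tool send_rows, never from a script. Its argument "deltas" is a list of rows, each an object with "linear": the shift along the tool's x, y, z in units of 30 mm (1.0 is 30 mm), a list of three; "dr": the turn, a rotation vector about the tool's x, y, z in units of 6 degrees (1.0 is 6 degrees), a list of three. In form: [{"linear": [tx, ty, tz], "dr": [rx, ry, rz]}, ...]. A call has exactly 5 rows; each row is the pose to reach, as a shift and turn from the pose commanded when the call began, along the tool's axes at that moment; what a row does not reach only later rows make up. A row lasts 1/10 s, in which the tool goes at most 50 mm and 8.59 degrees, less where a joint would pass 70% of its speed; a pose out of reach is approached as far as the arm can. A call with a gripper value outside its range is refused whole. "gripper" is the opening in per cent of the stroke, from 0 (shut) to 100 (fully open), set as the call begins (left out, the last holds). The fingers move at their own pace and stop on an object; "force" is the grip in N (left out, the last holds). Time passes only in rows, so rows that repeat a pose let the fingers close, or fill a call up. It gives the time, the measured TCP pose, the force and the opening at its end, in the units of the state.
- bot.read_state(): the state, without advancing time (a new reading comes with each control period).
- bot.read_camera(name): name is "scene" or "top"; returns a dict with "pixels" (384x512x3 uint8, blue, green, red), "fov_y" (degrees; the focal length in pixels is half the picture's height over the tangent of half this angle, whatever the lens; pixels are square), "cx", "cy" (the principal point, pixels), "origin" and "orientation" of the camera in the world. Camera axes: x right, y down, z forward; pixel columns grow to the right and rows downward; lengths in m; the calibration is good to about 2 mm. A picture is of the moment at which its call begins. There is no depth.
- bot.finish_job(): hands the job in, once; it reports no verdict.
Trained networks look in the newest picture that a camera, given by its name, has taken for a name from the list of things; names that differ only in an ending like _2 or _b are one class to them, and where a whole thing is asked for, a point or a joint stands for the part that bears it (a point fixed in the world has none). Each returns a list of dicts, best first, with "confidence" (0 to 1); they miss things now and then, are a little off and sometimes report something else, mostly with a low value. They report only what shows in the picture. A call takes as long as a camera call. They do not tell look-alikes from the thing itself.
- bot.recognise(camera, thing): "at" ([x, y, z] in m, in world coordinates, good to about 4 mm: the middle of the surface that is visible of it).
- bot.masks_of(camera, thing): "mask" (384x512 bool, what is visible of it).
- bot.tip_of(camera, thing): "at" ([x, y, z] in m, in world coordinates, good to about 4 mm: a listed point, or the origin of a listed thing).
The state is a dict: "t": time; "joints": joint angles; "joint_velocities": joint speeds; "effort": joint torques, N m; "eef_pos": TCP position; "tool_rot": TCP orientation; "wrist_force": force on the tool from outside, world axes, zero at the start; "moment": the same for the moment, N m; "gripper_width": finger opening in m.
Only numpy, scipy, OpenCV 4.12 (cv2) and the standard library are available. Lean on these libraries where they do the work, as an engineer would, in place of code of your own. Each camera call takes 0.05 s, during which the arm holds its last target.

## Working session

There is one attempt and no reset: what is moved stays moved. The work goes in short steps, Python scripts to look and compute and a tool call to move; the robot and the scene stay as the last step left them, time stands still between calls to the robot, and variables do not carry over. Pictures are saved under pics/ and viewed, and the job is handed in when it is done.

Besides the shell and the picture viewer there is one more tool, called after "Call:" in YAML: its name, and indented under it one key for each argument. send_rows: Moves the arm, as the interface text tells. Its arguments: {"type":"object","properties":{"deltas":{"type":"array"},"gripper":{"type":"number"},"force":{"type":"number"}},"required":["deltas"]}

```bash
ls -la; mkdir -p pics
python3 - <<'E'
from bench import bot
import cv2,numpy as np
s=bot.read_state(); print({k:np.round(v,3).tolist() for k,v in s.items()})
for c in ("scene","top"):
    r=bot.read_camera(c); cv2.imwrite(f"pics/{c}0.png",r["pixels"])
    print(c,r["fov_y"],r["cx"],r["cy"],np.round(r["origin"],3).tolist(),np.round(r["orientation"],3).tolist())
    for n in ["holder","slab1_center","glass_center","slot_mouth","key_bow","key_tip","stand","mat_top","jar_center","dish","reagent"]:
        try: print(n,[(np.round(d["at"],3).tolist(),round(d["confidence"],2)) for d in bot.tip_of(c,n)][:5])
        except Exception as e: print(n,e)
E
```

```text
total 12
drwxr-xr-x  3 agent agent 4096 Dec  7 13:54 .
drwxr-xr-x 23 root  root  4096 Dec  7 13:54 ..
drwxr-xr-x  2 agent agent 4096 Dec  7 13:54 pics
{'t': 0.0, 'joints': [-1.183, 0.616, -0.013, 1.425, 0.008, 1.103, -0.04], 'joint_velocities': [0.0, -0.0, 0.001, 0.0, 0.0, 0.001, -0.001], 'effort': [0.0, -45.894, 0.209, -16.574, -0.061, 0.021, 0.0], 'eef_pos': [0.262, 0.594, 0.183], 'tool_rot': [[-0.915, 0.403, -0.001], [0.403, 0.915, -0.002], [-0.0, -0.003, -1.0]], 'wrist_force': [0.276, 0.678, -0.434], 'moment': [0.006, -0.012, 0.06], 'gripper_width': 0.093}
scene 57.526306456509815 257.54012607844 195.25575644048277 [1.018, -0.516, 0.57] [[0.74, 0.386, -0.55], [0.672, -0.432, 0.601], [-0.006, -0.815, -0.579]]
holder [([0.556, 0.231, 0.001], 0.63)]
slab1_center [([0.541, 0.154, 0.033], 0.59)]
glass_center [([0.566, -0.21, 0.038], 0.83)]
slot_mouth [([0.46, -0.222, 0.072], 0.93)]
key_bow [([0.505, -0.008, 0.068], 0.68), ([0.557, 0.228, -0.003], 0.38)]
key_tip [([0.509, -0.008, 0.012], 0.67)]
stand [([0.508, -0.013, 0.0], 0.63), ([0.543, 0.157, 0.03], 0.59), ([0.567, -0.166, 0.06], 0
[... 333 characters left out ...]
84 203.56613513122258 [0.334, -0.021, 1.058] [[0.063, -0.972, 0.227], [-0.998, -0.062, 0.012], [0.002, -0.228, -0.974]]
holder [([0.552, 0.232, 0.003], 0.68)]
slab1_center [([0.548, 0.154, 0.028], 0.9), ([0.68, 0.001, 0.002], 0.29)]
glass_center [([0.569, -0.21, 0.04], 0.86)]
slot_mouth [([0.452, -0.225, 0.074], 0.54)]
key_bow [([0.503, -0.01, 0.07], 0.54)]
key_tip []
stand [([0.508, -0.017, 0.003], 0.68), ([0.569, -0.209, 0.04], 0.25)]
mat_top [([0.683, -0.0, 0.003], 0.68)]
jar_center [([0.779, -0.091, 0.022], 0.9), ([0.755, -0.274, 0.018], 0.89), ([0.335, -0.222, 0.021], 0.87), ([0.329, -0.132, 0.016], 0.64), ([0.567, -0.166, 0.063], 0.61)]
dish []
reagent [([0.728, -0.168, -0.004], 0.76)]
```

View pics/scene0.png

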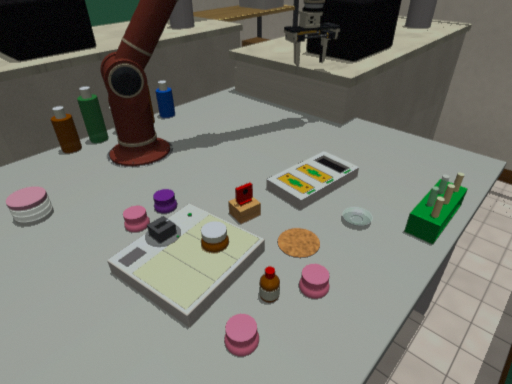

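View pics/top0.png

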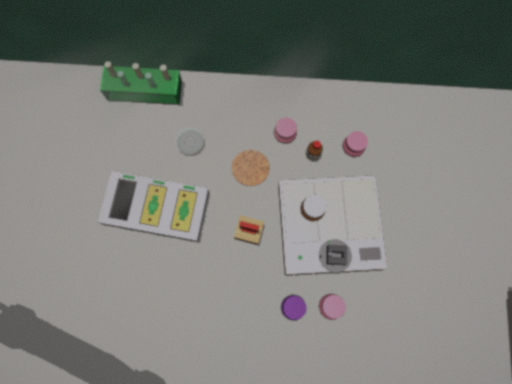

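Run:
```python
import cv2
for c in ("scene","top"):
    im=cv2.imread(f"pics/{c}0.png")
    if c=="top": a=im[60:230,60:230]; b=im[100:270,230:400]
    else: a=im[60:230,130:300]; b=im[150:320,100:270]
    cv2.imwrite(f"pics/{c}0z.png",cv2.hconcat([cv2.resize(a,(400,400),interpolation=3),cv2.resize(b,(400,400),interpolation=3)]))
```

```text
(no output)
```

The scene picture shows the holder at about (313,178) with two slabs and an empty pocket at the far right. The key stand is at (245,205), the mat at (299,242), the light table at (190,255) and the jar at (214,237). In the top view the jar is at (314,207), the mat at (251,168), the key at (249,228) and the rotor at (337,254).

View pics/top0z.png

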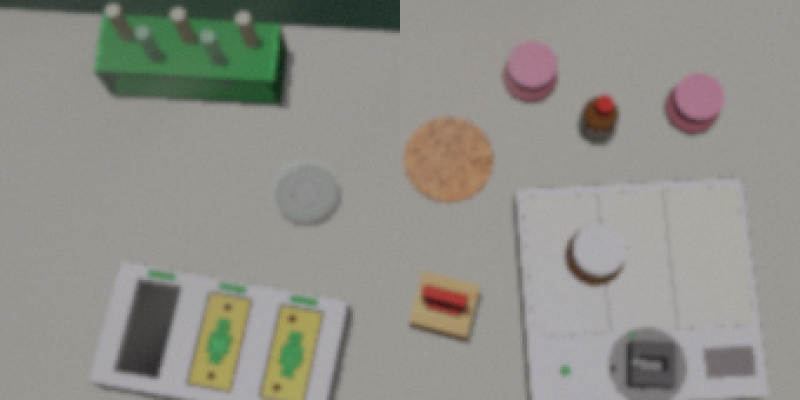

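View pics/scene0z.png

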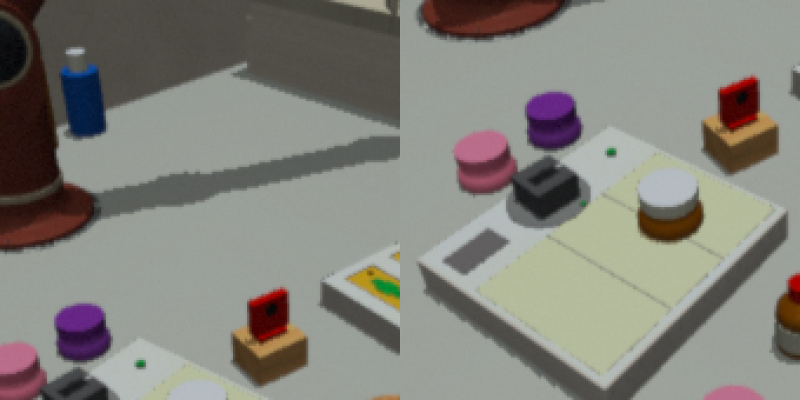

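```bash
cat > h.py <<'E'
from bench import bot
import cv2,numpy as np
def cam(c):
    r=bot.read_camera(c); r["pixels"]=np.ascontiguousarray(r["pixels"]); r["f"]=r["pixels"].shape[0]/2/np.tan(np.radians(r["fov_y"])/2); return r
def proj(r,P):
    P=np.atleast_2d(P); q=(P-np.array(r["origin"]))@np.array(r["orientation"])
    return np.c_[r["cx"]+r["f"]*q[:,0]/q[:,2], r["cy"]+r["f"]*q[:,1]/q[:,2]]
def back(r,px,z):
    px=np.atleast_2d(px); d=np.c_[(px[:,0]-r["cx"])/r["f"],(px[:,1]-r["cy"])/r["f"],np.ones(len(px))]@np.array(r["orientation"]).T
    o=np.array(r["origin"]); return o+d*((z-o[2])/d[:,2])[:,None]
def rect(r,z,x0,x1,y0,y1,s=1000,img=None):
    # output: col = (y1-y)*s , row=(x1-x)*s  (x up, y left)
    w=int((y1-y0)*s);h=int((x1-x0)*s)
    W=np.array([[x1,y1,z],[x1,y0,z],[x0,y0,z],[x0,y1,z]])
    H=cv2.getPerspectiveTransform(proj(r,W).astype(np.float32),np.float32([[0,0],[w,0],[w,h],[0,h]]))
    return cv2.warpPerspective(r["pixels"] if img is None else img,H,(w,h),flags=cv2.INTER_CUBIC)
def st(): 
    s=bot.read_state(); R=np.array(s["tool_rot"]);p=np.array(s["eef_pos"]);return s,p,R
def go(target,yaw=None,Rt=None):
    """rows units needed from commanded~measured pose to target TCP pos; tool down, tool y axis at yaw"""
    from scipy.spatial.transform import Rotation as Ro
    s,p,R=st()
    d=R.T@(np.array(target)-p)/0.03
    if Rt is None:
        Rt=np.array([[np.sin(yaw),np.cos(yaw),0],[-np.cos(yaw),np.sin(yaw),0],[0,0,-1]])
        if (Rt[:,1]@R[:,1])<0: Rt[:,:2]*=-1
    w=np.degrees(Ro.from_matrix(R.T@Rt).as_rotvec())/6
    print("pos",np.round(p,4).tolist(),"lin",np.round(d,3).tolist(),"dr",np.round(w,3).tolist(),"gw",round(s["gripper_width"],4),"F",np.round(s["wrist_force"],2).tolist(),"q7",round(s["joints"][6],2),"t",s["t"])
    return d,w
E
python3 - <<'E'
from h import *
for c in ("top","scene"):
    r=cam(c)
    a=rect(r,0.04,0.40,0.68,-0.36,-0.06,1400); b=rect(r,0.035,0.45,0.65,0.08,0.38,1400)
    k=rect(r,0.09,0.45,0.57,-0.08,0.06,2800); q=rect(r,0.07,0.40,0.52,-0.29,-0.15,2800)
    for n,i in zip("abkq",(a,b,k,q)): cv2.imwrite(f"pics/r_{c}_{n}.png",i)
for n in "ab":
    i=cv2.vconcat([cv2.imread(f"pics/r_{c}_{n}.png") for c in ("top","scene")]); 
    cv2.imwrite(f"pics/r_{n}.png",cv2.resize(i,None,fx=min(1,590/i.shape[0]),fy=min(1,590/i.shape[0])))
i=cv2.vconcat([cv2.hconcat([cv2.imread(f"pics/r_{c}_{n}.png") for n in "kq"]) for c in ("top","scene")]);cv2.imwrite("pics/r_kq.png",cv2.resize(i,None,fx=.85,fy=.85)); print(i.shape)
E
```

```text
Traceback (most recent call last):
cv2.error: OpenCV(4.12.0) /io/opencv/modules/core/src/matrix_operations.cpp:64: error: (-215:Assertion failed) src[i].dims <= 2 && src[i].rows == src[0].rows && src[i].type() == src[0].type() in function 'hconcat'
```

View pics/r_a.png

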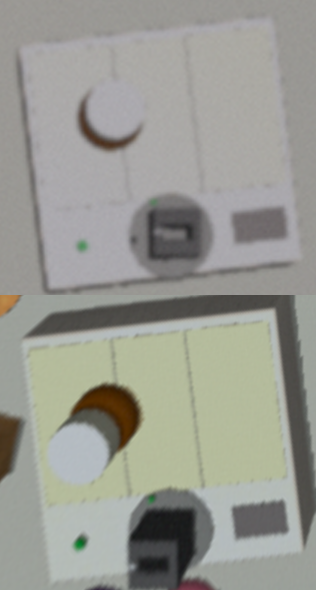

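View pics/r_b.png

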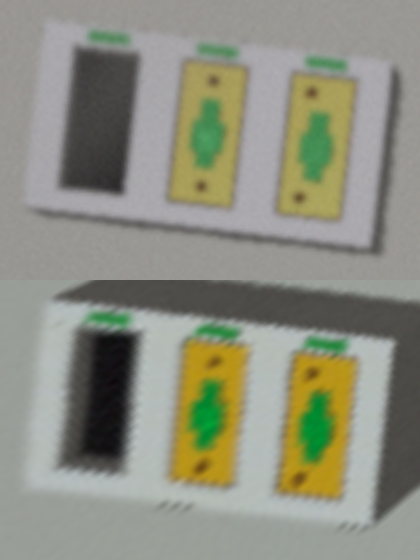

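Run:
```python
from h import *
def mar(m,x1,y1,s,n=3):
    m=cv2.morphologyEx(m.astype(np.uint8),cv2.MORPH_OPEN,np.ones((5,5)));m=cv2.morphologyEx(m,cv2.MORPH_CLOSE,np.ones((25,25)))
    cs=sorted(cv2.findContours(m,0,2)[0],key=cv2.contourArea)[::-1][:n]
    for c in cs:
        (u,v),(w,h),a=cv2.minAreaRect(c)
        print("   x %.4f y %.4f  size %.4f %.4f ang(img) %.2f"%(x1-v/s,y1-u/s,w/s,h/s,a))
for c in ("top","scene"):
    r=cam(c); print(c); s=2000
    b=rect(r,0.035,0.45,0.65,0.08,0.38,s); hsv=cv2.cvtColor(b,cv2.COLOR_BGR2HSV)
    m=(hsv[...,1]>90)&(hsv[...,0]<85)&(hsv[...,2]>60); m=cv2.inRange(hsv,(12,90,60),(40,255,255))>0
    print(" slab");mar(m,0.65,0.38,s)
    a=rect(r,0.04,0.40,0.68,-0.36,-0.06,s);hsv=cv2.cvtColor(a,cv2.COLOR_BGR2HSV)
    if c=="scene": print(" glass");mar(cv2.inRange(hsv,(20,35,150),(45,90,255))>0,0.68,-0.06,s,1)
    else:
        g=cv2.cvtColor(a,cv2.COLOR_BGR2GRAY); print(" case", np.percentile(g,[5,25,50,75,95]), a[300:320,480:500].mean((0,1)), a[5:20,5:20].mean((0,1)))
    k=rect(r,0.09,0.45,0.57,-0.08,0.06,2800); hsv=cv2.cvtColor(k,cv2.COLOR_BGR2HSV)
    print(" key"); mar((cv2.inRange(hsv,(0,140,90),(8,255,255))|cv2.inRange(hsv,(172,140,90),(180,255,255)))>0,0.57,0.06,2800,1)
    q=rect(r,0.07,0.40,0.54,-0.29,-0.15,2800); cv2.imwrite(f"pics/r_{c}_q.png",q); k=rect(r,0.09,0.44,0.58,-0.08,0.06,2800);cv2.imwrite(f"pics/r_{c}_k.png",k)
i=cv2.vconcat([cv2.hconcat([cv2.imread(f"pics/r_{c}_{n}.png") for n in "kq"]) for c in ("top","scene")]);cv2.imwrite("pics/r_kq.png",cv2.resize(i,None,fx=.75,fy=.75))
```

```text
top
 slab
   x 0.5455 y 0.1543  size 0.0429 0.0981 ang(img) 6.71
   x 0.5545 y 0.2317  size 0.0432 0.0981 ang(img) 6.93
 case [109. 151. 165. 169. 171.] [164.9325 168.615  170.35  ] [147.8        151.64444444 154.12      ]
 key
   x 0.5029 y -0.0096  size 0.0449 0.0212 ang(img) 11.07
scene
 slab
   x 0.5555 y 0.2311  size 0.0459 0.1024 ang(img) 6.19
   x 0.5465 y 0.1535  size 0.0462 0.1019 ang(img) 6.89
 glass
   x 0.5678 y -0.2089  size 0.1494 0.2290 ang(img) 83.17
 key
   x 0.5109 y -0.0133  size 0.0461 0.0135 ang(img) 11.59Traceback (most recent call last):
  File "<stdin>", line 20, in <module>
cv2.error: OpenCV(4.12.0) /io/opencv/modules/core/src/matrix_operations.cpp:64: error: (-215:Assertion failed) src[i].dims <= 2 && src[i].rows == src[0].rows && src[i].type() == src[0].type() in function 'hconcat'
```

```bash
sed -i 's/w=int((y1-y0)\*s);h=int((x1-x0)\*s)/w=round((y1-y0)*s);h=round((x1-x0)*s)/' h.py
cat >> h.py <<'E'
def boxpts(c,R,size):
    g=np.array([[i,j,k] for i in(-1,1) for j in(-1,1) for k in(-1,1)])*np.array(size)/2
    return np.array(c)+g@np.array(R).T
def Rz(a): return np.array([[np.cos(a),-np.sin(a),0],[np.sin(a),np.cos(a),0],[0,0,1.]])
def hullmask(r,P,ss=4):
    u=proj(r,P); h=cv2.convexHull(((u+0.5)*ss).astype(np.float32)); m=np.zeros((384*ss,512*ss),np.uint8); cv2.fillConvexPoly(m,np.round(h*8).astype(np.int32),255,shift=3)
    return cv2.resize(m,(512,384),interpolation=cv2.INTER_AREA)/255.
def redmask(r):
    hsv=cv2.cvtColor(r["pixels"],cv2.COLOR_BGR2HSV)
    return (cv2.inRange(hsv,(0,140,70),(8,255,255))|cv2.inRange(hsv,(172,140,70),(180,255,255)))/255.
E
python3 - <<'E'
from h import *
from scipy.optimize import minimize
rs=[cam("top"),cam("scene")]
for r,c in zip(rs,("top","scene")):
    for n,i in zip("kq",(rect(r,0.09,0.44,0.58,-0.08,0.06,2800),rect(r,0.07,0.40,0.54,-0.29,-0.15,2800))): cv2.imwrite(f"pics/r_{c}_{n}.png",i)
i=cv2.vconcat([cv2.hconcat([cv2.imread(f"pics/r_{c}_{n}.png") for n in "kq"]) for c in ("top","scene")]);cv2.imwrite("pics/r_kq.png",cv2.resize(i,None,fx=.75,fy=.75))
# key fit
def fit(rr,x0):
    ms=[]
    for r in rr:
        m=redmask(r); u=proj(r,[[.505,-.01,.07]])[0]; w=np.zeros_like(m); w[int(u[1])-25:int(u[1])+25,int(u[0])-25:int(u[0])+25]=1; ms.append(m*w)
    def cost(p):
        return sum(((hullmask(r,boxpts([p[0]*.01,p[1]*.01,.0685],Rz(p[2]*.1),(.012,.046,.043)))-m)**2).sum()/max(m.sum(),1) for r,m in zip(rr,ms))
    o=minimize(cost,x0,method="Nelder-Mead",options=dict(initial_simplex=np.array(x0)+np.array([[0,0,0],[.5,0,0],[0,.5,0],[0,0,1.]])));return o.x*[.01,.01,.1],o.fun,[m.sum() for m in ms]
for rr in (rs[:1],rs[1:],rs): print("key",fit(rr,[50.6,-1.0,-2.0]))
print("rotor masks",[(np.round(d["at"],4),d["confidence"]) for c in("top","scene") for d in bot.tip_of(c,"slot_mouth")])
E
```

```text
key (array([ 0.50663412, -0.01050034, -0.15849658]), np.float64(0.1864636471775182), [np.float64(149.0)])
key (array([ 0.51132321, -0.01327844,  0.05685913]), np.float64(1.2377885428681277), [np.float64(140.0)])
key (array([ 0.5084441 , -0.0105736 , -0.00249002]), np.float64(1.6223307261054178), [np.float64(149.0), np.float64(140.0)])
rotor masks [(array([ 0.4575, -0.2262,  0.0734]), 0.71), (array([ 0.4606, -0.2158,  0.0711]), 0.73), (array([ 0.507 , -0.0091,  0.0657]), 0.62)]
```

View pics/r_kq.png

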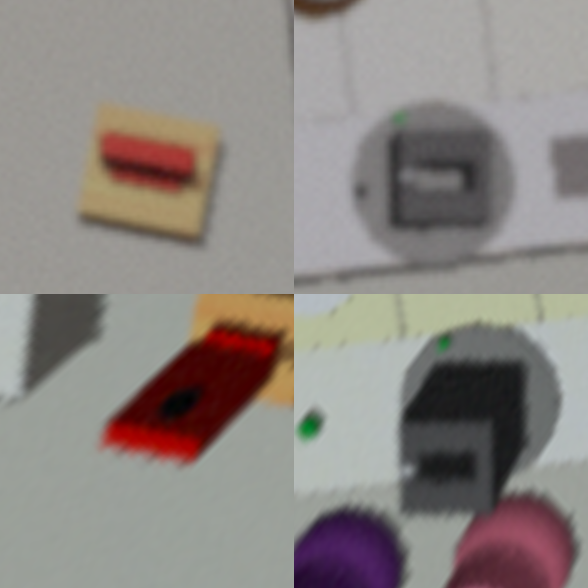

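Run:
```python
from h import *
from scipy.optimize import minimize
rs=[cam("top"),cam("scene")]
def fit(rr,ms,x0,z,size):
    def cost(p):
        return sum(((hullmask(r,boxpts([p[0]*.01,p[1]*.01,z],Rz(p[2]*.1),size))-m)**2).sum()/max(m.sum(),1) for r,m in zip(rr,ms))
    best=min((minimize(cost,[x0[0],x0[1],a],method="Nelder-Mead",options=dict(initial_simplex=np.array([x0[0],x0[1],a])+np.array([[0,0,0],[.4,0,0],[0,.4,0],[0,0,.6]]))) for a in np.array([-1,0,1])*.7+x0[2]),key=lambda o:o.fun);return np.round(best.x*[.01,.01,.1],4),round(best.fun,3),[m.sum() for m in ms]
def win(r,P,n=30):
    u=proj(r,[P])[0].astype(int); w=np.zeros((384,512)); w[u[1]-n:u[1]+n,u[0]-n:u[0]+n]=1; return w
def red(r):
    b=r["pixels"].astype(int); return ((b[...,2]>45)&(b[...,2]>2.2*b[...,1])&(b[...,2]>2.2*b[...,0]))*1.
mk=[cv2.morphologyEx(red(r)*win(r,[.505,-.01,.07],25),cv2.MORPH_CLOSE,np.ones((5,5))) for r in rs]
for a,b in ((rs[:1],mk[:1]),(rs[1:],mk[1:]),(rs,mk)): print("key",fit(a,b,[50.7,-1.0,-2.0],.0685,(.012,.046,.043)))
def dark(r,t):
    b=r["pixels"].astype(int); m=(b.max(2)<t)*win(r,[.457,-.222,.06],22)
    m=cv2.morphologyEx(m.astype(np.uint8),cv2.MORPH_CLOSE,np.ones((9,9))); n,l,s,_=cv2.connectedComponentsWithStats(m); return (l==1+s[1:,4].argmax())*1.
for t in (75,85,95,100):
    md=[dark(r,t) for r in rs]
    for a,b in ((rs[:1],md[:1]),(rs[1:],md[1:]),(rs,md)): print("rotor",t,fit(a,b,[45.7,-22.2,0.5],.055,(.044,.044,.03)))
u=rs[0]["pixels"]; 
m=[dark(r,95) for r in rs]
o=[cv2.resize(np.where(mm[...,None]>0,[0,0,255],r["pixels"]).astype(np.uint8)[int(c[1])-30:int(c[1])+30,int(c[0])-30:int(c[0])+30],(400,400),interpolation=0) for r,mm in zip(rs,m) for c in [proj(r,[[.457,-.222,.06]])[0]]]
cv2.imwrite("pics/dk.png",cv2.hconcat(o))
```

```text
key (array([ 0.506 , -0.0111, -0.1838]), np.float64(0.288), [np.float64(121.0)])
key (array([ 0.512 , -0.0141,  0.0505]), np.float64(0.103), [np.float64(285.0)])
key (array([ 0.5069, -0.008 , -0.153 ]), np.float64(0.547), [np.float64(121.0), np.float64(285.0)])
rotor 75 (array([ 0.4555, -0.2202,  0.0622]), np.float64(1.636), [np.float64(154.0)])
rotor 75 (array([ 0.455 , -0.2218, -0.0215]), np.float64(0.31), [np.float64(686.0)])
rotor 75 (array([ 0.4557, -0.2226,  0.0256]), np.float64(1.968), [np.float64(154.0), np.float64(686.0)])
rotor 85 (array([ 0.4554, -0.2203,  0.0608]), np.float64(0.088), [np.float64(374.0)])
rotor 85 (array([ 0.4555, -0.2224,  0.0024]), np.float64(0.311), [np.float64(791.0)])
rotor 85 (array([ 0.4555, -0.221 ,  0.0634]), np.float64(0.418), [np.float64(374.0), np.float64(791.0)])
rotor 95 (array([ 0.4561, -0.2211,  0.0053]), np.float64(0.052), [np.float64(420.0)])
rotor 95 (array([ 0.4554, -0.2234,  0.0382]), np.float64(0.41), [np.float64(948.0)])
rotor 95 (array([ 0.4561, -0.2216,  0.0095]), np.float64(0.479), [np.float64(420.0), np.float64(948.0)])
rotor 100 (array([ 0.4558, -0.2211,  0.007 ]), np.float64(0.086), [np.float64(462.0)])
rotor 100 (array([ 0.4557, -0.2232,  0.0097]), np.float64(0.413), [np.float64(952.0)])
rotor 100 (array([ 0.4557, -0.2213, -0.0047]), np.float64(0.513), [np.float64(462.0), np.float64(952.0)])
```

View pics/dk.png

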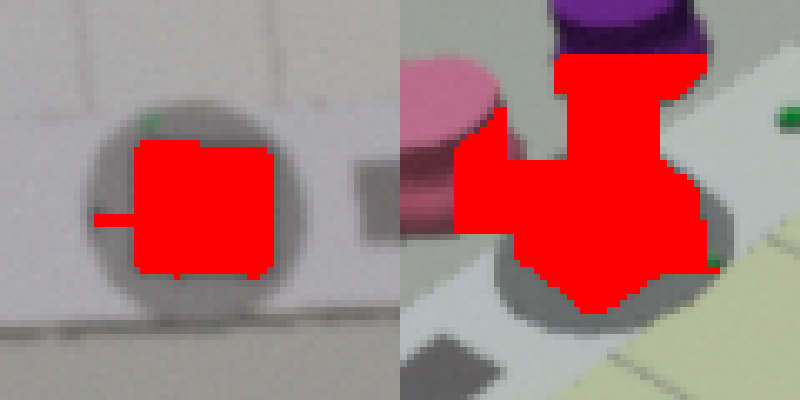

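The rotor sits at about (0.456,-0.222) and is turned roughly 0.1 rad. The mask spill in the scene view comes from the pucks behind it. Going for the jar first.

Run:
```python
from h import *
go([0.566,-0.166,0.16],np.radians(90))
for c in ("top","scene"):
    r=cam(c)
    for n in ("jar_center","mat_top"):
        print(c,n,[(np.round(d["at"],3).tolist(),round(d["confidence"],2)) for d in bot.tip_of(c,n)])
    for d in bot.masks_of(c,"mat_top")[:1]:
        m=rect(r,0.004,0.6,0.76,-0.08,0.08,2000,img=(d["mask"]*255).astype(np.uint8))
        (u,v),(w,h),a=cv2.fitEllipse(max(cv2.findContours((m>127).astype(np.uint8),0,1)[0],key=cv2.contourArea)); print("mat",.76-v/2000,.08-u/2000,w/2000,h/2000)
```

```text
Traceback (most recent call last):
  File "h.py", line 27, in go
    w=np.degrees(Ro.from_matrix(R.T@Rt).as_rotvec())/6
                 ~~~~~~~~~~~~~~^^^^^^^^
  File "scipy/spatial/transform/_rotation.pyx", line 1143, in scipy.spatial.transform._rotation.Rotation.from_matrix
ValueError: Non-positive determinant (left-handed or null coordinate frame) in rotation matrix 0: [[-9.15212876e-01  4.02970706e-01 -3.08580971e-05]
 [ 4.02970703e-01  9.15212875e-01  7.31437737e-05]
 [-5.77165259e-05 -5.45072144e-05  9.99999997e-01]].
```

```bash
sed -i 's/Rt=np.array(\[\[np.sin(yaw),np.cos(yaw),0\],\[-np.cos(yaw)/Rt=np.array([[-np.sin(yaw),np.cos(yaw),0],[np.cos(yaw)/' h.py
python3 - <<'E'
from h import *
go([0.566,-0.166,0.16],np.radians(90))
for c in ("top","scene"):
    r=cam(c)
    for n in ("jar_center","mat_top"):
        print(c,n,[(np.round(d["at"],3).tolist(),round(d["confidence"],2)) for d in bot.tip_of(c,n)])
    for d in bot.masks_of(c,"mat_top")[:1]:
        m=rect(r,0.004,0.6,0.76,-0.08,0.08,2000,img=(d["mask"]*255).astype(np.uint8))
        (u,v),(w,h),a=cv2.fitEllipse(max(cv2.findContours((m>127).astype(np.uint8),0,1)[0],key=cv2.contourArea)); print("mat",.76-v/2000,.08-u/2000,w/2000,h/2000)
E
```

```text
pos [0.2619, 0.5949, 0.1845] lin [-19.497, -19.127, 0.818] dr [-0.001, -0.0, -3.961] gw 0.0929 F [0.34, 0.48, 0.67] q7 -0.04 t 1.7
top jar_center [([0.567, -0.165, 0.063], 0.98), ([0.336, -0.224, 0.02], 0.96), ([0.78, -0.089, 0.02], 0.78), ([0.753, -0.274, 0.022], 0.62), ([0.329, -0.131, 0.017], 0.6)]
top mat_top [([0.681, 0.001, 0.001], 0.64)]
mat 0.6775372161865234 -0.0028600692749023438 0.09810776519775391 0.09927228546142577
scene jar_center [([0.779, -0.089, 0.019], 0.95), ([0.566, -0.165, 0.058], 0.91), ([0.329, -0.13, 0.021], 0.89), ([0.756, -0.27, 0.024], 0.83), ([0.336, -0.218, 0.018], 0.78)]
scene mat_top []
mat 0.6794754409790039 -0.006742446899414056 0.09531022644042969 0.09963470458984375
```

Call:
send_rows:
  deltas:
    - {"linear":[-19.5,-19.1,0.5],"dr":[0,0,-4]}
    - {"linear":[-19.5,-19.1,0.5],"dr":[0,0,-4]}
    - {"linear":[-19.5,-19.1,0.5],"dr":[0,0,-4]}
    - {"linear":[-19.5,-19.1,0.5],"dr":[0,0,-4]}
    - {"linear":[-19.5,-19.1,0.5],"dr":[0,0,-4]}
  gripper: 100
  force: 20

```text
t: 2.6
eef_pos: [0.3556, 0.361, 0.1802]
tool_rot: [[-1.0, -0.004, 0.001], [-0.004, 1.0, 0.0], [-0.001, 0.0, -1.0]]
wrist_force: [0.8, -0.4, 0.3]
gripper_width: 0.093
```

```bash
python3 -c "
from h import *
go([0.5665,-0.165,0.16],np.radians(90))"
```

```text
pos [0.3556, 0.361, 0.1802] lin [-6.955, -17.561, 0.67] dr [0.005, 0.006, 0.04] gw 0.093 F [0.83, -0.44, 0.3] q7 0.68 t 2.6
```

Call:
send_rows:
  deltas:
    - {"linear":[-7,-17.55,0.67],"dr":[0,0,0]}
    - {"linear":[-7,-17.55,0.67],"dr":[0,0,0]}
    - {"linear":[-7,-17.55,0.67],"dr":[0,0,0]}
    - {"linear":[-7,-17.55,0.67],"dr":[0,0,0]}
    - {"linear":[-7,-17.55,0.67],"dr":[0,0,0]}

```text
t: 3.1
eef_pos: [0.4492, 0.1294, 0.1715]
tool_rot: [[-1.0, -0.004, 0.001], [-0.004, 1.0, 0.0], [-0.001, 0.0, -1.0]]
wrist_force: [1.0, 0.5, 0.6]
gripper_width: 0.0931
```

```bash
python3 -c "
from h import *
go([0.5665,-0.165,0.16],np.radians(90))"
```

```text
pos [0.4492, 0.1294, 0.1715] lin [-3.868, -9.829, 0.384] dr [0.004, 0.012, 0.041] gw 0.0931 F [0.97, 0.49, 0.57] q7 1.22 t 3.1
```

Call:
send_rows:
  deltas:
    - {"linear":[-3.88,-9.82,0.38],"dr":[0,0,0.04]}
    - {"linear":[-3.88,-9.82,0.38],"dr":[0,0,0.04]}
    - {"linear":[-3.88,-9.82,0.38],"dr":[0,0,0.04]}
    - {"linear":[-3.88,-9.82,0.38],"dr":[0,0,0.04]}
    - {"linear":[-3.88,-9.82,0.38],"dr":[0,0,0.04]}

```text
t: 3.6
eef_pos: [0.5419, -0.1028, 0.1624]
tool_rot: [[-1.0, 0.0, 0.001], [0.0, 1.0, 0.0], [-0.001, 0.0, -1.0]]
wrist_force: [0.3, 0.5, 0.4]
gripper_width: 0.0929
```

Call:
send_rows:
  deltas:
    - {"linear":[0,-2.0,0],"dr":[0,0,0]}
    - {"linear":[0,-2.0,0],"dr":[0,0,0]}
    - {"linear":[0,-2.0,0],"dr":[0,0,0]}
    - {"linear":[0,-2.0,0],"dr":[0,0,0]}
    - {"linear":[0,-2.0,0],"dr":[0,0,0]}

```text
t: 4.1
eef_pos: [0.5415, -0.1578, 0.1623]
tool_rot: [[-1.0, -0.004, 0.0], [-0.004, 1.0, 0.002], [-0.0, 0.002, -1.0]]
wrist_force: [-0.3, 0.8, 1.1]
gripper_width: 0.093
```

```bash
python3 -c "
from h import *
go([0.5665,-0.165,0.052],np.radians(90))"
```

```text
pos [0.5415, -0.1578, 0.1623] lin [-0.832, -0.25, 3.675] dr [0.016, 0.001, 0.039] gw 0.093 F [-0.32, 0.84, 1.11] q7 1.81 t 4.1
```

Call:
send_rows:
  deltas:
    - {"linear":[-0.84,-0.25,0],"dr":[0,0,0]}
    - {"linear":[-0.84,-0.25,1],"dr":[0,0,0]}
    - {"linear":[-0.84,-0.25,2],"dr":[0,0,0]}
    - {"linear":[-0.84,-0.25,3],"dr":[0,0,0]}
    - {"linear":[-0.84,-0.25,3.65],"dr":[0,0,0]}

```text
t: 4.6
eef_pos: [0.5657, -0.1652, 0.0508]
tool_rot: [[-1.0, -0.004, -0.002], [-0.004, 1.0, 0.002], [0.002, 0.002, -1.0]]
wrist_force: [0.7, -1.1, 0.1]
gripper_width: 0.0927
```

Call:
send_rows:
  deltas:
    - {"linear":[0,0,0],"dr":[0,0,0]}
    - {"linear":[0,0,0],"dr":[0,0,0]}
    - {"linear":[0,0,0],"dr":[0,0,0]}
    - {"linear":[0,0,0],"dr":[0,0,0]}
    - {"linear":[0,0,0],"dr":[0,0,0]}
  gripper: 40

```text
t: 5.1
eef_pos: [0.5671, -0.1684, 0.0538]
tool_rot: [[-1.0, 0.0, 0.002], [0.0, 1.0, -0.001], [-0.002, -0.001, -1.0]]
wrist_force: [0.0, -0.5, -1.1]
gripper_width: 0.0571
```

Call:
send_rows:
  deltas:
    - {"linear":[0,0,0],"dr":[0,0,0]}
    - {"linear":[0,0,0],"dr":[0,0,0]}
    - {"linear":[0,0,0],"dr":[0,0,0]}
    - {"linear":[0,0,0],"dr":[0,0,0]}
    - {"linear":[0,0,0],"dr":[0,0,0]}

```text
t: 5.6
eef_pos: [0.5663, -0.1684, 0.0526]
tool_rot: [[-1.0, 0.0, -0.0], [0.0, 1.0, -0.0], [0.0, -0.0, -1.0]]
wrist_force: [-0.1, 0.4, 0.7]
gripper_width: 0.0369
```

Run:
```python
from h import *
go([0.678,-0.004,0.12],np.radians(90))
cv2.imwrite("pics/s1.png",cam("scene")["pixels"])
```

```text
pos [0.5663, -0.1684, 0.0526] lin [-3.722, 5.479, -2.248] dr [-0.0, -0.001, -0.001] gw 0.0369 F [-0.11, 0.4, 0.69] q7 1.81 t 5.6
```

View pics/s1.png

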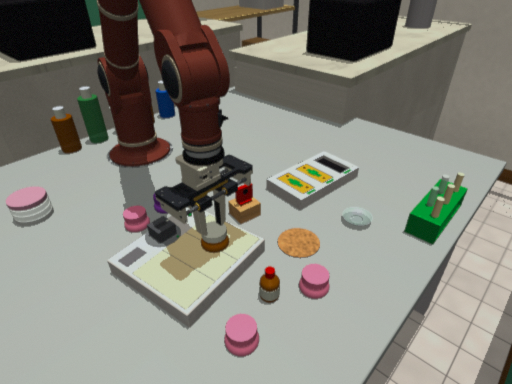

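Run:
```python
from h import *
a=cv2.imread("pics/s1.png")[140:300,120:300]; t=cam("top")["pixels"]; cv2.imwrite("pics/z1.png",cv2.hconcat([cv2.resize(a,(400,360),interpolation=3),cv2.resize(t[130:290,240:420],(400,360),interpolation=3)]))
for c in ("top","scene"): print([(np.round(d["at"],3).tolist(),round(d["confidence"],2)) for d in (cam(c),bot.tip_of(c,"jar_center"))[1]])
```

```text
[([0.754, -0.276, 0.02], 0.68), ([0.78, -0.09, 0.023], 0.55), ([0.567, -0.162, 0.062], 0.53)]
[([0.782, -0.087, 0.021], 0.94), ([0.567, -0.165, 0.062], 0.9), ([0.335, -0.222, 0.018], 0.57), ([0.327, -0.132, 0.021], 0.53)]
```

View pics/z1.png

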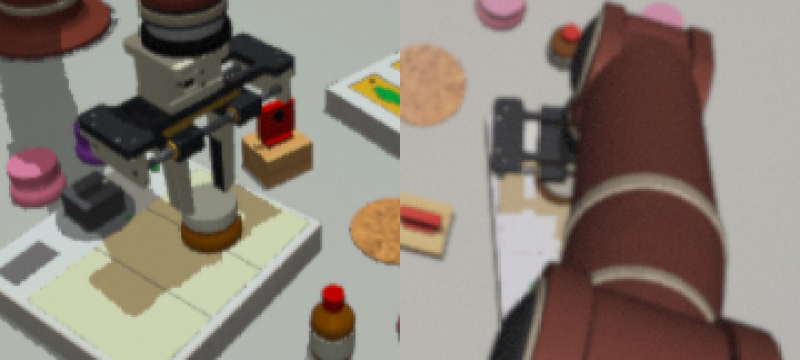

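Run:
```python
from h import *
s,p,R=st(); r=cam("scene"); im=cv2.resize(r["pixels"],None,fx=3,fy=3,interpolation=3)
def dot(P,c):
    u=proj(r,[P])[0]; cv2.circle(im,(int(u[0]*3+1),int(u[1]*3+1)),4,c,-1)
w=s["gripper_width"]
for k in (-1,1):
    dot(p+R[:,1]*k*w/2,(255,0,255)); dot(p+R[:,1]*k*w/2-R[:,2]*.06,(255,0,0))
dot(p,(0,255,0)); dot([.5665,-.165,.082],(255,255,0))
cv2.imwrite("pics/z2.png",im[400:900,350:950])
print(p,w)
```

```text
[ 0.56631167 -0.16836249  0.05260631] 0.03693813690287015
```

View pics/z2.png

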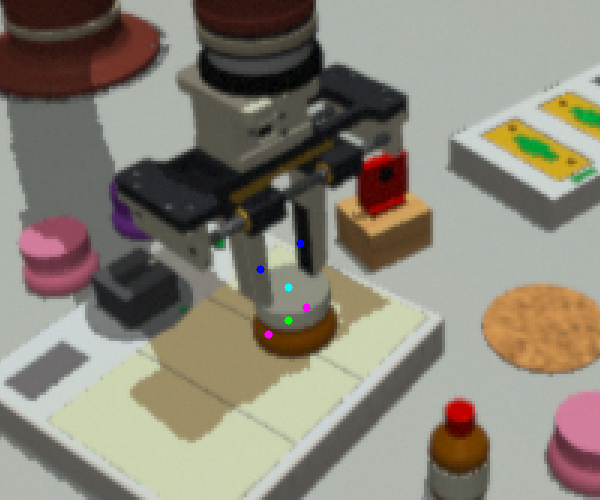

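Run:
```python
from h import *
a=cv2.imread("pics/s1.png")[185:260,180:255]; cv2.imwrite("pics/z3.png",cv2.resize(a,(600,600),interpolation=0))
```

```text
(no output)
```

View pics/z3.png

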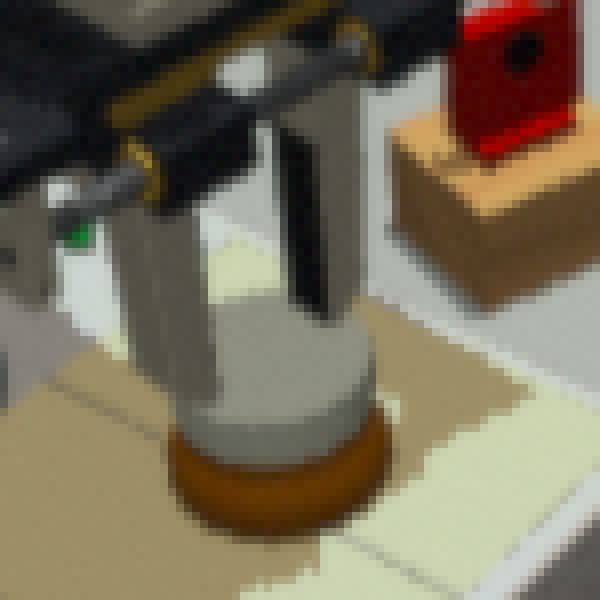

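Run:
```python
from h import *
s,p,R=st(); r=cam("scene")
for z in (.05,.06,.07,.08,.084,.09): print(z,proj(r,[[p[0]+.0075,p[1]-.0185,z],[p[0]+.0075,p[1]+.0185,z]]).round(1).tolist())
for z in (.0526,.082): print(z, back(r,[[207.1,235],[221,224.7]],z).round(4).tolist())
```

```text
0.05 [[208.3, 246.9], [221.1, 238.1]]
0.06 [[207.9, 243.4], [220.8, 234.6]]
0.07 [[207.5, 239.9], [220.5, 231.2]]
0.08 [[207.0, 236.3], [220.2, 227.6]]
0.084 [[206.9, 234.9], [220.0, 226.2]]
0.09 [[206.6, 232.7], [219.8, 224.0]]
0.0526 [[0.5458, -0.1654, 0.0526], [0.5429, -0.121, 0.0526]]
0.082 [[0.5726, -0.1854, 0.082], [0.5699, -0.1435, 0.082]]
```

The zoom shows the fingertips ending right at the lid top, left tip at about (204,236) and right tip at about (221,225). That is roughly 30 mm above where the reported TCP puts them. I'll back off and compare in free space.

Call:
send_rows:
  deltas:
    - {"linear":[0,0,-0.5],"dr":[0,0,0]}
    - {"linear":[0,0,-1],"dr":[0,0,0]}
    - {"linear":[0,0,-2],"dr":[0,0,0]}
    - {"linear":[0,0,-2.5],"dr":[0,0,0]}
    - {"linear":[0,0,-2.5],"dr":[0,0,0]}
  gripper: 100

```text
t: 6.5
eef_pos: [0.5682, -0.1689, 0.1301]
tool_rot: [[-1.0, 0.0, 0.005], [0.0, 1.0, -0.002], [-0.005, -0.002, -1.0]]
wrist_force: [-0.5, 0.8, 0.2]
gripper_width: 0.0727
```

Run:
```python
from h import *
s,p,R=st(); print(p.round(4),s["gripper_width"],np.round(s["joints"],3))
o=[]
for c in ("scene","top"):
    r=cam(c); u=proj(r,[p])[0].astype(int); print(c,u)
    im=cv2.resize(r["pixels"],None,fx=5,fy=5,interpolation=3)
    for k in (-1,0,1):
        v=proj(r,[p+R[:,1]*k*s["gripper_width"]/2])[0]; cv2.circle(im,(int(v[0]*5+2),int(v[1]*5+2)),3,(255,0,255),-1)
    y0=max(u[1]-45,0);o.append(im[y0*5:y0*5+450,(u[0]-40)*5:(u[0]+40)*5])
cv2.imwrite("pics/z4.png",cv2.hconcat(o))
```

```text
[ 0.5682 -0.1689  0.1301] 0.07269926414477694 [ 0.258  0.578 -0.01   1.671  0.007  0.887  1.816]
scene [209 212]
top [320 200]
```

View pics/z4.png

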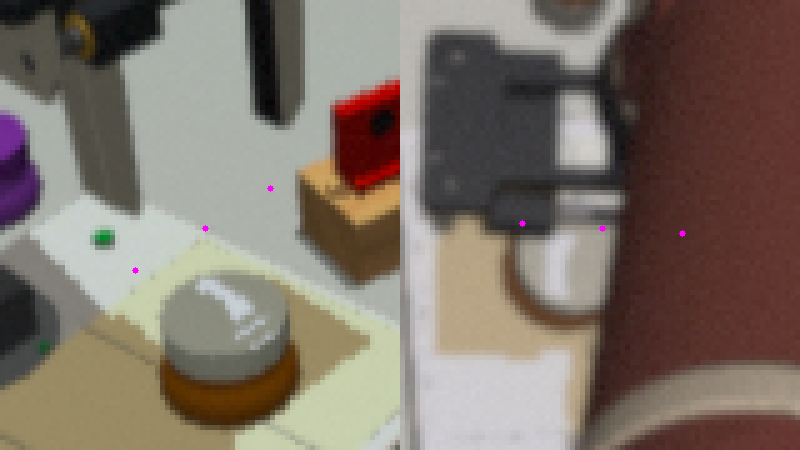

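The jar is intact at lid (228,300 in the zoom). The real fingertips, at (140,213) and (285,125) in the left panel, sit about 12 px above the projected TCP, so they are about 33 mm higher than reported. I'll go down around the jar in small steps, watching the force.

Call:
send_rows:
  deltas:
    - {"linear":[0,0.1,0.7],"dr":[0,0,0]}
    - {"linear":[0,0.1,1.4],"dr":[0,0,0]}
    - {"linear":[0,0.1,2.1],"dr":[0,0,0]}
    - {"linear":[0,0.1,2.5],"dr":[0,0,0]}
    - {"linear":[0,0.1,2.6],"dr":[0,0,0]}

```text
t: 7.1
eef_pos: [0.5645, -0.1648, 0.0471]
tool_rot: [[-1.0, 0.0, -0.005], [0.0, 1.0, 0.001], [0.005, 0.001, -1.0]]
wrist_force: [0.0, 0.2, -0.3]
gripper_width: 0.0925
```

Call:
send_rows:
  deltas:
    - {"linear":[0,0,0.1],"dr":[0,0,0]}
    - {"linear":[0,0,0.2],"dr":[0,0,0]}
    - {"linear":[0,0,0.3],"dr":[0,0,0]}
    - {"linear":[0,0,0.4],"dr":[0,0,0]}
    - {"linear":[0,0,0.5],"dr":[0,0,0]}

```text
t: 7.6
eef_pos: [0.5666, -0.1654, 0.0348]
tool_rot: [[-1.0, 0.0, 0.001], [0.0, 1.0, -0.0], [-0.001, -0.0, -1.0]]
wrist_force: [-0.4, 0.7, 0.6]
gripper_width: 0.0931
```

Run:
```python
from h import *
s,p,R=st(); print(p.round(4),s["gripper_width"],np.round(s["wrist_force"],2))
r=cam("scene"); cv2.imwrite("pics/z5.png",cv2.resize(r["pixels"][170:270,160:280],(720,600),interpolation=3))
```

```text
[ 0.5666 -0.1654  0.0348] 0.0931168786262842 [-0.38  0.71  0.6 ]
```

View pics/z5.png

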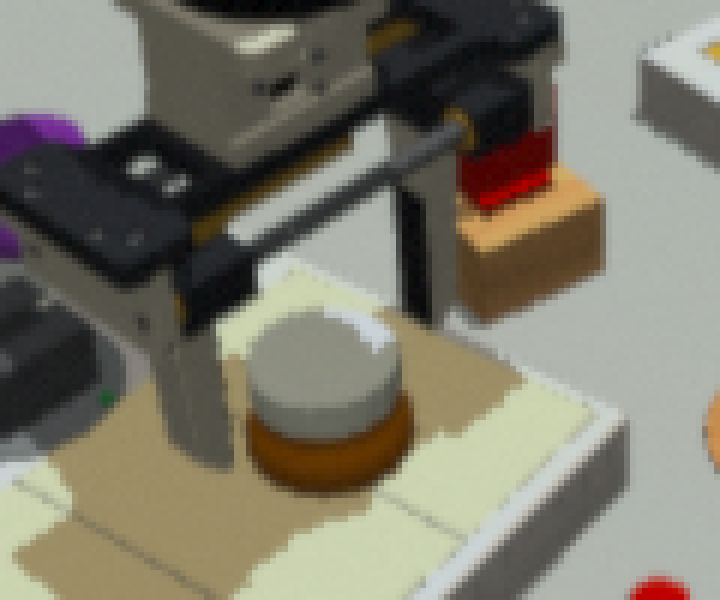

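Run:
```python
from h import *
s,p,R=st(); r=cam("scene")
for z in (.05,.06,.065,.07,.075): print(z,proj(r,[[.574,-.2115,z],[.574,-.1185,z]]).round(1).tolist())
```

```text
0.05 [[199.4, 253.1], [231.4, 231.0]]
0.06 [[198.9, 249.6], [231.2, 227.6]]
0.065 [[198.6, 247.8], [231.1, 225.9]]
0.07 [[198.4, 246.1], [230.9, 224.2]]
0.075 [[198.1, 244.3], [230.8, 222.5]]
```

The left tip is at (198.7,248), which puts it at z about 0.065 against the reported 0.035, so the offset is about +30 mm. Descend 13 mm more and grip.

Call:
send_rows:
  deltas:
    - {"linear":[0,0,0.15],"dr":[0,0,0]}
    - {"linear":[0,0,0.3],"dr":[0,0,0]}
    - {"linear":[0,0,0.4],"dr":[0,0,0]}
    - {"linear":[0,0,0.45],"dr":[0,0,0]}
    - {"linear":[0,0,0.45],"dr":[0,0,0]}

```text
t: 8.2
eef_pos: [0.5661, -0.1653, 0.0208]
tool_rot: [[-1.0, 0.0, -0.001], [0.0, 1.0, 0.0], [0.001, 0.0, -1.0]]
wrist_force: [-0.1, 0.2, 0.3]
gripper_width: 0.093
```

Call:
send_rows:
  deltas:
    - {"linear":[0,0,0],"dr":[0,0,0]}
    - {"linear":[0,0,0],"dr":[0,0,0]}
    - {"linear":[0,0,0],"dr":[0,0,0]}
    - {"linear":[0,0,0],"dr":[0,0,0]}
    - {"linear":[0,0,0],"dr":[0,0,0]}
  gripper: 50
  force: 25

```text
t: 8.7
eef_pos: [0.5663, -0.1652, 0.0212]
tool_rot: [[-1.0, 0.0, -0.0], [0.0, 1.0, 0.0], [0.0, 0.0, -1.0]]
wrist_force: [0.1, 1.0, 0.7]
gripper_width: 0.0573
```

Call:
send_rows:
  deltas:
    - {"linear":[0,0,0],"dr":[0,0,0]}
    - {"linear":[0,0,-0.2],"dr":[0,0,0]}
    - {"linear":[0,0,-0.5],"dr":[0,0,0]}
    - {"linear":[0,0,-1],"dr":[0,0,0]}
    - {"linear":[0,0,-1.5],"dr":[0,0,0]}

```text
t: 9.2
eef_pos: [0.5663, -0.1654, 0.0671]
tool_rot: [[-1.0, 0.0, -0.0], [0.0, 1.0, -0.0], [0.0, -0.0, -1.0]]
wrist_force: [-0.0, 0.7, -1.3]
gripper_width: 0.0548
```

Run:
```python
from h import *
go([0.678,-0.004,0.08],np.radians(90))
r=cam("scene"); cv2.imwrite("pics/z6.png",cv2.resize(r["pixels"][150:270,150:294],(720,600),interpolation=3))
```

```text
pos [0.5663, -0.1654, 0.0671] lin [-3.722, 5.381, -0.43] dr [-0.002, -0.0, -0.001] gw 0.0548 F [-0.01, 0.68, -1.32] q7 1.81 t 9.2
```

View pics/z6.png

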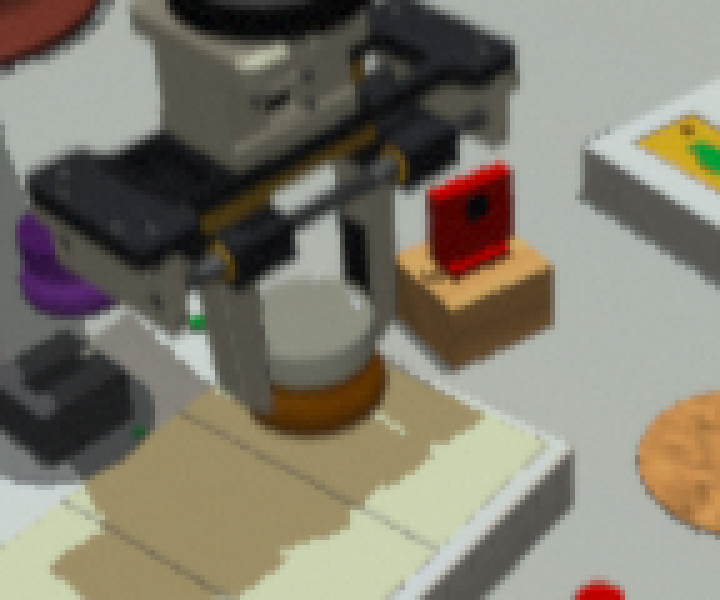

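The jar is held between the fingers, lifted clear of the glass. Carry it to the mat.

Call:
send_rows:
  deltas:
    - {"linear":[-1,1.3,-0.3],"dr":[0,0,0]}
    - {"linear":[-2,2.7,-0.3],"dr":[0,0,0]}
    - {"linear":[-3,4,-0.3],"dr":[0,0,0]}
    - {"linear":[-3.72,5.38,-0.3],"dr":[0,0,0]}
    - {"linear":[-3.72,5.38,-0.3],"dr":[0,0,0]}

```text
t: 9.75
eef_pos: [0.6807, 0.0089, 0.075]
tool_rot: [[-1.0, -0.013, 0.003], [-0.013, 1.0, 0.009], [-0.003, 0.009, -1.0]]
wrist_force: [-1.2, 2.0, -1.6]
gripper_width: 0.0548
```

Run:
```python
from h import *
go([0.678,-0.004,-0.012],np.radians(90))
r=cam("scene"); cv2.imwrite("pics/z7.png",cv2.resize(r["pixels"][150:270,220:364],(720,600),interpolation=3))
```

```text
pos [0.6807, 0.0089, 0.075] lin [0.105, -0.458, 2.895] dr [0.09, 0.031, 0.122] gw 0.0548 F [-1.2, 2.02, -1.61] q7 1.55 t 9.75
```

View pics/z7.png

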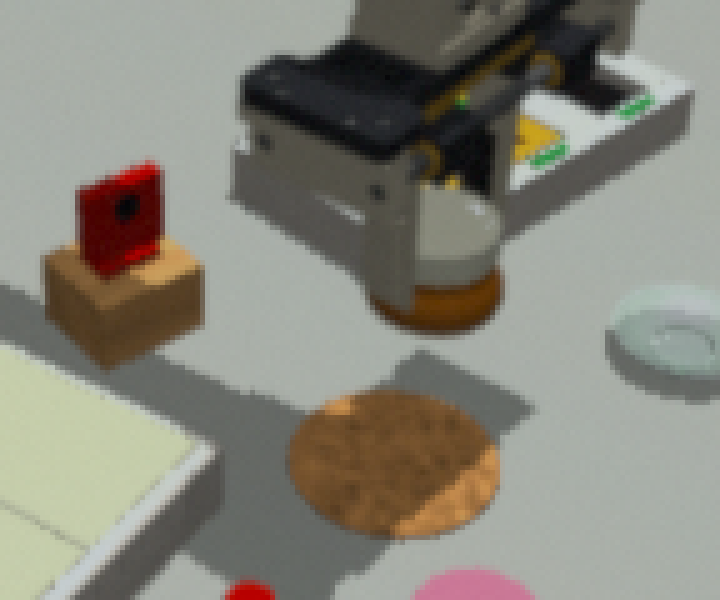

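Call:
send_rows:
  deltas:
    - {"linear":[0,0,0.5],"dr":[0,0,0]}
    - {"linear":[0,0,1.0],"dr":[0,0,0]}
    - {"linear":[0,0,1.5],"dr":[0,0,0]}
    - {"linear":[0,0,2.0],"dr":[0,0,0]}
    - {"linear":[0,0,2.0],"dr":[0,0,0]}

```text
t: 10.3
eef_pos: [0.675, -0.0048, 0.0115]
tool_rot: [[-1.0, 0.001, -0.007], [0.001, 1.0, -0.0], [0.007, -0.0, -1.0]]
wrist_force: [-1.3, -0.6, -0.4]
gripper_width: 0.0545
```

Run:
```python
from h import *
go([0.678,-0.004,-0.014],np.radians(90))
```

```text
pos [0.675, -0.0048, 0.0115] lin [-0.105, 0.026, 0.849] dr [-0.002, -0.066, -0.011] gw 0.0545 F [-1.26, -0.58, -0.37] q7 1.55 t 10.3
```

Call:
send_rows:
  deltas:
    - {"linear":[0,0,0.2],"dr":[0,0,0]}
    - {"linear":[0,0,0.4],"dr":[0,0,0]}
    - {"linear":[0,0,0.55],"dr":[0,0,0]}
    - {"linear":[0,0,0.65],"dr":[0,0,0]}
    - {"linear":[0,0,0.75],"dr":[0,0,0]}

```text
t: 10.8
eef_pos: [0.6782, -0.0039, -0.0074]
tool_rot: [[-1.0, -0.0, 0.0], [-0.0, 1.0, -0.0], [-0.0, -0.0, -1.0]]
wrist_force: [-0.1, -0.4, -0.5]
gripper_width: 0.055
```

Run:
```python
from h import *
go([0.678,-0.004,-0.015],np.radians(90))
```

```text
pos [0.6782, -0.0039, -0.0074] lin [0.005, -0.004, 0.254] dr [-0.0, 0.005, 0.0] gw 0.055 F [-0.12, -0.4, -0.5] q7 1.55 t 10.8
```

Call:
send_rows:
  deltas:
    - {"linear":[0,0,0.07],"dr":[0,0,0]}
    - {"linear":[0,0,0.14],"dr":[0,0,0]}
    - {"linear":[0,0,0.2],"dr":[0,0,0]}
    - {"linear":[0,0,0.24],"dr":[0,0,0]}
    - {"linear":[0,0,0.24],"dr":[0,0,0]}

```text
t: 11.3
eef_pos: [0.6778, -0.0039, -0.0147]
tool_rot: [[-1.0, -0.0, -0.0], [-0.0, 1.0, -0.0], [0.0, -0.0, -1.0]]
wrist_force: [-0.6, 1.1, -1.5]
gripper_width: 0.0551
```

Run:
```python
from h import *
go([0.678,-0.004,-0.015],np.radians(90))
```

```text
pos [0.6778, -0.0039, -0.0147] lin [-0.005, -0.003, 0.008] dr [-0.0, -0.003, 0.0] gw 0.0551 F [-0.62, 1.08, -1.5] q7 1.55 t 11.3
```

Call:
send_rows:
  deltas:
    - {"linear":[0,0,0.02],"dr":[0,0,0]}
    - {"linear":[0,0,0.04],"dr":[0,0,0]}
    - {"linear":[0,0,0.06],"dr":[0,0,0]}
    - {"linear":[0,0,0.07],"dr":[0,0,0]}
    - {"linear":[0,0,0.07],"dr":[0,0,0]}

```text
t: 11.8
eef_pos: [0.6782, -0.004, -0.0151]
tool_rot: [[-1.0, 0.0, 0.001], [0.0, 1.0, 0.0], [-0.001, 0.0, -1.0]]
wrist_force: [-2.0, -0.2, 6.2]
gripper_width: 0.0548
```

Run:
```python
from h import *
go([0.678,-0.004,-0.015],np.radians(90))
r=cam("scene"); cv2.imwrite("pics/z8.png",cv2.resize(r["pixels"][180:270,240:348],(720,600),interpolation=3))
```

```text
pos [0.6782, -0.004, -0.0151] lin [0.005, -0.0, -0.003] dr [0.0, 0.005, -0.002] gw 0.0548 F [-2.01, -0.24, 6.2] q7 1.55 t 11.8
```

View pics/z8.png

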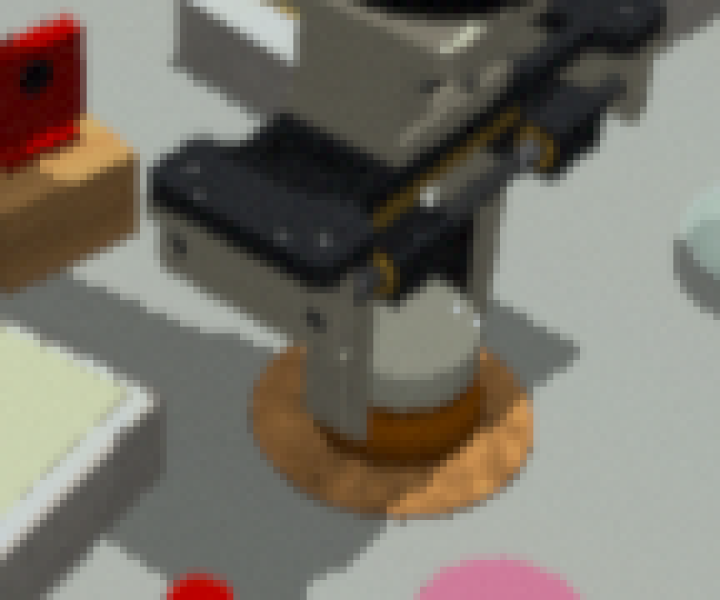

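The jar is on the mat, with 6 N of contact. Release and retreat.

Call:
send_rows:
  deltas:
    - {"linear":[0,0,-0.05],"dr":[0,0,0]}
    - {"linear":[0,0,-0.05],"dr":[0,0,0]}
    - {"linear":[0,0,-0.05],"dr":[0,0,0]}
    - {"linear":[0,0,-0.05],"dr":[0,0,0]}
    - {"linear":[0,0,-0.05],"dr":[0,0,0]}
  gripper: 100

```text
t: 12.35
eef_pos: [0.6779, -0.0039, -0.0155]
tool_rot: [[-1.0, 0.0, -0.0], [0.0, 1.0, -0.0], [0.0, -0.0, -1.0]]
wrist_force: [-0.3, -0.7, 0.7]
gripper_width: 0.0897
```

Call:
send_rows:
  deltas:
    - {"linear":[0,0,-0.5],"dr":[0,0,0]}
    - {"linear":[0,0,-1.5],"dr":[0,0,0]}
    - {"linear":[0,0,-2.5],"dr":[0,0,0]}
    - {"linear":[0,0,-3.5],"dr":[0,0,0]}
    - {"linear":[0,0,-4],"dr":[0,0,0]}

```text
t: 12.85
eef_pos: [0.6801, -0.004, 0.1095]
tool_rot: [[-1.0, 0.0, 0.006], [0.0, 1.0, 0.0], [-0.006, 0.0, -1.0]]
wrist_force: [-0.1, -0.1, 0.0]
gripper_width: 0.093
```

Run:
```python
from h import *
r=cam("scene"); cv2.imwrite("pics/z9.png",cv2.resize(r["pixels"][130:290,220:412],(720,600),interpolation=3))
print([(np.round(d["at"],3).tolist(),round(d["confidence"],2)) for d in bot.tip_of("scene","jar_center")])
yaw=np.radians(-6.65)
c0=np.array([.555,.2313]);ex=np.array([np.cos(yaw),np.sin(yaw)]);ey=np.array([-np.sin(yaw),np.cos(yaw)])
c1=np.array([.546,.154]); print("centre est", (c0+ (c1+.078*ey))/2)
for c in (c0,c1): print("press",c+ex*.035,"grip tip",c-ex*.04)
go([*(c0+ex*.035),0.06],np.radians(83.35))
```

```text
[([0.335, -0.221, 0.02], 0.76), ([0.458, -0.218, 0.071], 0.74), ([0.757, -0.272, 0.018], 0.7), ([0.328, -0.135, 0.02], 0.69), ([0.677, -0.004, 0.026], 0.56), ([0.741, 0.162, 0.001], 0.3)]
centre est [0.55501636 0.23138761]
press [0.58976452 0.22724686] grip tip [0.51526912 0.23593216]
press [0.58076452 0.14994686] grip tip [0.50626912 0.15863216]
pos [0.6805, -0.004, 0.1091] lin [3.037, 7.707, 1.615] dr [0.005, 0.073, 1.107] gw 0.093 F [-0.02, 0.12, -0.79] q7 1.55 t 12.95
```

View pics/z9.png

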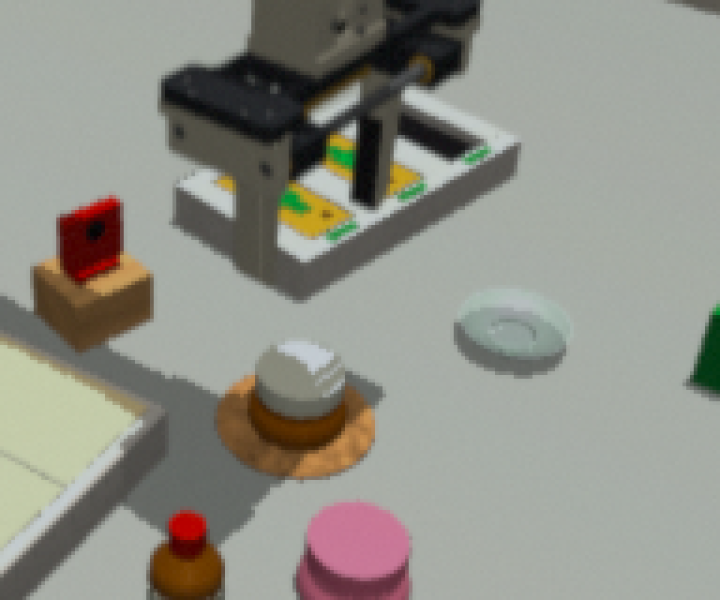

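The jar stands centred on the mat, lid at (300,380) in the zoom, and the network agrees at (0.677,-0.004). Next, press the middle slab's far end with the gripper shut.

Call:
send_rows:
  deltas:
    - {"linear":[0.7,1.6,0],"dr":[0,0,0.3]}
    - {"linear":[1.4,3.2,0.3],"dr":[0,0,0.6]}
    - {"linear":[2.1,4.8,0.6],"dr":[0,0,1]}
    - {"linear":[2.7,6.4,1.0],"dr":[0,0,1.11]}
    - {"linear":[3.03,7.7,1.4],"dr":[0,0,1.11]}
  gripper: 0

```text
t: 13.45
eef_pos: [0.5863, 0.2255, 0.0631]
tool_rot: [[-0.993, 0.116, -0.001], [0.116, 0.993, -0.0], [0.001, -0.0, -1.0]]
wrist_force: [1.0, -0.2, -0.4]
gripper_width: 0.0579
```

Call:
send_rows:
  deltas:
    - {"linear":[0,0,0],"dr":[0,0,0]}
    - {"linear":[0,0,0],"dr":[0,0,0]}
    - {"linear":[0,0,0],"dr":[0,0,0]}
    - {"linear":[0,0,0],"dr":[0,0,0]}
    - {"linear":[0,0,0],"dr":[0,0,0]}

```text
t: 13.95
eef_pos: [0.5887, 0.2221, 0.0639]
tool_rot: [[-0.993, 0.119, 0.001], [0.119, 0.993, -0.001], [-0.001, -0.001, -1.0]]
wrist_force: [0.6, 0.6, -0.1]
gripper_width: 0.0179
```

Run:
```python
from h import *
go([.5898,.2272,0.015],np.radians(83.35))
o=[]
for c in ("scene","top"):
    r=cam(c); u=proj(r,[[.56,.2,.05]])[0].astype(int); o.append(cv2.resize(r["pixels"][u[1]-50:u[1]+50,u[0]-50:u[0]+50],(400,400),interpolation=3))
cv2.imwrite("pics/z10.png",cv2.hconcat(o))
```

```text
pos [0.5887, 0.2221, 0.0639] lin [-0.014, 0.173, 1.631] dr [-0.006, 0.007, -0.031] gw 0.0179 F [0.56, 0.63, -0.1] q7 1.1 t 13.95
```

View pics/z10.png

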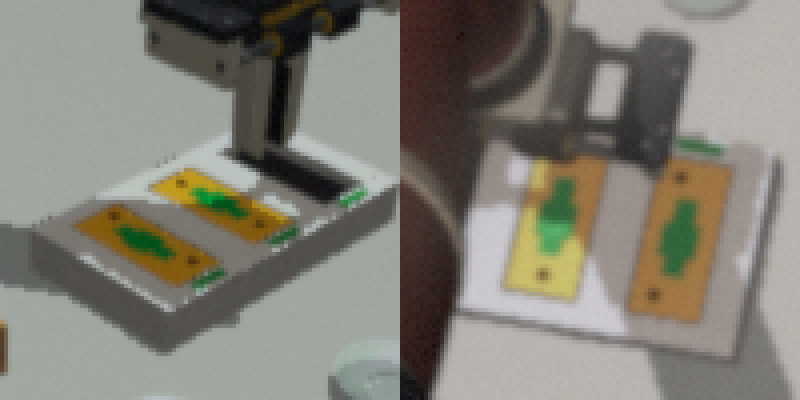

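Call:
send_rows:
  deltas:
    - {"linear":[0,0.17,0.4],"dr":[0,0,0]}
    - {"linear":[0,0.17,0.8],"dr":[0,0,0]}
    - {"linear":[0,0.17,1.2],"dr":[0,0,0]}
    - {"linear":[0,0.17,1.6],"dr":[0,0,0]}
    - {"linear":[0,0.17,1.65],"dr":[0,0,0]}
  gripper: 0

```text
t: 14.55
eef_pos: [0.5867, 0.2284, 0.0115]
tool_rot: [[-0.993, 0.116, -0.004], [0.116, 0.993, -0.002], [0.004, -0.002, -1.0]]
wrist_force: [-0.2, 0.0, -0.3]
gripper_width: 0.0004
```

Call:
send_rows:
  deltas:
    - {"linear":[0,0,0.1],"dr":[0,0,0]}
    - {"linear":[0,0,0.2],"dr":[0,0,0]}
    - {"linear":[0,0,0.25],"dr":[0,0,0]}
    - {"linear":[0,0,0.3],"dr":[0,0,0]}
    - {"linear":[0,0,0.3],"dr":[0,0,0]}

```text
t: 15.05
eef_pos: [0.5885, 0.2291, 0.0053]
tool_rot: [[-0.993, 0.116, 0.0], [0.116, 0.993, 0.0], [-0.0, 0.0, -1.0]]
wrist_force: [-0.2, 0.0, 0.1]
gripper_width: 0.0003
```

Run:
```python
from h import *
go([.5898,.2272,0.003],np.radians(83.35))
o=[]
for c in ("scene","top"):
    r=cam(c); u=proj(r,[[.56,.2,.05]])[0].astype(int); o.append(cv2.resize(r["pixels"][u[1]-50:u[1]+50,u[0]-50:u[0]+50],(400,400),interpolation=3))
cv2.imwrite("pics/z11.png",cv2.hconcat(o))
```

```text
pos [0.5885, 0.2291, 0.0053] lin [-0.05, -0.059, 0.076] dr [0.0, 0.001, -0.003] gw 0.0003 F [-0.24, 0.0, 0.14] q7 1.1 t 15.05
```

View pics/z11.png

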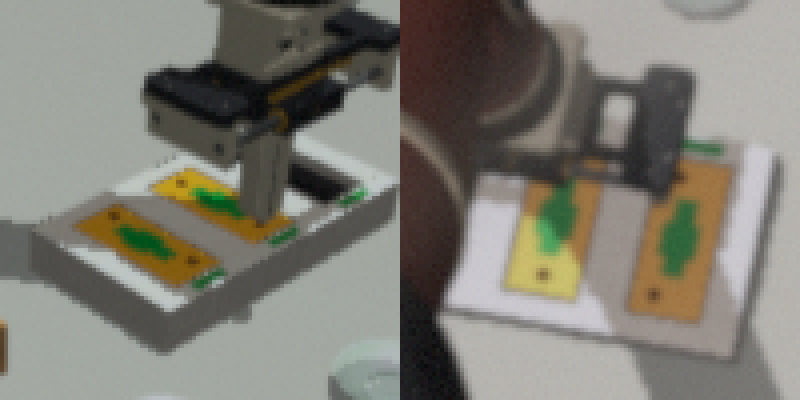

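Call:
send_rows:
  deltas:
    - {"linear":[-0.04,-0.06,0.1],"dr":[0,0,0]}
    - {"linear":[-0.04,-0.06,0.15],"dr":[0,0,0]}
    - {"linear":[-0.04,-0.06,0.2],"dr":[0,0,0]}
    - {"linear":[-0.04,-0.06,0.25],"dr":[0,0,0]}
    - {"linear":[-0.04,-0.06,0.3],"dr":[0,0,0]}

```text
t: 15.65
eef_pos: [0.5911, 0.2266, -0.002]
tool_rot: [[-0.993, 0.117, 0.003], [0.117, 0.993, -0.0], [-0.003, 0.0, -1.0]]
wrist_force: [-0.8, -2.0, 9.3]
gripper_width: 0.0005
```

Call:
send_rows:
  deltas:
    - {"linear":[0,0,0.02],"dr":[0,0,0]}
    - {"linear":[0,0,0.04],"dr":[0,0,0]}
    - {"linear":[0,0,0.06],"dr":[0,0,0]}
    - {"linear":[0,0,0.08],"dr":[0,0,0]}
    - {"linear":[0,0,0.1],"dr":[0,0,0]}

```text
t: 16.15
eef_pos: [0.5917, 0.2266, -0.0048]
tool_rot: [[-0.993, 0.117, 0.004], [0.117, 0.993, 0.0], [-0.004, 0.001, -1.0]]
wrist_force: [-0.4, -1.0, 7.7]
gripper_width: 0.0005
```

Call:
send_rows:
  deltas:
    - {"linear":[0,0,0.03],"dr":[0,0,0]}
    - {"linear":[0,0,0.06],"dr":[0,0,0]}
    - {"linear":[0,0,0.09],"dr":[0,0,0]}
    - {"linear":[0,0,0.11],"dr":[0,0,0]}
    - {"linear":[0,0,0.13],"dr":[0,0,0]}

```text
t: 16.65
eef_pos: [0.592, 0.2266, -0.0068]
tool_rot: [[-0.993, 0.117, 0.005], [0.117, 0.993, 0.0], [-0.005, 0.001, -1.0]]
wrist_force: [-2.8, -2.9, 19.8]
gripper_width: 0.0005
```

Run:
```python
from h import *
go([.5898,.2272,-0.003],np.radians(83.35))
o=[]
for c in ("scene","top"):
    r=cam(c); u=proj(r,[[.56,.2,.05]])[0].astype(int); o.append(cv2.resize(r["pixels"][u[1]-50:u[1]+50,u[0]-50:u[0]+50],(400,400),interpolation=3))
cv2.imwrite("pics/z12.png",cv2.hconcat(o))
```

```text
pos [0.592, 0.2266, -0.0068] lin [0.075, 0.01, -0.126] dr [0.009, 0.044, -0.011] gw 0.0005 F [-2.77, -2.93, 19.77] q7 1.1 t 16.65
```

View pics/z12.png

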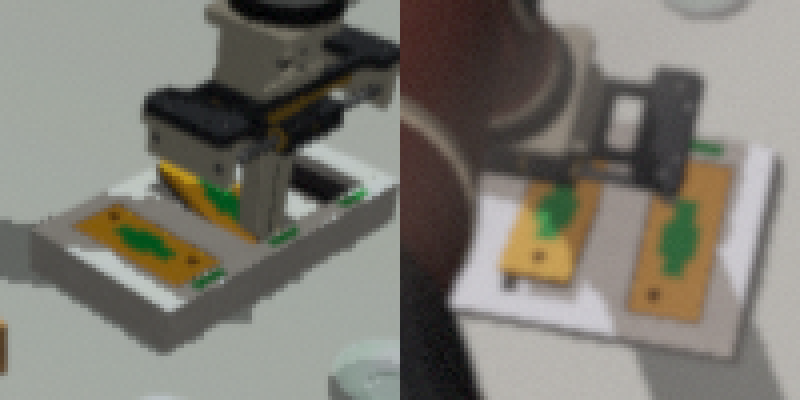

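The slab is tilted to its stop: in the zoom its near end stands up at (185,175) in the left panel and (540,275) in the right. Lift off and move over the near end, opened to about 65 mm.

Call:
send_rows:
  deltas:
    - {"linear":[0,0,-0.5],"dr":[0,0,0]}
    - {"linear":[0,0,-1],"dr":[0,0,0]}
    - {"linear":[0,0,-1.6],"dr":[0,0,0]}
    - {"linear":[0,0,-2.2],"dr":[0,0,0]}
    - {"linear":[0,0,-2.2],"dr":[0,0,0]}

```text
t: 17.25
eef_pos: [0.5916, 0.2282, 0.0582]
tool_rot: [[-0.993, 0.116, 0.005], [0.116, 0.993, 0.002], [-0.005, 0.003, -1.0]]
wrist_force: [1.1, -0.4, -0.1]
gripper_width: 0.0004
```

Run:
```python
from h import *
go([.5192,.2355,0.06],np.radians(83.35))
o=[]
for c in ("scene","top"):
    r=cam(c); u=proj(r,[[.56,.2,.05]])[0].astype(int); o.append(cv2.resize(r["pixels"][u[1]-50:u[1]+50,u[0]-50:u[0]+50],(400,400),interpolation=3))
cv2.imwrite("pics/z13.png",cv2.hconcat(o))
```

```text
pos [0.5916, 0.2282, 0.0582] lin [2.424, -0.036, -0.071] dr [0.028, 0.049, -0.001] gw 0.0004 F [1.07, -0.42, -0.07] q7 1.1 t 17.25
```

View pics/z13.png

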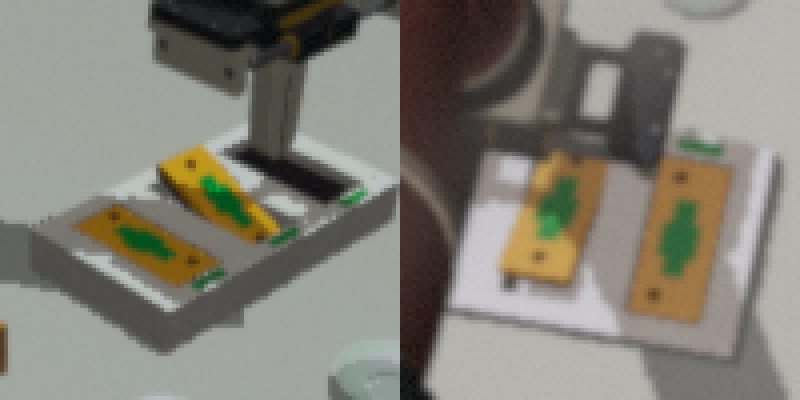

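Call:
send_rows:
  deltas:
    - {"linear":[0.6,0,0],"dr":[0,0,0]}
    - {"linear":[1.2,0,0],"dr":[0,0,0]}
    - {"linear":[1.8,0,0],"dr":[0,0,0]}
    - {"linear":[2.4,0,0],"dr":[0,0,0]}
    - {"linear":[2.4,0,0],"dr":[0,0,0]}
  gripper: 72
  force: 30

```text
t: 17.85
eef_pos: [0.5142, 0.2361, 0.054]
tool_rot: [[-0.994, 0.113, -0.005], [0.113, 0.994, -0.001], [0.005, -0.002, -1.0]]
wrist_force: [0.3, 0.7, -0.6]
gripper_width: 0.036
```

Call:
send_rows:
  deltas:
    - {"linear":[0,0,0],"dr":[0,0,0]}
    - {"linear":[0,0,0],"dr":[0,0,0]}
    - {"linear":[0,0,0],"dr":[0,0,0]}
    - {"linear":[0,0,0],"dr":[0,0,0]}
    - {"linear":[0,0,0],"dr":[0,0,0]}

```text
t: 18.35
eef_pos: [0.5184, 0.2354, 0.0552]
tool_rot: [[-0.993, 0.117, 0.0], [0.117, 0.993, -0.0], [-0.0, -0.0, -1.0]]
wrist_force: [-0.9, 0.1, 0.2]
gripper_width: 0.0668
```

```bash
cat >> h.py <<'E'
def zoom(name,P,hw=50,cams=("scene","top")):
    o=[]
    for c in cams:
        r=cam(c); u=proj(r,[P])[0].astype(int); y0=max(0,u[1]-hw);x0=max(0,u[0]-hw); o.append(cv2.resize(r["pixels"][y0:y0+2*hw,x0:x0+2*hw],(400,400),interpolation=3))
    cv2.imwrite(f"pics/{name}.png",cv2.hconcat(o))
E
python3 - <<'E'
from h import *
go([.5192,.2355,0.016],np.radians(83.35))
zoom("z14",[.54,.22,.05])
E
```

```text
pos [0.5184, 0.2354, 0.0552] lin [-0.027, 0.008, 1.306] dr [-0.001, 0.001, -0.007] gw 0.0668 F [-0.87, 0.05, 0.22] q7 1.04 t 18.35
```

View pics/z14.png

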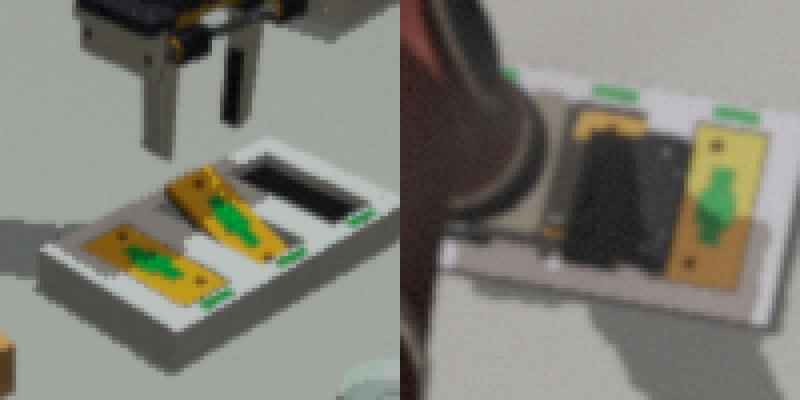

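Call:
send_rows:
  deltas:
    - {"linear":[0,0,0.4],"dr":[0,0,0]}
    - {"linear":[0,0,0.8],"dr":[0,0,0]}
    - {"linear":[0,0,1.2],"dr":[0,0,0]}
    - {"linear":[0,0,1.36],"dr":[0,0,0]}
    - {"linear":[0,0,1.36],"dr":[0,0,0]}

```text
t: 18.95
eef_pos: [0.517, 0.2351, 0.013]
tool_rot: [[-0.993, 0.116, -0.003], [0.116, 0.993, -0.001], [0.002, -0.002, -1.0]]
wrist_force: [0.2, 0.1, -0.3]
gripper_width: 0.0674
```

Run:
```python
from h import *
go([.5192,.2355,0.016],np.radians(83.35))
zoom("z15",[.52,.235,.06],30)
```

```text
pos [0.517, 0.2351, 0.013] lin [-0.071, 0.02, -0.099] dr [-0.015, -0.023, -0.002] gw 0.0674 F [0.21, 0.06, -0.27] q7 1.04 t 18.95
```

View pics/z15.png

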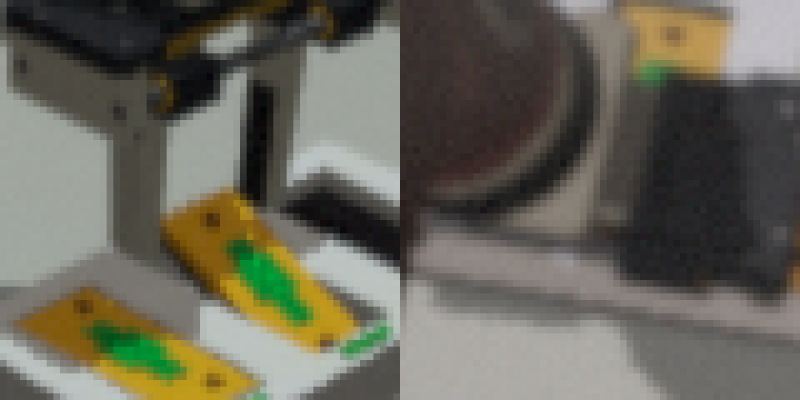

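The fingers straddle the raised near end at (205,215). Grip and lift.

Call:
send_rows:
  deltas:
    - {"linear":[0,0,0],"dr":[0,0,0]}
    - {"linear":[0,0,0],"dr":[0,0,0]}
    - {"linear":[0,0,0],"dr":[0,0,0]}
    - {"linear":[0,0,0],"dr":[0,0,0]}
    - {"linear":[0,0,0],"dr":[0,0,0]}
  gripper: 35
  force: 40

```text
t: 19.55
eef_pos: [0.5182, 0.2357, 0.0148]
tool_rot: [[-0.993, 0.116, 0.0], [0.116, 0.993, 0.0], [-0.0, 0.0, -1.0]]
wrist_force: [0.6, -1.6, 2.1]
gripper_width: 0.0441
```

Call:
send_rows:
  deltas:
    - {"linear":[0,0,0],"dr":[0,0,0]}
    - {"linear":[0,0,0],"dr":[0,0,0]}
    - {"linear":[0,0,-0.1],"dr":[0,0,0]}
    - {"linear":[0,0,-0.2],"dr":[0,0,0]}
    - {"linear":[0,0,-0.3],"dr":[0,0,0]}

```text
t: 20.05
eef_pos: [0.5176, 0.2354, 0.0234]
tool_rot: [[-0.993, 0.116, -0.001], [0.116, 0.993, -0.0], [0.001, -0.0, -1.0]]
wrist_force: [-0.7, -0.0, -0.8]
gripper_width: 0.0443
```

Run:
```python
from h import *
go([.5192,.2355,0.016],np.radians(83.35))
zoom("z16",[.53,.235,.06],30)
```

```text
pos [0.5176, 0.2354, 0.0234] lin [-0.052, 0.009, 0.248] dr [-0.005, -0.007, -0.002] gw 0.0443 F [-0.71, -0.02, -0.77] q7 1.04 t 20.05
```

View pics/z16.png

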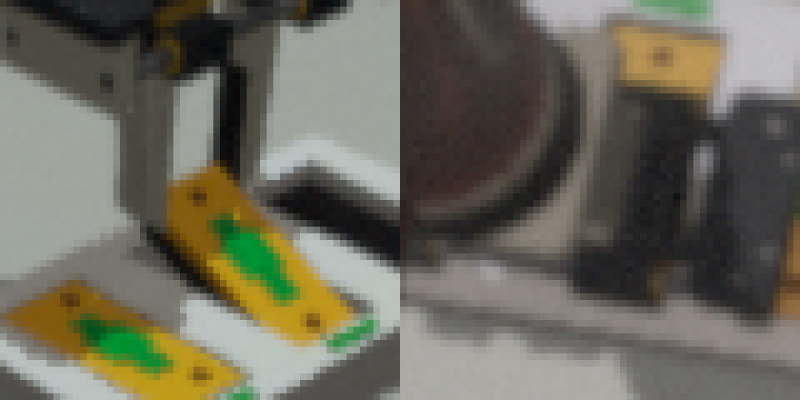

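Call:
send_rows:
  deltas:
    - {"linear":[0,0,-0.5],"dr":[0,0,0]}
    - {"linear":[0,0,-1],"dr":[0,0,0]}
    - {"linear":[0,0,-1.7],"dr":[0,0,0]}
    - {"linear":[0,0,-2.4],"dr":[0,0,0]}
    - {"linear":[0,0,-3],"dr":[0,0,0]}

```text
t: 20.65
eef_pos: [0.5179, 0.2355, 0.1144]
tool_rot: [[-0.993, 0.116, 0.0], [0.116, 0.993, 0.0], [-0.0, 0.0, -1.0]]
wrist_force: [-0.0, 0.7, -1.5]
gripper_width: 0.0445
```

Run:
```python
from h import *
go([.5192,.2355,0.016],np.radians(83.35))
zoom("z17",[.53,.235,.1],45)
```

```text
pos [0.5179, 0.2355, 0.1144] lin [-0.043, 0.003, 3.28] dr [0.001, 0.001, -0.003] gw 0.0445 F [-0.01, 0.65, -1.5] q7 1.04 t 20.65
```

View pics/z17.png

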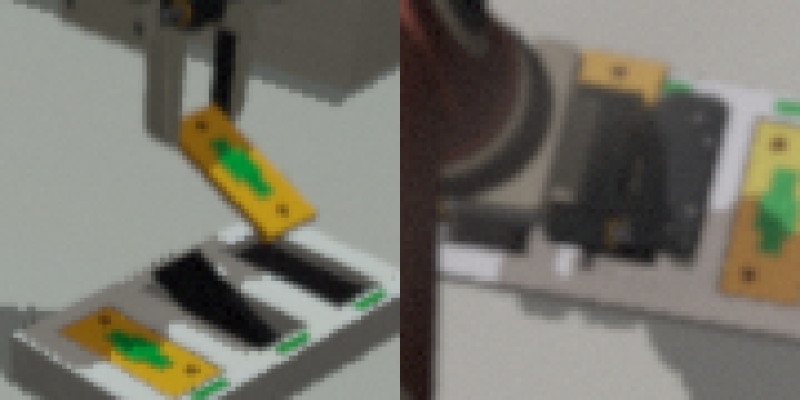

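Slab held at (250,175) in the zoom, and the empty floor stays tilted. Working out the carry to the light-table bay at y = -70.

```bash
cat >> h.py <<'E'
G=np.array([.5678,-.2089,.04]); RT=Rz(np.radians(6.83)); OFF=0.0305
def ry(t): return np.array([[np.cos(t),0,np.sin(t)],[0,1,0],[-np.sin(t),0,np.cos(t)]])
def place(yb,xb,a,lift,v=np.array([.0399,0,-.0098]),mode="tool"):
    """v: slab centre - true TCP in holder frame at grip, tool vertical. returns rep TCP target and Rt"""
    D=np.diag([-1.,1,-1]); vt=D.T@v
    Rt=RT@ry(-a)@D; rem=.42-a
    # slab centre height so that far bottom edge touches glass: 
    zc=.004*np.cos(rem)+.05*np.sin(rem)+lift
    S=G+RT@np.array([xb,yb,zc]); tip=S-Rt@vt
    rep=tip+(Rt[:,2]*OFF if mode=="tool" else np.array([0,0,-OFF]))
    low=min((tip+Rt@np.array([sx*.0075,0,0]))[2] for sx in(-1,1))
    return rep,Rt,tip,low
E
python3 - <<'E'
from h import *
for lift in (.08,0):
    rep,Rt,tip,low=place(-.07,.01,.36,lift); print(rep.round(4),tip.round(4),low)
rep,Rt,tip,low=place(-.07,.01,0,.08); print(rep,tip)
rep[2]=.14
go(rep,Rt=Rt)
E
```

```text
[ 0.5562 -0.2808  0.0936] [ 0.5455 -0.2821  0.1221] 0.11946499269851756
[ 0.5562 -0.2808  0.0136] [ 0.5455 -0.2821  0.0421] 0.03946499269851755
[ 0.54643686 -0.28195906  0.12334038] [ 0.54643686 -0.28195906  0.15384038]
pos [0.5197, 0.2363, 0.1158] lin [-2.895, -17.053, -0.842] dr [0.022, 0.047, -2.25] gw 0.0447 F [0.59, 0.29, -1.71] q7 1.04 t 20.75
```

Call:
send_rows:
  deltas:
    - {"linear":[-0.1,-0.7,-0.8],"dr":[0,0,0]}
    - {"linear":[-0.3,-1.8,-0.84],"dr":[0,0,-0.3]}
    - {"linear":[-0.5,-3.1,-0.84],"dr":[0,0,-0.6]}
    - {"linear":[-0.8,-4.5,-0.84],"dr":[0,0,-0.9]}
    - {"linear":[-1.0,-5.9,-0.84],"dr":[0,0,-1.2]}

```text
t: 21.25
eef_pos: [0.5267, 0.0547, 0.1376]
tool_rot: [[-1.0, -0.011, -0.001], [-0.011, 1.0, -0.0], [0.001, -0.0, -1.0]]
wrist_force: [-0.1, 0.1, -1.0]
gripper_width: 0.0444
```

Run:
```python
from h import *
rep,Rt,tip,low=place(-.07,.01,0,.08); rep[2]=.135
go(rep,Rt=Rt)
```

```text
pos [0.5267, 0.0547, 0.1376] lin [-0.532, -11.229, 0.089] dr [-0.003, -0.014, -1.031] gw 0.0444 F [-0.14, 0.06, -1.02] q7 1.46 t 21.25
```

Call:
send_rows:
  deltas:
    - {"linear":[-0.1,-1.4,0],"dr":[0,0,-0.2]}
    - {"linear":[-0.15,-2.8,0],"dr":[0,0,-0.4]}
    - {"linear":[-0.2,-4.2,0],"dr":[0,0,-0.6]}
    - {"linear":[-0.3,-5.6,0],"dr":[0,0,-0.8]}
    - {"linear":[-0.35,-7.0,0],"dr":[0,0,-1.03]}

```text
t: 21.75
eef_pos: [0.5389, -0.1551, 0.1374]
tool_rot: [[-0.993, -0.118, -0.002], [-0.118, 0.993, 0.001], [0.002, 0.001, -1.0]]
wrist_force: [1.0, -0.7, -0.8]
gripper_width: 0.0443
```

Run:
```python
from h import *
rep,Rt,tip,low=place(-.07,.01,0.36,.08); 
go(rep,Rt=Rt)
```

```text
pos [0.5389, -0.1551, 0.1374] lin [-0.081, -4.231, 1.456] dr [0.006, -3.456, -0.01] gw 0.0443 F [1.02, -0.75, -0.8] q7 1.94 t 21.75
```

Call:
send_rows:
  deltas:
    - {"linear":[0,-1.2,0.3],"dr":[0,-0.7,0]}
    - {"linear":[0,-2.4,0.6],"dr":[0,-1.4,0]}
    - {"linear":[-0.05,-3.4,0.9],"dr":[0,-2.1,0]}
    - {"linear":[-0.08,-4.0,1.1],"dr":[0,-2.8,0]}
    - {"linear":[-0.08,-4.23,1.1],"dr":[0,-3.45,0]}

```text
t: 22.25
eef_pos: [0.5548, -0.2823, 0.1032]
tool_rot: [[-0.93, -0.113, 0.35], [-0.105, 0.994, 0.04], [-0.353, 0.0, -0.936]]
wrist_force: [-0.0, 0.6, -1.4]
gripper_width: 0.0442
```

Call:
send_rows:
  deltas:
    - {"linear":[0,0,0],"dr":[0,0,0]}
    - {"linear":[0,0,0],"dr":[0,0,0]}
    - {"linear":[0,0,0],"dr":[0,0,0]}
    - {"linear":[0,0,0],"dr":[0,0,0]}
    - {"linear":[0,0,0],"dr":[0,0,0]}

```text
t: 22.75
eef_pos: [0.5581, -0.2779, 0.1061]
tool_rot: [[-0.929, -0.12, 0.351], [-0.112, 0.993, 0.042], [-0.354, -0.0, -0.935]]
wrist_force: [-0.5, -0.4, -1.2]
gripper_width: 0.0445
```

Run:
```python
from h import *
rep,Rt,tip,low=place(-.07,.01,0.36,.02); 
go(rep,Rt=Rt)
s,p,R=st(); print(R.round(3).tolist())
o=[]
for c in ("scene","top"):
    r=cam(c);im=cv2.resize(r["pixels"],None,fx=4,fy=4,interpolation=3); u=proj(r,[[.58,-.28,.09]])[0].astype(int)
    for k in (-1,1):
        for off,col in ((-R[:,2]*OFF,(255,0,255)),(np.array([0,0,OFF]),(255,0,0))):
            v=proj(r,[p+off+R[:,1]*k*s["gripper_width"]/2])[0]; cv2.circle(im,(int(v[0]*4+2),int(v[1]*4+2)),3,col,-1)
    y0=max(0,u[1]-50);o.append(im[y0*4:y0*4+400,(u[0]-50)*4:(u[0]+50)*4])
cv2.imwrite("pics/z18.png",cv2.hconcat(o))
```

```text
pos [0.5581, -0.2779, 0.1061] lin [0.925, -0.088, 2.236] dr [-0.001, 0.016, 0.01] gw 0.0445 F [-0.47, -0.42, -1.22] q7 2.41 t 22.75
[[-0.929, -0.12, 0.351], [-0.112, 0.993, 0.042], [-0.354, -0.0, -0.935]]
```

View pics/z18.png

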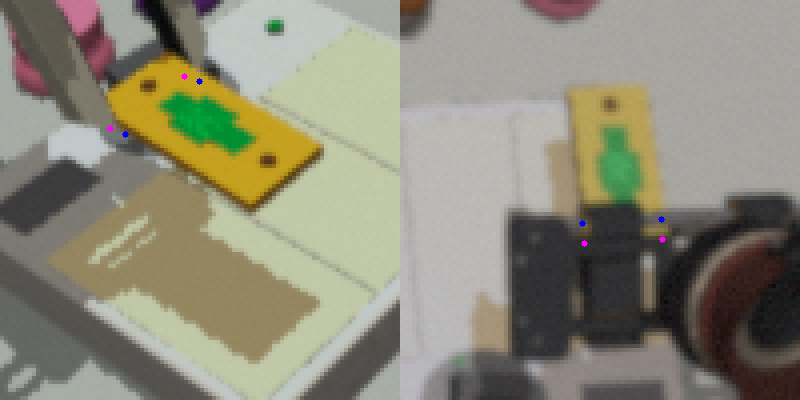

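Run:
```python
from h import *
s,p,R=st(); D=np.diag([-1.,1,-1])
v=np.array([.0399,0,-.0098]); vt=D@v; Rs_t=D.T@ry(.42)   # slab in tool
o=[]
for c in ("scene","top"):
    r=cam(c);im=cv2.resize(r["pixels"],None,fx=4,fy=4,interpolation=3); u=proj(r,[[.58,-.28,.09]])[0].astype(int)
    for off,col in ((-R[:,2]*OFF,(255,0,255)),(np.array([0,0,OFF]),(255,0,0))):
        S=p+off+R@vt; Rs=R@Rs_t
        q=proj(r,S+np.array([[a*.05,b*.0225,.004] for a,b in((-1,-1),(1,-1),(1,1),(-1,1))])@Rs.T)
        cv2.polylines(im,[np.round(q*4+2).astype(np.int32)],True,col,1)
    y0=max(0,u[1]-50);o.append(im[y0*4:y0*4+400,(u[0]-50)*4:(u[0]+50)*4])
print(Rs[:,2].round(3))
cv2.imwrite("pics/z19.png",cv2.hconcat(o))
```

```text
[0.058 0.007 0.998]
```

View pics/z19.png

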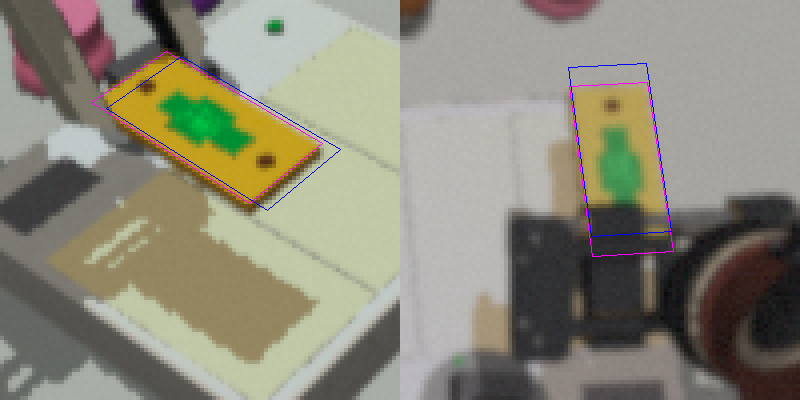

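The tool-frame offset model (magenta) matches the held slab. Lower it.

Call:
send_rows:
  deltas:
    - {"linear":[0.2,-0.05,0.5],"dr":[0,0,0]}
    - {"linear":[0.4,-0.1,1.0],"dr":[0,0,0]}
    - {"linear":[0.65,-0.1,1.6],"dr":[0,0,0]}
    - {"linear":[0.93,-0.1,2.24],"dr":[0,0,0]}
    - {"linear":[0.93,-0.1,2.24],"dr":[0,0,0]}

```text
t: 23.45
eef_pos: [0.5526, -0.2817, 0.0301]
tool_rot: [[-0.931, -0.117, 0.346], [-0.108, 0.993, 0.044], [-0.349, 0.004, -0.937]]
wrist_force: [-0.4, 0.3, -2.1]
gripper_width: 0.0443
```

Run:
```python
from h import *
rep,Rt,tip,low=place(-.07,.01,0.36,.002); 
go(rep,Rt=Rt)
zoom("z20",[.58,-.28,.05],35)
```

```text
pos [0.5526, -0.2817, 0.0301] lin [0.054, 0.014, 0.497] dr [0.028, -0.035, -0.035] gw 0.0443 F [-0.41, 0.33, -2.08] q7 2.45 t 23.45
```

View pics/z20.png

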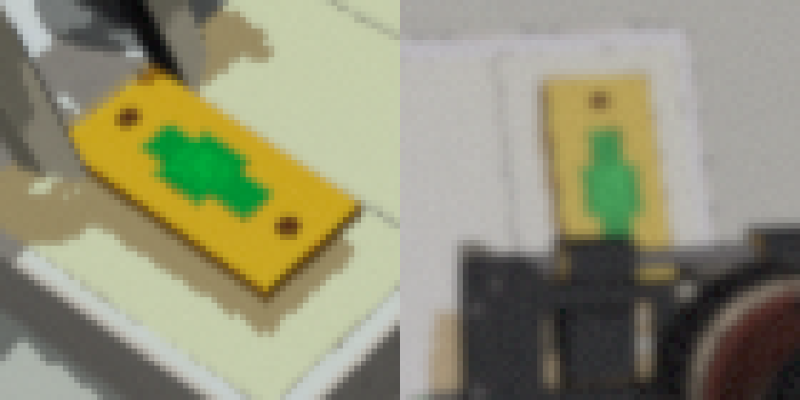

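Call:
send_rows:
  deltas:
    - {"linear":[0.04,0,0.1],"dr":[0,0,0]}
    - {"linear":[0.08,0,0.2],"dr":[0,0,0]}
    - {"linear":[0.12,0,0.3],"dr":[0,0,0]}
    - {"linear":[0.15,0,0.38],"dr":[0,0,0]}
    - {"linear":[0.15,0,0.4],"dr":[0,0,0]}

```text
t: 24.05
eef_pos: [0.5548, -0.2826, 0.0199]
tool_rot: [[-0.929, -0.117, 0.351], [-0.109, 0.993, 0.041], [-0.353, 0.0, -0.936]]
wrist_force: [-0.7, -0.6, -0.3]
gripper_width: 0.0444
```

Run:
```python
from h import *
rep,Rt,tip,low=place(-.07,.01,0.36,.001); 
go(rep,Rt=Rt)
zoom("z21",[.58,-.28,.05],35)
```

```text
pos [0.5548, -0.2826, 0.0199] lin [0.011, 0.053, 0.186] dr [-0.005, 0.008, -0.019] gw 0.0444 F [-0.68, -0.63, -0.26] q7 2.45 t 24.05
```

View pics/z21.png

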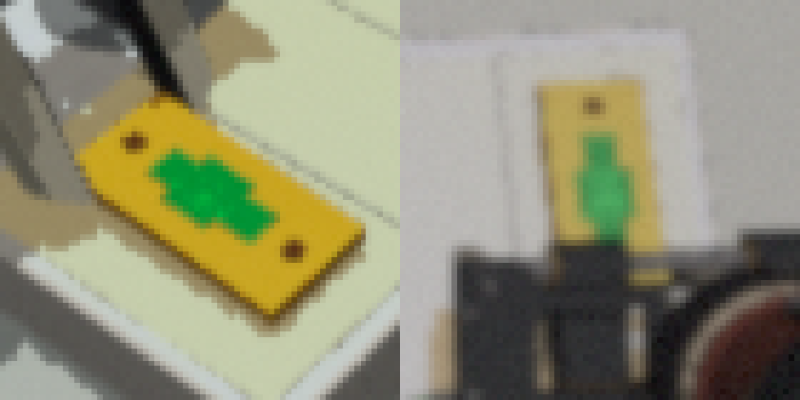

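Continue down in roughly 1 mm steps until force shows.

Call:
send_rows:
  deltas:
    - {"linear":[0.02,0,0.05],"dr":[0,0,0]}
    - {"linear":[0.04,0,0.1],"dr":[0,0,0]}
    - {"linear":[0.05,0,0.14],"dr":[0,0,0]}
    - {"linear":[0.06,0,0.17],"dr":[0,0,0]}
    - {"linear":[0.06,0,0.17],"dr":[0,0,0]}

```text
t: 24.65
eef_pos: [0.5551, -0.2826, 0.0146]
tool_rot: [[-0.929, -0.117, 0.351], [-0.109, 0.993, 0.041], [-0.353, 0.0, -0.935]]
wrist_force: [0.5, -0.3, -1.7]
gripper_width: 0.0442
```

Run:
```python
from h import *
rep,Rt,tip,low=place(-.07,.01,0.36,0); 
go(rep,Rt=Rt)
zoom("z22",[.58,-.28,.05],35)
```

```text
pos [0.5551, -0.2826, 0.0146] lin [-0.029, 0.054, 0.048] dr [-0.006, 0.011, -0.018] gw 0.0442 F [0.5, -0.32, -1.71] q7 2.45 t 24.65
```

View pics/z22.png

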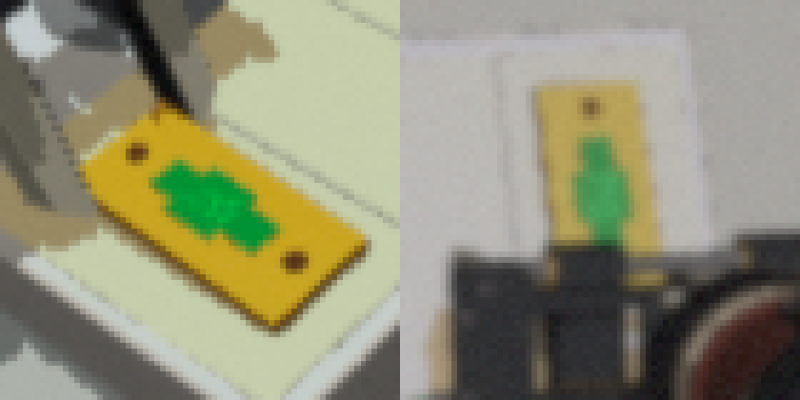

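Call:
send_rows:
  deltas:
    - {"linear":[0.01,0,0.02],"dr":[0,0,0]}
    - {"linear":[0.01,0,0.04],"dr":[0,0,0]}
    - {"linear":[0.02,0,0.05],"dr":[0,0,0]}
    - {"linear":[0.02,0,0.06],"dr":[0,0,0]}
    - {"linear":[0.02,0,0.06],"dr":[0,0,0]}

```text
t: 25.25
eef_pos: [0.5552, -0.2826, 0.0129]
tool_rot: [[-0.929, -0.117, 0.351], [-0.109, 0.993, 0.041], [-0.354, -0.0, -0.935]]
wrist_force: [-0.4, -0.3, 0.4]
gripper_width: 0.0441
```

Call:
send_rows:
  deltas:
    - {"linear":[0,0,0],"dr":[0,0,0]}
    - {"linear":[0,0,0],"dr":[0,0,0]}
    - {"linear":[0,0,0],"dr":[0,0,0]}
    - {"linear":[0,0,0],"dr":[0,0,0]}
    - {"linear":[0,0,0],"dr":[0,0,0]}
  gripper: 65

```text
t: 25.75
eef_pos: [0.5552, -0.2826, 0.0129]
tool_rot: [[-0.929, -0.117, 0.351], [-0.109, 0.993, 0.041], [-0.354, -0.0, -0.935]]
wrist_force: [0.1, -0.4, -0.2]
gripper_width: 0.0603
```

Run:
```python
from h import *
rep,Rt,tip,low=place(-.07,.01,0.36,0); 
go(rep,Rt=Rt)
zoom("z23",[.58,-.28,.05],35)
```

```text
pos [0.5552, -0.2826, 0.0129] lin [-0.045, 0.056, -0.007] dr [-0.008, 0.013, -0.018] gw 0.0603 F [0.13, -0.4, -0.2] q7 2.45 t 25.75
```

View pics/z23.png

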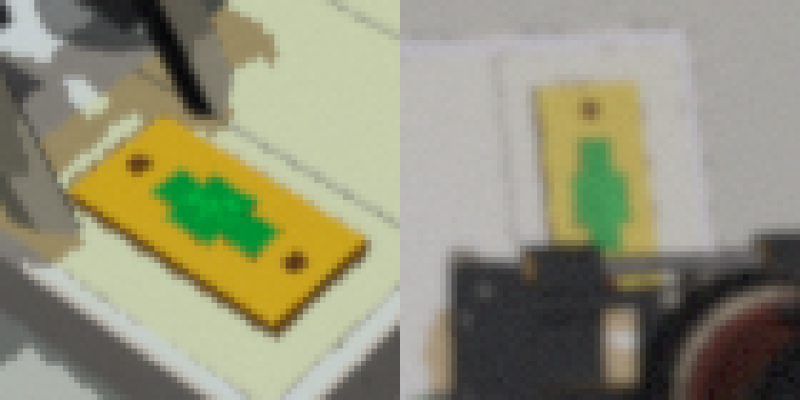

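The slab lies flat in the bay at (215,215) in the zoom. Retreat along the tool axis.

Call:
send_rows:
  deltas:
    - {"linear":[0,0,-0.5],"dr":[0,0,0]}
    - {"linear":[0,0,-1.2],"dr":[0,0,0]}
    - {"linear":[0,0,-2.2],"dr":[0,0,0]}
    - {"linear":[0,0.5,-3.2],"dr":[0,0,0]}
    - {"linear":[0,1.0,-4.0],"dr":[0,0.5,0]}

```text
t: 26.35
eef_pos: [0.506, -0.2593, 0.1264]
tool_rot: [[-0.948, -0.111, 0.299], [-0.106, 0.994, 0.034], [-0.301, 0.001, -0.954]]
wrist_force: [0.0, 0.6, 0.3]
gripper_width: 0.0603
```

Run:
```python
from h import *
# floor press for middle pocket: near end of raised floor. local x -40
yaw=np.radians(-6.65);ex=np.array([np.cos(yaw),np.sin(yaw)])
c0=np.array([.555,.2313])
print(c0-ex*.036)
go([*(c0-ex*.036),.11],np.radians(83.35))
```

```text
[0.5192422  0.23546894]
pos [0.506, -0.2593, 0.1264] lin [-2.003, 16.339, 1.216] dr [0.339, 2.91, 2.157] gw 0.0603 F [0.01, 0.56, 0.32] q7 2.37 t 26.35
```

Call:
send_rows:
  deltas:
    - {"linear":[-0.2,1.3,0],"dr":[0.05,0.6,0.2]}
    - {"linear":[-0.4,2.9,0.2],"dr":[0.1,1.2,0.5]}
    - {"linear":[-0.6,4.5,0.4],"dr":[0.2,1.8,0.9]}
    - {"linear":[-0.8,6.1,0.6],"dr":[0.3,2.4,1.4]}
    - {"linear":[-1.0,7.7,0.8],"dr":[0.34,2.91,2.0]}
  gripper: 0

```text
t: 26.85
eef_pos: [0.5183, -0.0215, 0.1127]
tool_rot: [[-0.995, 0.095, 0.003], [0.095, 0.995, -0.003], [-0.003, -0.003, -1.0]]
wrist_force: [0.1, -1.1, -0.1]
gripper_width: 0.0248
```

Run:
```python
from h import *
go([.5192,.2355,.07],np.radians(83.35))
```

```text
pos [0.5183, -0.0215, 0.1127] lin [0.793, 8.533, 1.396] dr [-0.028, 0.032, 0.196] gw 0.0248 F [0.05, -1.1, -0.13] q7 1.55 t 26.85
```

Call:
send_rows:
  deltas:
    - {"linear":[0.2,1.7,0],"dr":[0,0,0.1]}
    - {"linear":[0.4,3.4,0],"dr":[0,0,0.2]}
    - {"linear":[0.6,5.1,0.4],"dr":[0,0,0.2]}
    - {"linear":[0.8,6.8,0.9],"dr":[0,0,0.2]}
    - {"linear":[0.8,8.3,1.4],"dr":[0,0,0.2]}

```text
t: 27.35
eef_pos: [0.5169, 0.2222, 0.0716]
tool_rot: [[-0.993, 0.115, 0.004], [0.115, 0.993, -0.002], [-0.004, -0.001, -1.0]]
wrist_force: [1.1, 0.5, 0.8]
gripper_width: 0.0007
```

Call:
send_rows:
  deltas:
    - {"linear":[0,0.2,0],"dr":[0,0,0]}
    - {"linear":[0,0.2,0],"dr":[0,0,0]}
    - {"linear":[0,0.2,0.3],"dr":[0,0,0]}
    - {"linear":[0,0.2,0.6],"dr":[0,0,0]}
    - {"linear":[0,0.2,0.6],"dr":[0,0,0]}

```text
t: 27.85
eef_pos: [0.5174, 0.2232, 0.0515]
tool_rot: [[-0.993, 0.118, 0.001], [0.118, 0.993, -0.005], [-0.001, -0.005, -1.0]]
wrist_force: [-1.2, 0.1, -0.2]
gripper_width: 0.0007
```

Run:
```python
from h import *
go([.5192,.2355,.02],np.radians(83.35))
zoom("z24",[.54,.22,.05],45)
```

```text
pos [0.5174, 0.2232, 0.0515] lin [-0.01, 0.419, 1.047] dr [-0.046, 0.011, -0.025] gw 0.0007 F [-1.16, 0.11, -0.24] q7 1.1 t 27.85
```

View pics/z24.png

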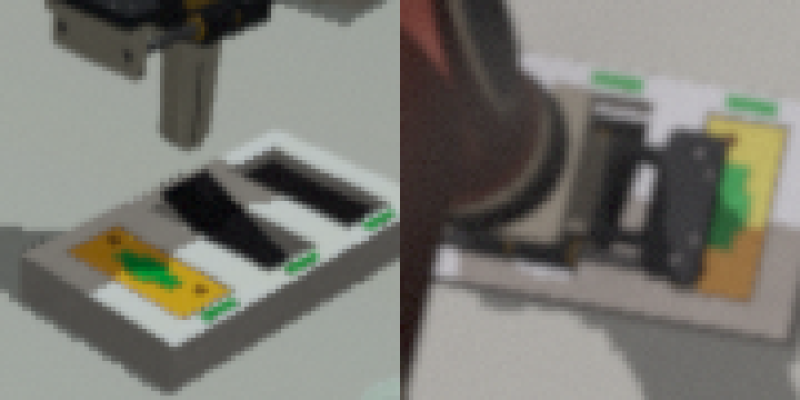

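Call:
send_rows:
  deltas:
    - {"linear":[0,0.41,0],"dr":[0,0,0]}
    - {"linear":[0,0.41,0.3],"dr":[0,0,0]}
    - {"linear":[0,0.41,0.6],"dr":[0,0,0]}
    - {"linear":[0,0.41,0.9],"dr":[0,0,0]}
    - {"linear":[0,0.41,0.9],"dr":[0,0,0]}

```text
t: 28.45
eef_pos: [0.5182, 0.2372, 0.0237]
tool_rot: [[-0.993, 0.115, -0.0], [0.115, 0.993, -0.005], [-0.0, -0.005, -1.0]]
wrist_force: [0.3, 0.2, 1.5]
gripper_width: 0.0006
```

Run:
```python
from h import *
go([.5192,.2355,.0],np.radians(83.35))
```

```text
pos [0.5182, 0.2372, 0.0237] lin [-0.039, -0.049, 0.789] dr [-0.047, 0.001, 0.006] gw 0.0006 F [0.3, 0.19, 1.51] q7 1.09 t 28.45
```

Call:
send_rows:
  deltas:
    - {"linear":[-0.03,-0.03,0.12],"dr":[-0.05,0,0]}
    - {"linear":[-0.03,-0.03,0.24],"dr":[-0.05,0,0]}
    - {"linear":[-0.03,-0.03,0.36],"dr":[-0.05,0,0]}
    - {"linear":[-0.03,-0.03,0.48],"dr":[-0.05,0,0]}
    - {"linear":[-0.03,-0.03,0.6],"dr":[-0.05,0,0]}

```text
t: 28.95
eef_pos: [0.5203, 0.2371, 0.0075]
tool_rot: [[-0.993, 0.115, 0.003], [0.115, 0.993, 0.003], [-0.003, 0.003, -1.0]]
wrist_force: [-1.2, 0.6, 2.1]
gripper_width: 0.0001
```

Call:
send_rows:
  deltas:
    - {"linear":[0,0,0.08],"dr":[0,0,0]}
    - {"linear":[0,0,0.16],"dr":[0,0,0]}
    - {"linear":[0,0,0.24],"dr":[0,0,0]}
    - {"linear":[0,0,0.3],"dr":[0,0,0]}
    - {"linear":[0,0,0.32],"dr":[0,0,0]}

```text
t: 29.45
eef_pos: [0.5201, 0.2371, -0.0024]
tool_rot: [[-0.993, 0.115, 0.003], [0.115, 0.993, 0.002], [-0.003, 0.003, -1.0]]
wrist_force: [-0.8, 0.1, 1.9]
gripper_width: 0.0003
```

Run:
```python
from h import *
go([.5192,.2355,-.004],np.radians(83.35))
```

```text
pos [0.5201, 0.2371, -0.0024] lin [0.025, -0.058, 0.054] dr [0.024, 0.025, 0.009] gw 0.0003 F [-0.81, 0.08, 1.87] q7 1.1 t 29.45
```

Call:
send_rows:
  deltas:
    - {"linear":[0,0,0.03],"dr":[0,0,0]}
    - {"linear":[0,0,0.06],"dr":[0,0,0]}
    - {"linear":[0,0,0.09],"dr":[0,0,0]}
    - {"linear":[0,0,0.11],"dr":[0,0,0]}
    - {"linear":[0,0,0.11],"dr":[0,0,0]}

```text
t: 29.95
eef_pos: [0.5207, 0.237, -0.0055]
tool_rot: [[-0.993, 0.115, 0.004], [0.115, 0.993, 0.002], [-0.004, 0.003, -1.0]]
wrist_force: [-1.1, 1.0, 0.2]
gripper_width: 0.0004
```

Call:
send_rows:
  deltas:
    - {"linear":[0,0,0.02],"dr":[0,0,0]}
    - {"linear":[0,0,0.04],"dr":[0,0,0]}
    - {"linear":[0,0,0.06],"dr":[0,0,0]}
    - {"linear":[0,0,0.06],"dr":[0,0,0]}
    - {"linear":[0,0,0.06],"dr":[0,0,0]}

```text
t: 30.45
eef_pos: [0.5209, 0.237, -0.0068]
tool_rot: [[-0.993, 0.115, 0.004], [0.115, 0.993, 0.002], [-0.004, 0.003, -1.0]]
wrist_force: [-0.7, -0.9, 4.0]
gripper_width: 0.0002
```

Run:
```python
from h import *
go([.5192,.2355,-.004],np.radians(83.35))
zoom("z25",[.54,.22,.05],45)
```

```text
pos [0.5209, 0.237, -0.0068] lin [0.049, -0.056, -0.094] dr [0.028, 0.038, 0.006] gw 0.0002 F [-0.66, -0.89, 3.96] q7 1.1 t 30.45
```

View pics/z25.png

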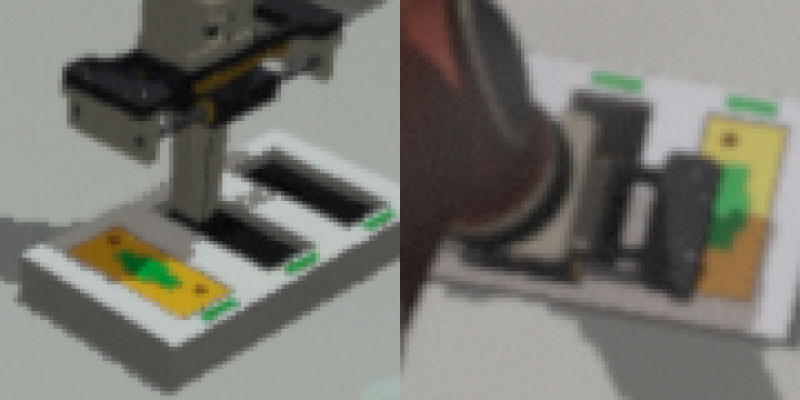

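Call:
send_rows:
  deltas:
    - {"linear":[0,0,0.02],"dr":[0,0,0]}
    - {"linear":[0,0,0.04],"dr":[0,0,0]}
    - {"linear":[0,0,0.05],"dr":[0,0,0]}
    - {"linear":[0,0,0.05],"dr":[0,0,0]}
    - {"linear":[0,0,0.05],"dr":[0,0,0]}

```text
t: 31.05
eef_pos: [0.5209, 0.237, -0.0071]
tool_rot: [[-0.993, 0.115, 0.004], [0.115, 0.993, 0.003], [-0.004, 0.003, -1.0]]
wrist_force: [-2.7, -0.9, 12.5]
gripper_width: 0.0002
```

Call:
send_rows:
  deltas:
    - {"linear":[0,0,-0.7],"dr":[0,0,0]}
    - {"linear":[0,0,-1.4],"dr":[0,0,0]}
    - {"linear":[0,0,-2],"dr":[0,0,0]}
    - {"linear":[-0.8,0,-2],"dr":[0,0,0]}
    - {"linear":[-1.6,-0.8,-2],"dr":[0,0,0]}

```text
t: 31.55
eef_pos: [0.5659, 0.2125, 0.0519]
tool_rot: [[-0.994, 0.108, 0.006], [0.108, 0.994, 0.007], [-0.005, 0.007, -1.0]]
wrist_force: [0.2, 0.9, -0.9]
gripper_width: 0.0006
```

Run:
```python
from h import *
# measure slab1 now level
go([.5808,.150,.015],np.radians(83.35))
zoom("z26",[.54,.22,.05],45)
```

```text
pos [0.5659, 0.2125, 0.0519] lin [-0.711, -2.028, 1.219] dr [0.07, 0.05, 0.077] gw 0.0006 F [0.23, 0.88, -0.9] q7 1.16 t 31.55
```

View pics/z26.png

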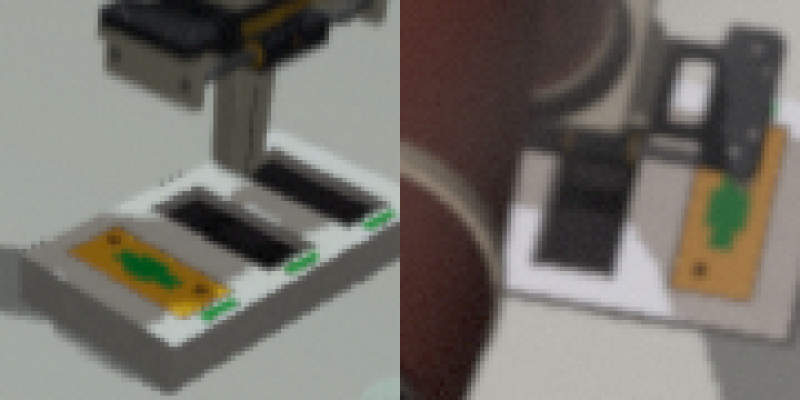

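The middle floor is level again, at about (240,235), with a firm stop at 12.5 N. Next, the slab at holder y = -78.

Call:
send_rows:
  deltas:
    - {"linear":[-0.3,-0.8,0],"dr":[0.07,0.05,0.08]}
    - {"linear":[-0.5,-1.6,0],"dr":[0.07,0.05,0.08]}
    - {"linear":[-0.71,-2.03,0],"dr":[0.07,0.05,0.08]}
    - {"linear":[-0.71,-2.03,0.5],"dr":[0.07,0.05,0.08]}
    - {"linear":[-0.71,-2.03,1.0],"dr":[0.07,0.05,0.08]}

```text
t: 32.15
eef_pos: [0.5802, 0.1442, 0.0211]
tool_rot: [[-0.992, 0.125, -0.001], [0.125, 0.992, -0.004], [0.0, -0.004, -1.0]]
wrist_force: [-1.3, 0.6, -0.4]
gripper_width: 0.0005
```

Run:
```python
from h import *
go([.5808,.150,.003],np.radians(83.35))
zoom("z27",[.56,.17,.05],40)
```

```text
pos [0.5802, 0.1442, 0.0211] lin [0.005, 0.197, 0.604] dr [-0.039, -0.005, -0.088] gw 0.0005 F [-1.31, 0.64, -0.38] q7 1.25 t 32.15
```

View pics/z27.png

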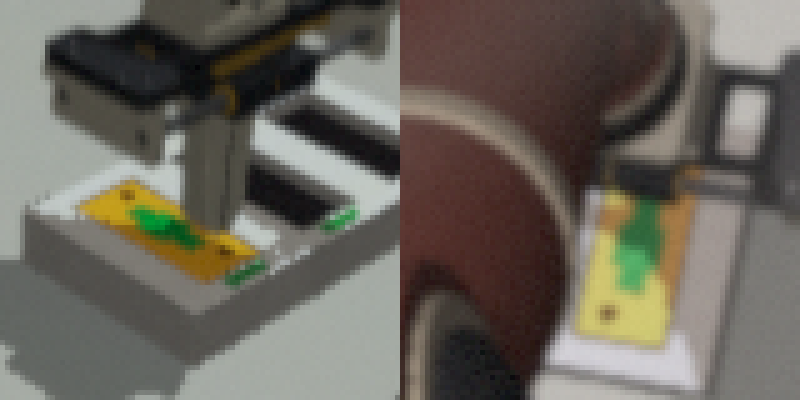

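Call:
send_rows:
  deltas:
    - {"linear":[0,0.17,0.1],"dr":[-0.04,0,-0.09]}
    - {"linear":[0,0.17,0.25],"dr":[-0.04,0,-0.09]}
    - {"linear":[0,0.17,0.4],"dr":[-0.04,0,-0.09]}
    - {"linear":[0,0.17,0.55],"dr":[-0.04,0,-0.09]}
    - {"linear":[0,0.17,0.55],"dr":[-0.04,0,-0.09]}

```text
t: 32.75
eef_pos: [0.5796, 0.1495, 0.0042]
tool_rot: [[-0.993, 0.114, -0.003], [0.114, 0.993, -0.001], [0.003, -0.001, -1.0]]
wrist_force: [0.6, -0.0, 0.2]
gripper_width: 0.0006
```

Call:
send_rows:
  deltas:
    - {"linear":[0,0,0.08],"dr":[0,0,0]}
    - {"linear":[0,0,0.16],"dr":[0,0,0]}
    - {"linear":[0,0,0.22],"dr":[0,0,0]}
    - {"linear":[0,0,0.27],"dr":[0,0,0]}
    - {"linear":[0,0,0.32],"dr":[0,0,0]}

```text
t: 33.25
eef_pos: [0.5819, 0.1495, -0.0029]
tool_rot: [[-0.993, 0.114, 0.002], [0.114, 0.993, 0.0], [-0.002, 0.0, -1.0]]
wrist_force: [-0.4, -0.5, 9.1]
gripper_width: 0.0003
```

Call:
send_rows:
  deltas:
    - {"linear":[0,0,0.03],"dr":[0,0,0]}
    - {"linear":[0,0,0.06],"dr":[0,0,0]}
    - {"linear":[0,0,0.09],"dr":[0,0,0]}
    - {"linear":[0,0,0.12],"dr":[0,0,0]}
    - {"linear":[0,0,0.15],"dr":[0,0,0]}

```text
t: 33.75
eef_pos: [0.5825, 0.1495, -0.0065]
tool_rot: [[-0.993, 0.115, 0.003], [0.115, 0.993, 0.0], [-0.003, 0.001, -1.0]]
wrist_force: [-1.0, -0.7, 16.4]
gripper_width: 0.0007
```

Call:
send_rows:
  deltas:
    - {"linear":[0,0,0.02],"dr":[0,0,0]}
    - {"linear":[0,0,0.04],"dr":[0,0,0]}
    - {"linear":[0,0,0.06],"dr":[0,0,0]}
    - {"linear":[0,0,0.07],"dr":[0,0,0]}
    - {"linear":[0,0,0.07],"dr":[0,0,0]}

```text
t: 34.25
eef_pos: [0.5826, 0.1495, -0.0068]
tool_rot: [[-0.993, 0.115, 0.003], [0.115, 0.993, 0.001], [-0.003, 0.001, -1.0]]
wrist_force: [-3.9, -1.2, 21.5]
gripper_width: 0.0007
```

Call:
send_rows:
  deltas:
    - {"linear":[0,0,-0.7],"dr":[0,0,0]}
    - {"linear":[0,0,-1.4],"dr":[0,0,0]}
    - {"linear":[0,0,-2.2],"dr":[0,0,0]}
    - {"linear":[0.6,0,-2.3],"dr":[0,0,0]}
    - {"linear":[1.2,0,-2.3],"dr":[0,0,0]}

```text
t: 34.75
eef_pos: [0.5453, 0.1538, 0.0589]
tool_rot: [[-0.993, 0.115, 0.001], [0.115, 0.993, 0.001], [-0.001, 0.001, -1.0]]
wrist_force: [0.3, 0.8, 0.0]
gripper_width: 0.0005
```

Call:
send_rows:
  deltas:
    - {"linear":[0.6,0,0],"dr":[0,0,0]}
    - {"linear":[1.2,0,0],"dr":[0,0,0]}
    - {"linear":[1.25,0,0],"dr":[0,0,0]}
    - {"linear":[1.25,0,0],"dr":[0,0,0]}
    - {"linear":[1.25,0,0],"dr":[0,0,0]}
  gripper: 72

```text
t: 35.25
eef_pos: [0.5086, 0.1579, 0.0579]
tool_rot: [[-0.993, 0.115, -0.0], [0.115, 0.993, -0.0], [0.0, -0.0, -1.0]]
wrist_force: [0.2, 0.5, 0.1]
gripper_width: 0.036
```

Call:
send_rows:
  deltas:
    - {"linear":[0,0,0],"dr":[0,0,0]}
    - {"linear":[0,0,0],"dr":[0,0,0]}
    - {"linear":[0,0,0],"dr":[0,0,0]}
    - {"linear":[0,0,0],"dr":[0,0,0]}
    - {"linear":[0,0,0],"dr":[0,0,0]}

```text
t: 35.75
eef_pos: [0.5072, 0.158, 0.0577]
tool_rot: [[-0.993, 0.114, -0.002], [0.114, 0.993, -0.0], [0.002, -0.0, -1.0]]
wrist_force: [-0.3, 0.6, 0.5]
gripper_width: 0.0669
```

Run:
```python
from h import *
go([.5102,.1582,.0125],np.radians(83.35))
zoom("z28",[.53,.16,.05],40)
```

```text
pos [0.5072, 0.158, 0.0577] lin [-0.101, 0.02, 1.507] dr [-0.005, -0.019, 0.016] gw 0.0669 F [-0.28, 0.6, 0.52] q7 1.21 t 35.75
```

View pics/z28.png

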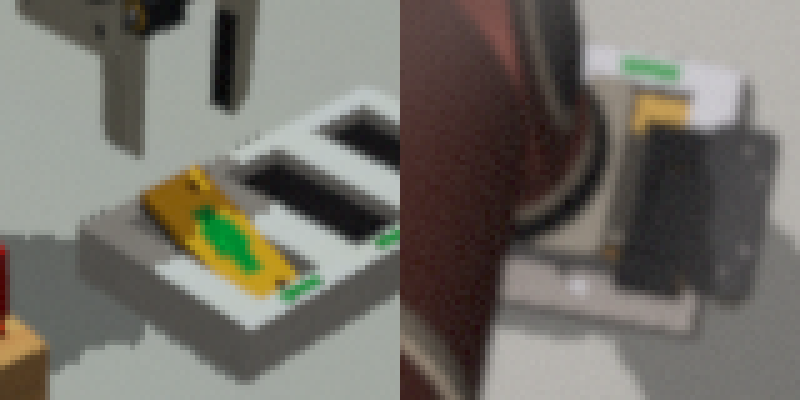

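The slab is tilted, with its near end at (170,190). Descend and grip.

Call:
send_rows:
  deltas:
    - {"linear":[-0.09,0.02,0.4],"dr":[0,0,0]}
    - {"linear":[-0.09,0.02,0.8],"dr":[0,0,0]}
    - {"linear":[-0.09,0.02,1.2],"dr":[0,0,0]}
    - {"linear":[-0.09,0.02,1.45],"dr":[0,0,0]}
    - {"linear":[-0.09,0.02,1.45],"dr":[0,0,0]}

```text
t: 36.35
eef_pos: [0.5086, 0.1579, 0.0125]
tool_rot: [[-0.993, 0.114, -0.005], [0.114, 0.993, -0.001], [0.005, -0.002, -1.0]]
wrist_force: [-0.1, 0.3, -0.3]
gripper_width: 0.0672
```

Call:
send_rows:
  deltas:
    - {"linear":[0,0,0],"dr":[0,0,0]}
    - {"linear":[0,0,0],"dr":[0,0,0]}
    - {"linear":[0,0,0],"dr":[0,0,0]}
    - {"linear":[0,0,0],"dr":[0,0,0]}
    - {"linear":[0,0,0],"dr":[0,0,0]}
  gripper: 35
  force: 40

```text
t: 36.85
eef_pos: [0.5102, 0.1584, 0.0147]
tool_rot: [[-0.993, 0.114, -0.001], [0.114, 0.993, 0.0], [0.001, -0.0, -1.0]]
wrist_force: [-0.2, 0.7, 2.0]
gripper_width: 0.0445
```

Call:
send_rows:
  deltas:
    - {"linear":[0,0,0],"dr":[0,0,0]}
    - {"linear":[0,0,0],"dr":[0,0,0]}
    - {"linear":[0,0,-0.1],"dr":[0,0,0]}
    - {"linear":[0,0,-0.2],"dr":[0,0,0]}
    - {"linear":[0,0,-0.3],"dr":[0,0,0]}

```text
t: 37.35
eef_pos: [0.5093, 0.1582, 0.0232]
tool_rot: [[-0.993, 0.114, -0.003], [0.114, 0.993, -0.001], [0.003, -0.001, -1.0]]
wrist_force: [0.6, -0.0, -1.8]
gripper_width: 0.0443
```

Call:
send_rows:
  deltas:
    - {"linear":[0,0,-0.5],"dr":[0,0,0]}
    - {"linear":[0,0,-1],"dr":[0,0,0]}
    - {"linear":[0,0,-1.7],"dr":[0,0,0]}
    - {"linear":[0,0,-2.5],"dr":[0,0,0]}
    - {"linear":[0,0,-3.5],"dr":[0,0,0]}

```text
t: 37.85
eef_pos: [0.5088, 0.158, 0.1284]
tool_rot: [[-0.993, 0.114, -0.005], [0.114, 0.993, -0.001], [0.005, -0.002, -1.0]]
wrist_force: [0.9, 0.5, -1.1]
gripper_width: 0.0441
```

Run:
```python
from h import *
rep,Rt,tip,low=place(.07,.01,0,.08); rep[2]=.135
go(rep,Rt=Rt)
zoom("z29",[.53,.16,.08],45)
```

```text
pos [0.5088, 0.158, 0.1284] lin [-1.84, -9.886, -0.212] dr [-0.011, -0.046, -2.23] gw 0.0441 F [0.89, 0.53, -1.12] q7 1.19 t 37.85
```

View pics/z29.png

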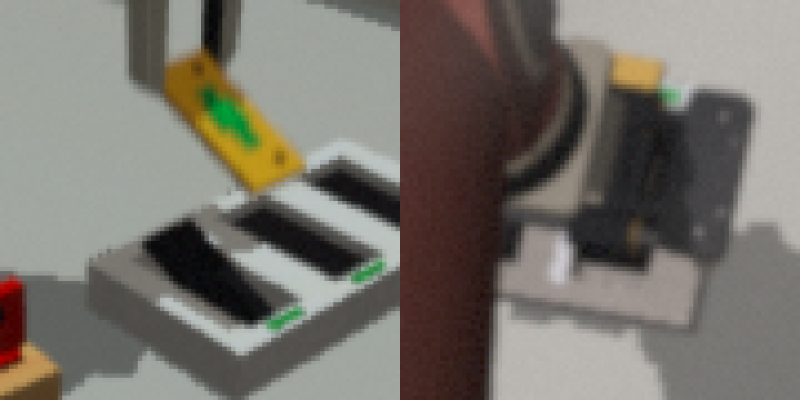

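Call:
send_rows:
  deltas:
    - {"linear":[-0.1,-0.7,-0.2],"dr":[0,0,-0.2]}
    - {"linear":[-0.4,-1.9,-0.2],"dr":[0,0,-0.5]}
    - {"linear":[-0.7,-3.3,-0.2],"dr":[0,0,-0.9]}
    - {"linear":[-1.0,-4.8,-0.2],"dr":[0,0,-1.3]}
    - {"linear":[-1.2,-6.2,-0.2],"dr":[0,0,-1.7]}

```text
t: 38.45
eef_pos: [0.5239, -0.0326, 0.1331]
tool_rot: [[-0.998, -0.065, -0.004], [-0.065, 0.998, -0.001], [0.004, -0.0, -1.0]]
wrist_force: [1.2, -0.6, -1.0]
gripper_width: 0.0443
```

Run:
```python
from h import *
rep,Rt,tip,low=place(.07,.01,0.36,.08); rep[2]=.12
go(rep,Rt=Rt)
```

```text
pos [0.5239, -0.0326, 0.1331] lin [-0.285, -3.665, 0.438] dr [-0.095, -3.472, -0.508] gw 0.0443 F [1.15, -0.63, -0.96] q7 1.7 t 38.45
```

Call:
send_rows:
  deltas:
    - {"linear":[-0.1,-1.2,0],"dr":[0,-0.3,-0.2]}
    - {"linear":[-0.2,-2.4,0.1],"dr":[0,-1.0,-0.4]}
    - {"linear":[-0.28,-3.3,0.2],"dr":[-0.05,-1.8,-0.5]}
    - {"linear":[-0.28,-3.66,0.3],"dr":[-0.09,-2.6,-0.5]}
    - {"linear":[-0.28,-3.66,0.44],"dr":[-0.09,-3.47,-0.5]}

```text
t: 38.95
eef_pos: [0.5394, -0.1429, 0.1203]
tool_rot: [[-0.929, -0.112, 0.354], [-0.105, 0.994, 0.037], [-0.356, -0.002, -0.935]]
wrist_force: [1.0, 0.4, -2.6]
gripper_width: 0.0443
```

Call:
send_rows:
  deltas:
    - {"linear":[0,0,0],"dr":[0,0,0]}
    - {"linear":[0,0,0],"dr":[0,0,0]}
    - {"linear":[0,0,0],"dr":[0,0,0]}
    - {"linear":[0,0,0],"dr":[0,0,0]}
    - {"linear":[0,0,0],"dr":[0,0,0]}

```text
t: 39.45
eef_pos: [0.5412, -0.1386, 0.1215]
tool_rot: [[-0.928, -0.119, 0.352], [-0.111, 0.993, 0.041], [-0.354, -0.001, -0.935]]
wrist_force: [-0.1, 0.3, -1.9]
gripper_width: 0.0441
```

Run:
```python
from h import *
rep,Rt,tip,low=place(.07,.01,0.36,.02); print(rep)
go(rep,Rt=Rt)
zoom("z30",[.58,-.15,.09],45)
```

```text
[ 0.53956741 -0.14178121  0.0335622 ]
pos [0.5412, -0.1386, 0.1215] lin [1.102, -0.095, 2.716] dr [-0.007, 0.022, -0.0] gw 0.0441 F [-0.08, 0.31, -1.94] q7 2.19 t 39.45
```

View pics/z30.png

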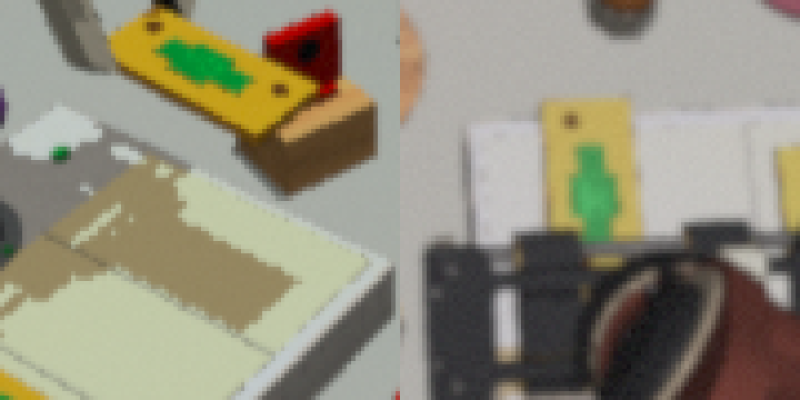

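Call:
send_rows:
  deltas:
    - {"linear":[0.3,-0.1,0.7],"dr":[0,0,0]}
    - {"linear":[0.6,-0.1,1.4],"dr":[0,0,0]}
    - {"linear":[0.85,-0.1,2.1],"dr":[0,0,0]}
    - {"linear":[1.1,-0.1,2.7],"dr":[0,0,0]}
    - {"linear":[1.1,-0.1,2.7],"dr":[0,0,0]}

```text
t: 40.05
eef_pos: [0.5364, -0.1422, 0.0312]
tool_rot: [[-0.931, -0.116, 0.346], [-0.108, 0.993, 0.043], [-0.349, 0.003, -0.937]]
wrist_force: [-0.7, 0.6, -1.9]
gripper_width: 0.0446
```

Call:
send_rows:
  deltas:
    - {"linear":[0.05,0,0.12],"dr":[0,0,0]}
    - {"linear":[0.1,0,0.24],"dr":[0,0,0]}
    - {"linear":[0.14,0,0.36],"dr":[0,0,0]}
    - {"linear":[0.17,0,0.44],"dr":[0,0,0]}
    - {"linear":[0.17,0,0.44],"dr":[0,0,0]}

```text
t: 40.55
eef_pos: [0.5388, -0.1434, 0.0205]
tool_rot: [[-0.929, -0.116, 0.35], [-0.109, 0.993, 0.041], [-0.353, 0.0, -0.936]]
wrist_force: [0.6, 0.9, -1.1]
gripper_width: 0.0444
```

Run:
```python
from h import *
rep,Rt,tip,low=place(.07,.01,0.36,.0); print(rep)
go(rep,Rt=Rt)
zoom("z31",[.58,-.15,.05],35)
```

```text
[ 0.53956741 -0.14178121  0.0135622 ]
pos [0.5388, -0.1434, 0.0205] lin [0.054, 0.05, 0.228] dr [-0.007, 0.006, -0.022] gw 0.0444 F [0.55, 0.87, -1.09] q7 2.29 t 40.55
```

View pics/z31.png

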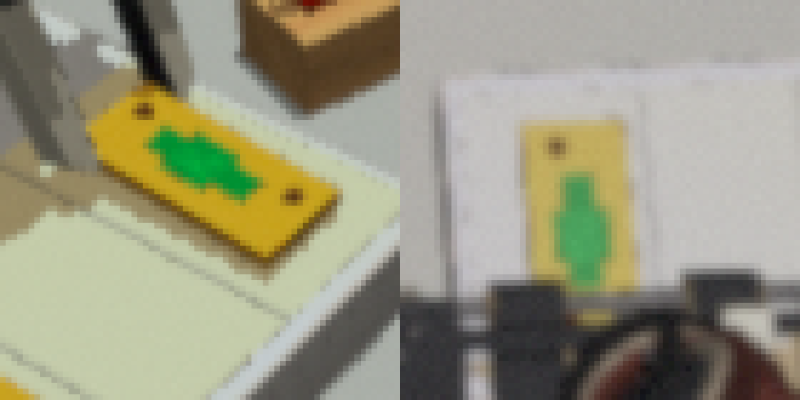

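Call:
send_rows:
  deltas:
    - {"linear":[0.02,0,0.06],"dr":[0,0,0]}
    - {"linear":[0.05,0,0.12],"dr":[0,0,0]}
    - {"linear":[0.07,0,0.18],"dr":[0,0,0]}
    - {"linear":[0.09,0,0.23],"dr":[0,0,0]}
    - {"linear":[0.09,0,0.23],"dr":[0,0,0]}

```text
t: 41.15
eef_pos: [0.54, -0.1442, 0.0153]
tool_rot: [[-0.931, -0.117, 0.346], [-0.109, 0.993, 0.043], [-0.349, 0.002, -0.937]]
wrist_force: [0.3, -0.5, -1.1]
gripper_width: 0.0439
```

Call:
send_rows:
  deltas:
    - {"linear":[0,0,0],"dr":[0,0,0]}
    - {"linear":[0,0,0],"dr":[0,0,0]}
    - {"linear":[0,0,0],"dr":[0,0,0]}
    - {"linear":[0,0,0],"dr":[0,0,0]}
    - {"linear":[0,0,0],"dr":[0,0,0]}

```text
t: 41.65
eef_pos: [0.5398, -0.1441, 0.0153]
tool_rot: [[-0.931, -0.117, 0.346], [-0.109, 0.993, 0.043], [-0.349, 0.002, -0.937]]
wrist_force: [-0.0, -0.5, -1.5]
gripper_width: 0.0443
```

Call:
send_rows:
  deltas:
    - {"linear":[0.01,0,0.03],"dr":[0,0,0]}
    - {"linear":[0.02,0,0.05],"dr":[0,0,0]}
    - {"linear":[0.02,0,0.06],"dr":[0,0,0]}
    - {"linear":[0.02,0,0.06],"dr":[0,0,0]}
    - {"linear":[0.02,0,0.06],"dr":[0,0,0]}

```text
t: 42.15
eef_pos: [0.54, -0.1442, 0.0137]
tool_rot: [[-0.931, -0.118, 0.345], [-0.109, 0.993, 0.043], [-0.348, 0.003, -0.937]]
wrist_force: [-0.0, 0.6, -0.4]
gripper_width: 0.0443
```

Run:
```python
from h import *
rep,Rt,tip,low=place(.07,.01,0.36,.0); print(rep)
go(rep,Rt=Rt)
zoom("z32",[.58,-.15,.05],35)
```

```text
[ 0.53956741 -0.14178121  0.0135622 ]
pos [0.54, -0.1442, 0.0137] lin [0.007, 0.081, 0.003] dr [0.019, -0.043, -0.02] gw 0.0443 F [-0.02, 0.58, -0.38] q7 2.81 t 42.15
```

View pics/z32.png

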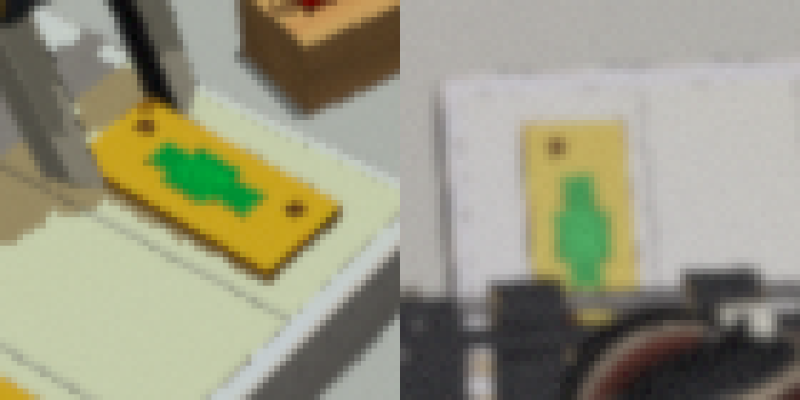

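```bash
python3 -c "
from h import *
s,p,R=st(); print(np.round(s['joints'],3), np.round(s['joint_velocities'],3))"
```

```text
[ 0.472  0.649 -0.229  2.172 -0.816  0.014  2.813] [-0.001 -0.001  0.001 -0.002  0.008  0.    -0.009]
```

The wrist joint q6 is at its lower end (0.014) and q7 is at 2.81. The slab is practically on the glass, so I'll release now and not move the wrist further that way.

Call:
send_rows:
  deltas:
    - {"linear":[0,0,0],"dr":[0,0,0]}
    - {"linear":[0,0,0],"dr":[0,0,0]}
    - {"linear":[0,0,0],"dr":[0,0,0]}
    - {"linear":[0,0,0],"dr":[0,0,0]}
    - {"linear":[0,0,0],"dr":[0,0,0]}
  gripper: 65

```text
t: 42.75
eef_pos: [0.5401, -0.1442, 0.0137]
tool_rot: [[-0.931, -0.117, 0.345], [-0.109, 0.993, 0.043], [-0.348, 0.003, -0.937]]
wrist_force: [-0.2, -0.7, 0.5]
gripper_width: 0.0604
```

Run:
```python
from h import *
rep,Rt,tip,low=place(.07,.01,0.3,.0)
go(rep,Rt=Rt)
print(np.round(st()[0]["joints"],3))
zoom("z33",[.58,-.15,.05],35)
```

```text
pos [0.5401, -0.1442, 0.0137] lin [0.014, 0.081, -0.172] dr [0.02, 0.53, -0.021] gw 0.0604 F [-0.16, -0.73, 0.54] q7 2.81 t 42.75
[ 0.472  0.649 -0.228  2.172 -0.817  0.014  2.814]
```

View pics/z33.png

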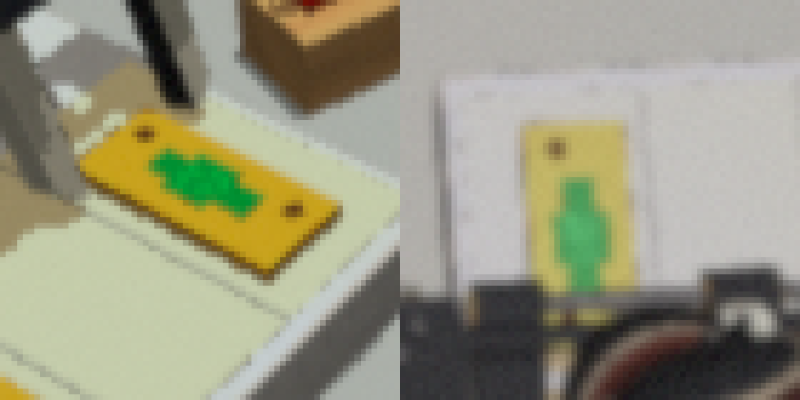

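The second slab is flat at (210,190). Lift straight up while reducing the pitch.

Call:
send_rows:
  deltas:
    - {"linear":[-0.1,0,-0.2],"dr":[0,0.1,0]}
    - {"linear":[-0.2,0,-0.5],"dr":[0,0.3,0]}
    - {"linear":[-0.35,0,-0.9],"dr":[0,0.5,0]}
    - {"linear":[-0.5,0,-1.3],"dr":[0,0.8,0]}
    - {"linear":[-0.7,0,-1.8],"dr":[0,1.1,0]}

```text
t: 43.35
eef_pos: [0.5403, -0.1438, 0.0719]
tool_rot: [[-0.965, -0.118, 0.233], [-0.114, 0.993, 0.031], [-0.235, 0.003, -0.972]]
wrist_force: [0.3, -0.6, -0.7]
gripper_width: 0.0604
```

Run:
```python
from h import *
go([.5102,.1582,.09],np.radians(83.35))
print(np.round(st()[0]["joints"],3))
```

```text
pos [0.5403, -0.1438, 0.0719] lin [-0.318, 10.116, -0.511] dr [0.295, 2.256, 2.22] gw 0.0604 F [0.34, -0.56, -0.73] q7 2.59 t 43.35
[ 0.074  0.555  0.303  2.04  -0.663  0.431  2.593]
```

Call:
send_rows:
  deltas:
    - {"linear":[-0.3,0,-1.0],"dr":[0.1,0.6,0.3]}
    - {"linear":[-0.4,1.0,-1.8],"dr":[0.2,1.2,0.8]}
    - {"linear":[-0.4,2.4,-1.8],"dr":[0.3,1.8,1.3]}
    - {"linear":[-0.4,3.9,-1.8],"dr":[0.3,2.26,1.8]}
    - {"linear":[-0.4,5.4,-1.8],"dr":[0.3,2.26,2.22]}
  gripper: 0

```text
t: 43.85
eef_pos: [0.5221, 0.0191, 0.1274]
tool_rot: [[-0.993, 0.116, 0.003], [0.116, 0.993, -0.001], [-0.003, -0.001, -1.0]]
wrist_force: [1.1, 1.1, -1.0]
gripper_width: 0.0248
```

Run:
```python
from h import *
go([.5102,.1582,.06],np.radians(83.35))
print(np.round(st()[0]["joints"],3))
```

```text
pos [0.5221, 0.0191, 0.1274] lin [0.938, 4.561, 2.239] dr [-0.007, 0.031, 0.002] gw 0.0248 F [1.13, 1.05, -0.97] q7 1.84 t 43.85
[-0.515  0.562  0.67   1.88  -0.454  0.852  1.839]
```

Call:
send_rows:
  deltas:
    - {"linear":[0.3,1.5,0],"dr":[0,0,0]}
    - {"linear":[0.6,3.0,0.5],"dr":[0,0,0]}
    - {"linear":[0.92,4.3,1.2],"dr":[0,0,0]}
    - {"linear":[0.92,4.5,1.9],"dr":[0,0,0]}
    - {"linear":[0.92,4.5,2.2],"dr":[0,0,0]}

```text
t: 44.35
eef_pos: [0.5072, 0.1563, 0.0591]
tool_rot: [[-0.994, 0.111, -0.002], [0.111, 0.994, -0.001], [0.002, -0.001, -1.0]]
wrist_force: [-0.1, -0.4, -0.1]
gripper_width: 0.0005
```

Call:
send_rows:
  deltas:
    - {"linear":[0,0,0],"dr":[0,0,0]}
    - {"linear":[0,0,0],"dr":[0,0,0]}
    - {"linear":[0,0,0],"dr":[0,0,0]}
    - {"linear":[0,0,0],"dr":[0,0,0]}
    - {"linear":[0,0,0],"dr":[0,0,0]}

```text
t: 44.85
eef_pos: [0.5096, 0.1532, 0.0619]
tool_rot: [[-0.993, 0.117, 0.003], [0.117, 0.993, -0.0], [-0.003, 0.0, -1.0]]
wrist_force: [0.2, 0.3, -0.0]
gripper_width: 0.0002
```

Run:
```python
from h import *
go([.5102,.1582,.0235],np.radians(83.35))
print(np.round(st()[0]["joints"],3))
zoom("z34",[.53,.16,.05],45)
```

```text
pos [0.5096, 0.1532, 0.0619] lin [0.003, 0.168, 1.279] dr [0.002, 0.03, -0.012] gw 0.0002 F [0.18, 0.28, -0.03] q7 1.67 t 44.85
[-0.719  0.666  0.606  1.917 -0.556  0.728  1.667]
```

View pics/z34.png

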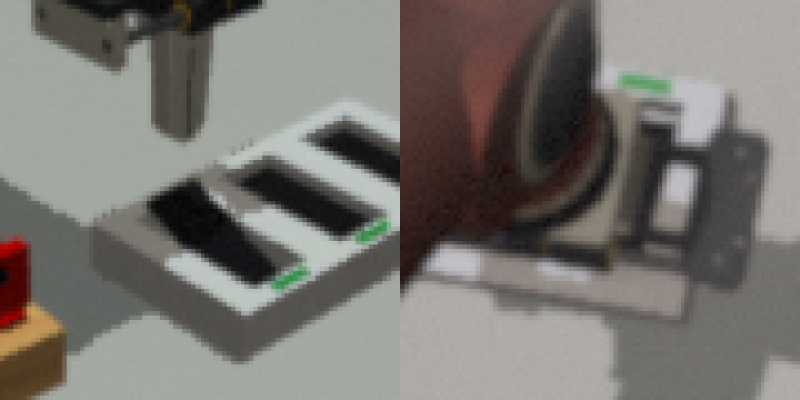

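Call:
send_rows:
  deltas:
    - {"linear":[0,0.17,0.4],"dr":[0,0,0]}
    - {"linear":[0,0.17,0.8],"dr":[0,0,0]}
    - {"linear":[0,0.17,1.15],"dr":[0,0,0]}
    - {"linear":[0,0.17,1.28],"dr":[0,0,0]}
    - {"linear":[0,0.17,1.4],"dr":[0,0,0]}

```text
t: 45.45
eef_pos: [0.5094, 0.1584, 0.0183]
tool_rot: [[-0.993, 0.116, 0.001], [0.116, 0.993, -0.001], [-0.001, -0.001, -1.0]]
wrist_force: [-1.0, 0.2, 0.1]
gripper_width: 0.0005
```

Call:
send_rows:
  deltas:
    - {"linear":[0,0,0.12],"dr":[0,0,0]}
    - {"linear":[0,0,0.24],"dr":[0,0,0]}
    - {"linear":[0,0,0.36],"dr":[0,0,0]}
    - {"linear":[0,0,0.48],"dr":[0,0,0]}
    - {"linear":[0,0,0.6],"dr":[0,0,0]}

```text
t: 45.95
eef_pos: [0.5099, 0.1587, 0.0011]
tool_rot: [[-0.993, 0.116, 0.002], [0.116, 0.993, -0.0], [-0.002, -0.0, -1.0]]
wrist_force: [-1.0, 0.3, 2.7]
gripper_width: 0.0003
```

Call:
send_rows:
  deltas:
    - {"linear":[0,0,0.07],"dr":[0,0,0]}
    - {"linear":[0,0,0.14],"dr":[0,0,0]}
    - {"linear":[0,0,0.2],"dr":[0,0,0]}
    - {"linear":[0,0,0.26],"dr":[0,0,0]}
    - {"linear":[0,0,0.3],"dr":[0,0,0]}

```text
t: 46.45
eef_pos: [0.5095, 0.1588, -0.0071]
tool_rot: [[-0.993, 0.116, 0.001], [0.116, 0.993, 0.0], [-0.001, 0.0, -1.0]]
wrist_force: [-4.5, 0.4, 14.7]
gripper_width: 0.0002
```

The floor reached its stop at 14.7 N. Lift off, then look at the key, the rotor and everything else.

Call:
send_rows:
  deltas:
    - {"linear":[0,0,-0.8],"dr":[0,0,0]}
    - {"linear":[0,0,-1.6],"dr":[0,0,0]}
    - {"linear":[0,0.8,-2.6],"dr":[0,0,0]}
    - {"linear":[0,2.2,-3.5],"dr":[0,0,0]}
    - {"linear":[0,3.5,-3.5],"dr":[0,0,0]}
  gripper: 50

```text
t: 46.95
eef_pos: [0.526, 0.2648, 0.1014]
tool_rot: [[-0.993, 0.118, 0.012], [0.118, 0.993, 0.003], [-0.011, 0.004, -1.0]]
wrist_force: [0.2, 0.8, 0.3]
gripper_width: 0.0359
```

Run:
```python
from h import *
for c in ("scene","top"):
    r=cam(c); cv2.imwrite(f"pics/f_{c}.png",cv2.resize(r["pixels"],(800,600),interpolation=3))
print(np.round(st()[0]["joints"],3))
```

```text
[-0.907  0.694  0.656  1.731 -0.529  0.892  1.441]
```

View pics/f_scene.png

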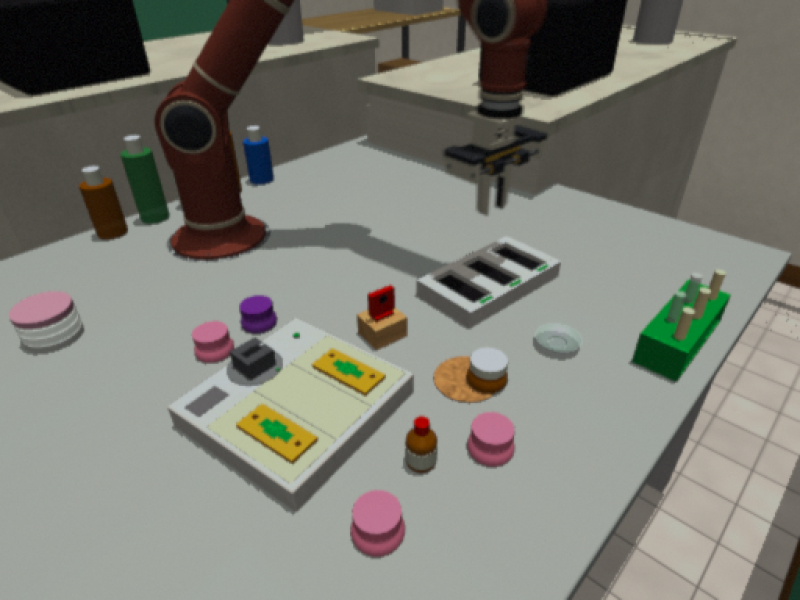

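View pics/f_top.png

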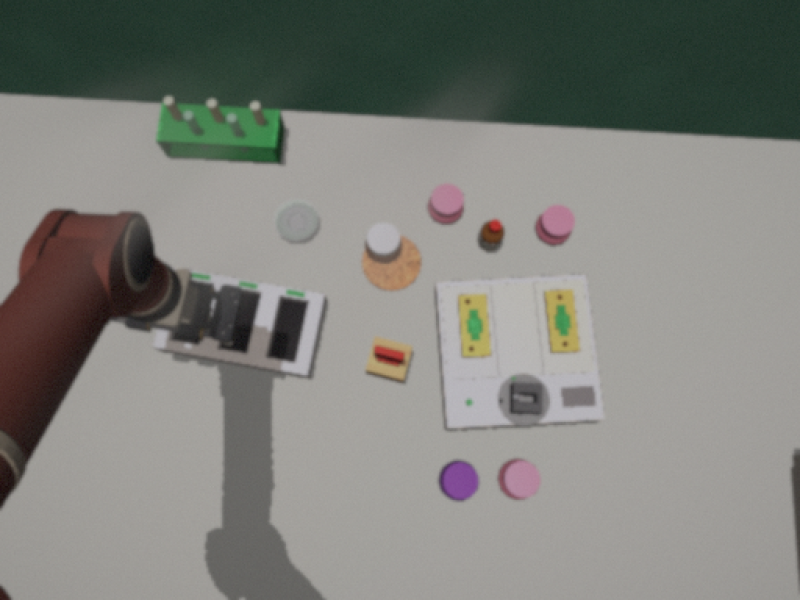

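Slabs are flat on the glass and the holder floors are level. The jar has been knocked aside, from the mat centre (391,262) to a base near (385,245) in the top view. Measure it and put it back.

Run:
```python
from h import *
for c in ("scene","top"):
    r=cam(c)
    print(c,[(np.round(d["at"],3).tolist(),round(d["confidence"],2)) for d in bot.tip_of(c,"jar_center") if abs(d["at"][1])<.08 or d["at"][1]>0])
    for d in bot.masks_of(c,"jar_center"):
        m=d["mask"].astype(np.uint8); 
        w=rect(r,0.046 if c=="top" else .02,0.6,0.78,-0.1,0.1,2000,img=m*255)
        if w.max()>0: 
            # white lid top
            cs=cv2.findContours((w>127).astype(np.uint8),0,1)[0]; k=max(cs,key=cv2.contourArea); print(cv2.contourArea(k)/4e6, [round(.78-cv2.minEnclosingCircle(k)[0][1]/2000,4),round(.1-cv2.minEnclosingCircle(k)[0][0]/2000,4)],cv2.minEnclosingCircle(k)[1]/2000)
    # white lid circle in rectified plane z=.046
    b=rect(r,.046,.62,.80,-.1,.1,2000); cv2.imwrite(f"pics/j_{c}.png",b)
a=cv2.hconcat([cv2.imread("pics/j_top.png"),cv2.imread("pics/j_scene.png")]); cv2.imwrite("pics/j.png",a)
go([.70,.02,.06],np.radians(90))
```

```text
scene [([0.704, 0.014, 0.023], 0.84)]
0.004955125 [0.7017, 0.017] 0.05200065231323242
top [([0.705, 0.006, 0.026], 0.88)]
0.00316275 [0.6944, 0.0118] 0.03529559707641602
0.00167275 [0.7594, -0.0812] 0.02751817512512207
pos [0.522, 0.2609, 0.097] lin [-6.844, -7.262, 1.26] dr [-0.016, 0.02, -1.141] gw 0.0461 F [-0.58, -0.54, 0.61] q7 1.44 t 47.35
```

View pics/j.png

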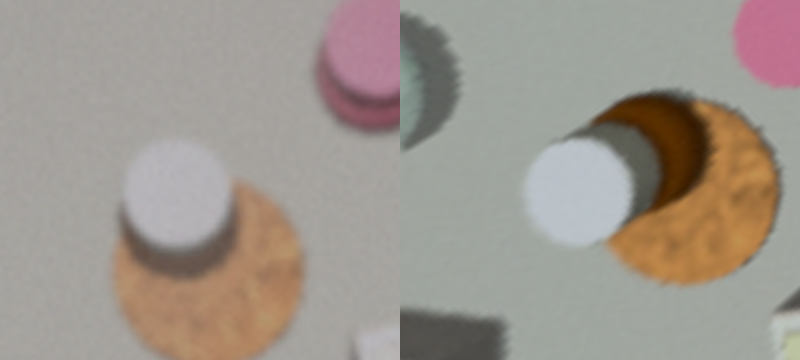

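Call:
send_rows:
  deltas:
    - {"linear":[-1.1,-1.3,0],"dr":[0,0,-0.3]}
    - {"linear":[-2.2,-2.6,0],"dr":[0,0,-0.6]}
    - {"linear":[-3.3,-3.9,0],"dr":[0,0,-0.9]}
    - {"linear":[-4.4,-5.2,0],"dr":[0,0,-1.14]}
    - {"linear":[-5.5,-6.4,0],"dr":[0,0,-1.14]}
  gripper: 100
  force: 25

```text
t: 47.85
eef_pos: [0.6621, 0.0521, 0.0977]
tool_rot: [[-1.0, -0.001, 0.002], [-0.001, 1.0, -0.001], [-0.002, -0.001, -1.0]]
wrist_force: [0.4, 0.7, 0.3]
gripper_width: 0.082
```

Run:
```python
from h import *
go([.703,.0105,.06],np.radians(90))
```

```text
pos [0.6621, 0.0521, 0.0977] lin [-1.36, -1.387, 1.261] dr [-0.009, 0.019, 0.007] gw 0.082 F [0.35, 0.75, 0.31] q7 1.86 t 47.85
```

Call:
send_rows:
  deltas:
    - {"linear":[-0.7,-0.7,0],"dr":[0,0,0]}
    - {"linear":[-1.36,-1.4,0.4],"dr":[0,0,0]}
    - {"linear":[-1.36,-1.4,0.9],"dr":[0,0,0]}
    - {"linear":[-1.36,-1.4,1.2],"dr":[0,0,0]}
    - {"linear":[-1.36,-1.4,1.2],"dr":[0,0,0]}

```text
t: 48.35
eef_pos: [0.7002, 0.0153, 0.0593]
tool_rot: [[-1.0, -0.003, -0.003], [-0.003, 1.0, 0.001], [0.003, 0.001, -1.0]]
wrist_force: [-0.4, 0.3, -0.6]
gripper_width: 0.0934
```

Call:
send_rows:
  deltas:
    - {"linear":[0,0,0],"dr":[0,0,0]}
    - {"linear":[0,0,0],"dr":[0,0,0]}
    - {"linear":[0,0,0],"dr":[0,0,0]}
    - {"linear":[0,0,0],"dr":[0,0,0]}
    - {"linear":[0,0,0],"dr":[0,0,0]}

```text
t: 48.85
eef_pos: [0.7027, 0.014, 0.0621]
tool_rot: [[-1.0, -0.003, 0.003], [-0.003, 1.0, -0.001], [-0.003, -0.001, -1.0]]
wrist_force: [-0.5, -0.2, -0.0]
gripper_width: 0.0929
```

Run:
```python
from h import *
go([.703,.0105,-0.012],np.radians(90))
zoom("z35",[.70,.01,.05],40)
print(np.round(st()[0]["joints"],3))
```

```text
pos [0.7027, 0.014, 0.0621] lin [-0.004, -0.117, 2.471] dr [-0.006, 0.026, 0.032] gw 0.0929 F [-0.52, -0.23, -0.03] q7 1.91 t 48.85
[-0.333  0.877  0.564  1.395 -0.506  1.012  1.909]
```

View pics/z35.png

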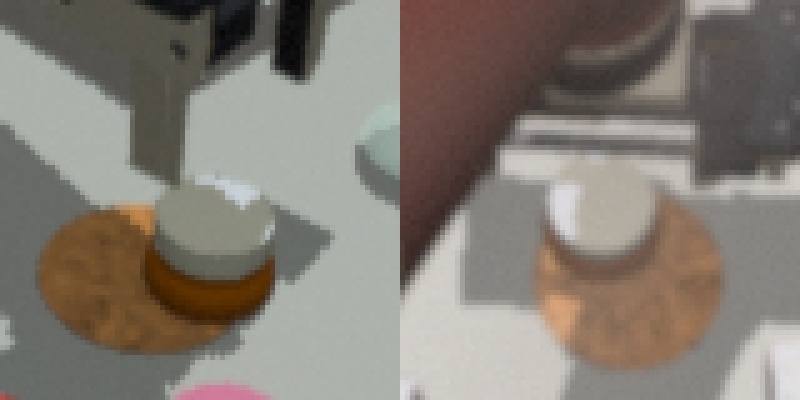

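Call:
send_rows:
  deltas:
    - {"linear":[0,-0.11,0.5],"dr":[0,0,0]}
    - {"linear":[0,-0.11,1.1],"dr":[0,0,0]}
    - {"linear":[0,-0.11,1.7],"dr":[0,0,0]}
    - {"linear":[0,-0.11,2.2],"dr":[0,0,0]}
    - {"linear":[0,-0.11,2.4],"dr":[0,0,0]}

```text
t: 49.45
eef_pos: [0.701, 0.0107, -0.0133]
tool_rot: [[-1.0, -0.003, -0.002], [-0.003, 1.0, -0.0], [0.002, -0.0, -1.0]]
wrist_force: [-0.4, 0.3, -0.1]
gripper_width: 0.093
```

Call:
send_rows:
  deltas:
    - {"linear":[0,0,0],"dr":[0,0,0]}
    - {"linear":[0,0,0],"dr":[0,0,0]}
    - {"linear":[0,0,0],"dr":[0,0,0]}
    - {"linear":[0,0,0],"dr":[0,0,0]}
    - {"linear":[0,0,0],"dr":[0,0,0]}
  gripper: 50

```text
t: 49.95
eef_pos: [0.7031, 0.0105, -0.0096]
tool_rot: [[-1.0, -0.003, 0.003], [-0.003, 1.0, -0.001], [-0.003, -0.001, -1.0]]
wrist_force: [-0.9, 0.2, 0.7]
gripper_width: 0.0576
```

Run:
```python
from h import *
go([.678,-.004,-0.012],np.radians(90))
zoom("z36",[.70,.01,.05],40)
```

```text
pos [0.7031, 0.0105, -0.0096] lin [0.84, -0.481, 0.078] dr [-0.006, 0.031, 0.031] gw 0.0576 F [-0.87, 0.23, 0.73] q7 1.95 t 49.95
```

View pics/z36.png

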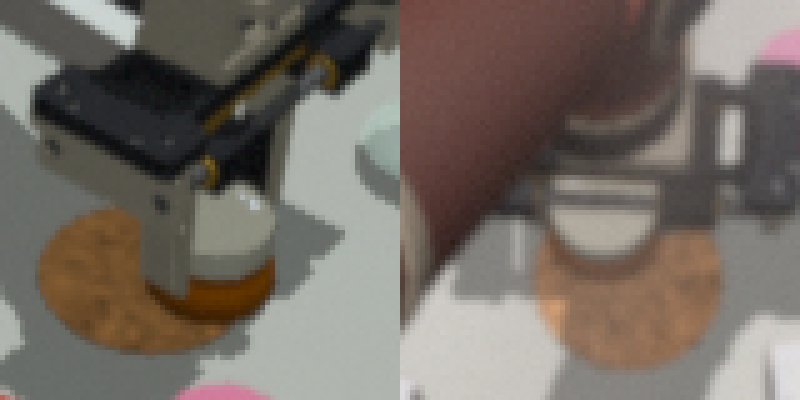

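Call:
send_rows:
  deltas:
    - {"linear":[0,0,0],"dr":[0,0,0]}
    - {"linear":[0,0,0],"dr":[0,0,0]}
    - {"linear":[0,0,-0.15],"dr":[0,0,0]}
    - {"linear":[0,0,-0.3],"dr":[0,0,0]}
    - {"linear":[0,0,-0.4],"dr":[0,0,0]}

```text
t: 50.55
eef_pos: [0.7026, 0.0104, 0.0019]
tool_rot: [[-1.0, -0.003, 0.002], [-0.003, 1.0, -0.001], [-0.002, -0.001, -1.0]]
wrist_force: [-0.6, 0.4, -1.4]
gripper_width: 0.0542
```

Call:
send_rows:
  deltas:
    - {"linear":[0.2,-0.1,0],"dr":[0,0,0]}
    - {"linear":[0.5,-0.25,0],"dr":[0,0,0]}
    - {"linear":[0.84,-0.48,0],"dr":[0,0,0]}
    - {"linear":[0.84,-0.48,0.1],"dr":[0,0,0]}
    - {"linear":[0.84,-0.48,0.2],"dr":[0,0,0]}

```text
t: 51.05
eef_pos: [0.6775, -0.0041, -0.0045]
tool_rot: [[-1.0, -0.002, 0.002], [-0.002, 1.0, -0.0], [-0.002, -0.0, -1.0]]
wrist_force: [-0.3, -0.1, -1.1]
gripper_width: 0.0543
```

Run:
```python
from h import *
go([.678,-.004,-0.012],np.radians(90))
zoom("z37",[.70,.01,.05],40)
```

```text
pos [0.6775, -0.0041, -0.0045] lin [-0.015, 0.002, 0.251] dr [-0.004, 0.022, 0.023] gw 0.0543 F [-0.32, -0.14, -1.12] q7 1.99 t 51.05
```

View pics/z37.png

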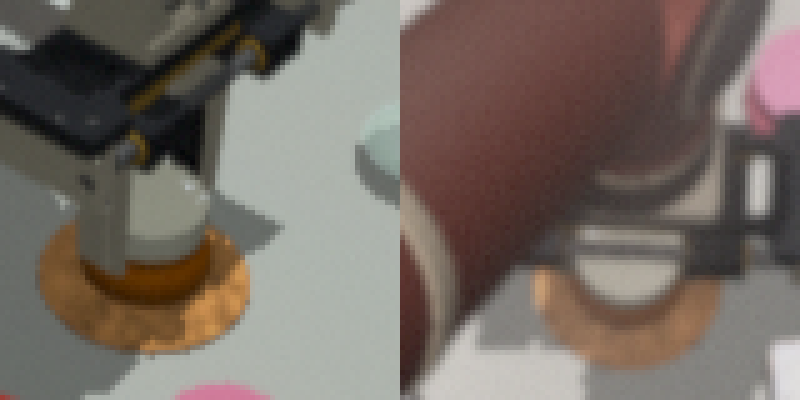

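Held above the mat. Lower the last 5 mm to the same grip height and release.

Call:
send_rows:
  deltas:
    - {"linear":[0,0,0.06],"dr":[0,0,0]}
    - {"linear":[0,0,0.12],"dr":[0,0,0]}
    - {"linear":[0,0,0.17],"dr":[0,0,0]}
    - {"linear":[0,0,0.2],"dr":[0,0,0]}
    - {"linear":[0,0,0.2],"dr":[0,0,0]}

```text
t: 51.65
eef_pos: [0.6777, -0.0037, -0.0097]
tool_rot: [[-1.0, -0.003, 0.002], [-0.003, 1.0, -0.0], [-0.002, -0.0, -1.0]]
wrist_force: [-2.4, 1.3, 3.3]
gripper_width: 0.0541
```

Call:
send_rows:
  deltas:
    - {"linear":[0,0,0.02],"dr":[0,0,0]}
    - {"linear":[0,0,0.03],"dr":[0,0,0]}
    - {"linear":[0,0,0.04],"dr":[0,0,0]}
    - {"linear":[0,0,0.04],"dr":[0,0,0]}
    - {"linear":[0,0,0.04],"dr":[0,0,0]}

```text
t: 52.15
eef_pos: [0.6777, -0.0037, -0.0097]
tool_rot: [[-1.0, -0.003, 0.003], [-0.003, 1.0, 0.0], [-0.003, 0.0, -1.0]]
wrist_force: [-3.1, 0.9, 8.3]
gripper_width: 0.0541
```

Call:
send_rows:
  deltas:
    - {"linear":[0,0,-0.06],"dr":[0,0,0]}
    - {"linear":[0,0,-0.06],"dr":[0,0,0]}
    - {"linear":[0,0,-0.06],"dr":[0,0,0]}
    - {"linear":[0,0,-0.06],"dr":[0,0,0]}
    - {"linear":[0,0,-0.06],"dr":[0,0,0]}
  gripper: 100

```text
t: 52.65
eef_pos: [0.6775, -0.0041, -0.0101]
tool_rot: [[-1.0, -0.003, 0.002], [-0.003, 1.0, -0.001], [-0.002, -0.001, -1.0]]
wrist_force: [0.2, 0.1, -0.5]
gripper_width: 0.0896
```

Call:
send_rows:
  deltas:
    - {"linear":[0,0,-0.5],"dr":[0,0,0]}
    - {"linear":[0,0,-1.5],"dr":[0,0,0]}
    - {"linear":[0,0,-2.5],"dr":[0,0,0]}
    - {"linear":[0,1,-3.5],"dr":[0,0,0]}
    - {"linear":[0.8,2.4,-4],"dr":[0,0,0]}

```text
t: 53.15
eef_pos: [0.6577, 0.0637, 0.1147]
tool_rot: [[-1.0, 0.003, 0.012], [0.003, 1.0, -0.004], [-0.012, -0.004, -1.0]]
wrist_force: [0.5, 1.1, 0.3]
gripper_width: 0.0931
```

Call:
send_rows:
  deltas:
    - {"linear":[0.4,1.5,0],"dr":[0,0,0]}
    - {"linear":[0.8,3,0],"dr":[0,0,0]}
    - {"linear":[1.2,4.5,0],"dr":[0,0,0]}
    - {"linear":[1.2,4.5,0],"dr":[0,0,0]}
    - {"linear":[1.2,4.5,0],"dr":[0,0,0]}
  gripper: 40

```text
t: 53.65
eef_pos: [0.6167, 0.2042, 0.1107]
tool_rot: [[-1.0, -0.007, 0.003], [-0.007, 1.0, -0.0], [-0.003, -0.0, -1.0]]
wrist_force: [0.0, -0.8, 0.5]
gripper_width: 0.0577
```

```bash
cat > fit.py <<'E'
from h import *
from scipy.optimize import minimize
def rdt(r):
    b=r["pixels"].astype(float); R_=b[...,2]; d=np.maximum(b[...,0],b[...,1]); return np.clip((R_-1.6*d)/(0.35*R_+1),0,1)
def keyfit(rr,c0,yaw0,R0=None,hw=28,dz=True,size=(.012,.046,.043)):
    ms=[]
    for r in rr:
        m=rdt(r); u=proj(r,[c0])[0].astype(int); w=np.zeros_like(m); w[u[1]-hw:u[1]+hw,u[0]-hw:u[0]+hw]=1
        m=m*w; m=cv2.morphologyEx(m,cv2.MORPH_CLOSE,np.ones((5,5))); ms.append(m)
    def cost(p):
        c=np.array(c0)+np.r_[p[:2],p[3] if dz else 0]*.01
        return sum(((hullmask(r,boxpts(c,Rz(yaw0+p[2]*.1),size))-m)**2).sum()/max(m.sum(),1) for r,m in zip(rr,ms))
    n=4 if dz else 3; best=None
    for y in (-1,0,1):
        x0=np.zeros(n); x0[2]=y; sx=np.vstack([x0]+[x0+np.eye(n)[i]*(.5 if i!=2 else 1) for i in range(n)])
        o=minimize(cost,x0,method="Nelder-Mead",options=dict(initial_simplex=sx,maxiter=250))
        if best is None or o.fun<best.fun: best=o
    p=best.x; return (np.array(c0)+np.r_[p[:2],p[3] if dz else 0]*.01).round(4),round(yaw0+p[2]*.1,4),round(best.fun,3)
E
python3 - <<'E'
from fit import *
rs=[cam("top"),cam("scene")]
zoom("z38",[.6,-.05,.05],75)
for a in (rs[:1],rs[1:],rs): print(keyfit(a,[.507,-.0105,.0685],-.2,dz=len(a)>1))
print([(np.round(d["at"],3).tolist(),round(d["confidence"],2)) for d in bot.tip_of("scene","jar_center") if d["at"][1]>-.06])
E
```

```text
(array([ 0.5067, -0.0085,  0.0685]), np.float64(-0.1974), np.float64(0.158))
(array([ 0.512 , -0.0141,  0.0685]), np.float64(0.0548), np.float64(0.087))
(array([ 0.5075, -0.0088,  0.0645]), np.float64(-0.1666), np.float64(0.292))
[([0.678, -0.005, 0.023], 0.92)]
```

View pics/z38.png

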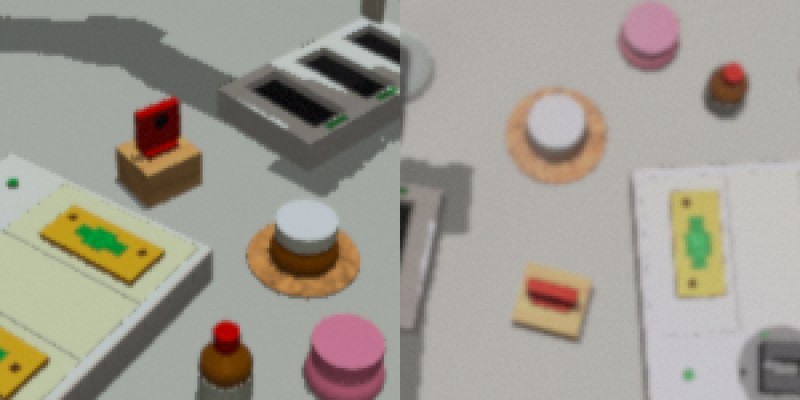

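The jar is back, lid at (307,220) in the zoom and the network says (0.678,-0.005). Now go over the key, tool y along the key's x at about -11.4°.

Run:
```python
from h import *
go([.5092,-.0115,.11],np.radians(-11.4))
print(np.round(st()[0]["joints"],3))
```

```text
pos [0.6177, 0.1998, 0.1103] lin [3.613, -7.047, 0.012] dr [-0.032, 0.013, -13.105] gw 0.039 F [0.2, -0.7, 0.06] q7 1.63 t 53.9
[-0.686  0.756  0.619  1.53  -0.486  1.011  1.634]
```

Call:
send_rows:
  deltas:
    - {"linear":[0.7,-1.2,0],"dr":[0,0,1.4]}
    - {"linear":[1.3,-2.4,0],"dr":[0,0,2.8]}
    - {"linear":[1.9,-3.6,0],"dr":[0,0,4.2]}
    - {"linear":[2.5,-4.8,0],"dr":[0,0,5.6]}
    - {"linear":[2.9,-5.8,0],"dr":[0,0,7.0]}
  gripper: 45

```text
t: 54.4
eef_pos: [0.5291, 0.0246, 0.1103]
tool_rot: [[-0.738, 0.674, 0.002], [0.674, 0.738, -0.001], [-0.002, 0.001, -1.0]]
wrist_force: [-0.2, -0.3, 0.1]
gripper_width: 0.0419
```

Call:
send_rows:
  deltas:
    - {"linear":[0,0,0],"dr":[0,0,1.4]}
    - {"linear":[0,0,0],"dr":[0,0,2.8]}
    - {"linear":[0,0,0],"dr":[0,0,4.2]}
    - {"linear":[0,0,0],"dr":[0,0,5.6]}
    - {"linear":[0,0,0],"dr":[0,0,7.0]}

```text
t: 54.9
eef_pos: [0.5307, 0.0269, 0.1101]
tool_rot: [[-0.099, 0.995, 0.003], [0.995, 0.099, -0.001], [-0.001, 0.003, -1.0]]
wrist_force: [-0.8, -0.1, -0.4]
gripper_width: 0.042
```

Run:
```python
from h import *
go([.5092,-.0115,.10],np.radians(-11.4))
print(np.round(st()[0]["joints"],3))
```

```text
pos [0.5307, 0.0269, 0.1101] lin [-1.201, -0.84, 0.334] dr [0.025, 0.005, 2.851] gw 0.042 F [-0.77, -0.07, -0.4] q7 0.77 t 54.9
[-0.7    0.733  1.027  1.88  -0.762  0.979  0.774]
```

Call:
send_rows:
  deltas:
    - {"linear":[-0.4,-0.3,0],"dr":[0,0,0.9]}
    - {"linear":[-0.8,-0.6,0.1],"dr":[0,0,1.8]}
    - {"linear":[-1.2,-0.84,0.2],"dr":[0,0,2.6]}
    - {"linear":[-1.2,-0.84,0.3],"dr":[0,0,2.85]}
    - {"linear":[-1.2,-0.84,0.3],"dr":[0,0,2.85]}

```text
t: 55.4
eef_pos: [0.5094, -0.0107, 0.1004]
tool_rot: [[0.19, 0.982, 0.002], [0.982, -0.19, -0.0], [0.0, 0.002, -1.0]]
wrist_force: [0.1, -0.5, 0.2]
gripper_width: 0.0417
```

Run:
```python
from h import *
go([.5092,-.0115,.10],np.radians(-11.4))
print(np.round(st()[0]["joints"],3))
zoom("z39",[.509,-.0115,.09],30)
```

```text
pos [0.5094, -0.0107, 0.1004] lin [-0.028, -0.0, 0.015] dr [0.015, -0.001, 0.073] gw 0.0417 F [0.06, -0.51, 0.23] q7 0.64 t 55.4
[-0.668  0.753  1.09   1.948 -0.825  0.972  0.638]
```

View pics/z39.png

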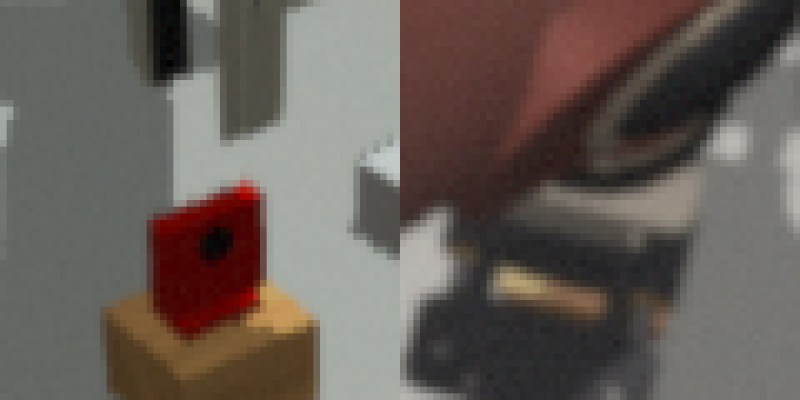

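Call:
send_rows:
  deltas:
    - {"linear":[-0.03,0,0.3],"dr":[0,0,0.07]}
    - {"linear":[-0.03,0,0.6],"dr":[0,0,0.07]}
    - {"linear":[-0.03,0,0.9],"dr":[0,0,0.07]}
    - {"linear":[-0.03,0,1.2],"dr":[0,0,0.07]}
    - {"linear":[-0.03,0,1.2],"dr":[0,0,0.07]}

```text
t: 56.0
eef_pos: [0.5082, -0.0109, 0.0632]
tool_rot: [[0.197, 0.98, -0.001], [0.98, -0.197, -0.0], [-0.0, -0.001, -1.0]]
wrist_force: [0.1, -0.5, 0.3]
gripper_width: 0.0416
```

Run:
```python
from h import *
go([.5092,-.0115,.022],np.radians(-11.4))
zoom("z40",[.509,-.0115,.09],30)
```

```text
pos [0.5082, -0.0109, 0.0632] lin [-0.013, 0.039, 1.373] dr [-0.008, 0.004, 0.01] gw 0.0416 F [0.07, -0.47, 0.29] q7 0.69 t 56.0
```

View pics/z40.png

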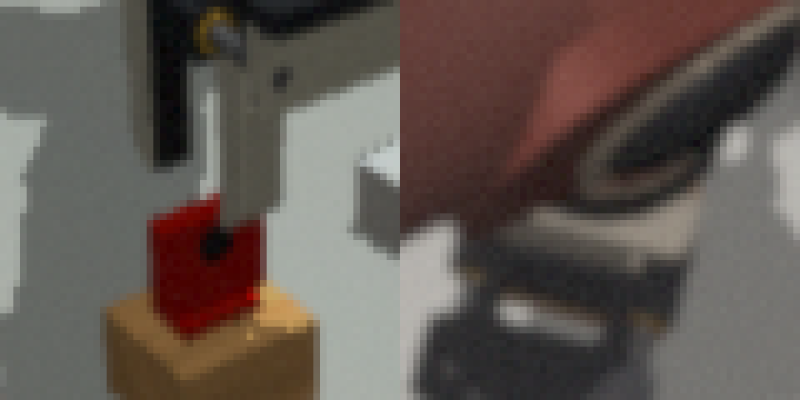

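Call:
send_rows:
  deltas:
    - {"linear":[0,0.02,0.3],"dr":[0,0,0]}
    - {"linear":[0,0.02,0.6],"dr":[0,0,0]}
    - {"linear":[0,0.02,0.9],"dr":[0,0,0]}
    - {"linear":[0,0.02,1.2],"dr":[0,0,0]}
    - {"linear":[0,0.02,1.36],"dr":[0,0,0]}

```text
t: 56.6
eef_pos: [0.5094, -0.0113, 0.0228]
tool_rot: [[0.197, 0.98, 0.001], [0.98, -0.197, -0.0], [-0.0, 0.001, -1.0]]
wrist_force: [0.7, 0.1, 0.5]
gripper_width: 0.0415
```

Call:
send_rows:
  deltas:
    - {"linear":[0,0,0],"dr":[0,0,0]}
    - {"linear":[0,0,0],"dr":[0,0,0]}
    - {"linear":[0,0,0],"dr":[0,0,0]}
    - {"linear":[0,0,0],"dr":[0,0,0]}
    - {"linear":[0,0,0],"dr":[0,0,0]}
  gripper: 0
  force: 35

```text
t: 57.1
eef_pos: [0.5096, -0.0113, 0.0241]
tool_rot: [[0.197, 0.98, 0.002], [0.98, -0.197, -0.0], [0.0, 0.002, -1.0]]
wrist_force: [-1.2, -0.5, 2.2]
gripper_width: 0.0117
```

Call:
send_rows:
  deltas:
    - {"linear":[0,0,0],"dr":[0,0,0]}
    - {"linear":[0,0,0],"dr":[0,0,0]}
    - {"linear":[0,0,0],"dr":[0,0,0]}
    - {"linear":[0,0,0],"dr":[0,0,0]}
    - {"linear":[0,0,0],"dr":[0,0,0]}

```text
t: 57.6
eef_pos: [0.5096, -0.0113, 0.0242]
tool_rot: [[0.197, 0.98, 0.002], [0.98, -0.197, -0.0], [0.0, 0.002, -1.0]]
wrist_force: [-2.3, 0.9, 4.8]
gripper_width: 0.0115
```

Run:
```python
from h import *
go([.5092,-.0115,.022],np.radians(-11.4))
print(np.round(st()[0]["joints"],3))
zoom("z41",[.509,-.0115,.07],30)
```

```text
pos [0.5096, -0.0113, 0.0242] lin [-0.009, -0.014, 0.072] dr [0.016, -0.003, 0.009] gw 0.0115 F [-2.3, 0.94, 4.79] q7 0.75 t 57.6
[-0.595  0.848  0.966  2.01  -0.978  0.839  0.75 ]
```

View pics/z41.png

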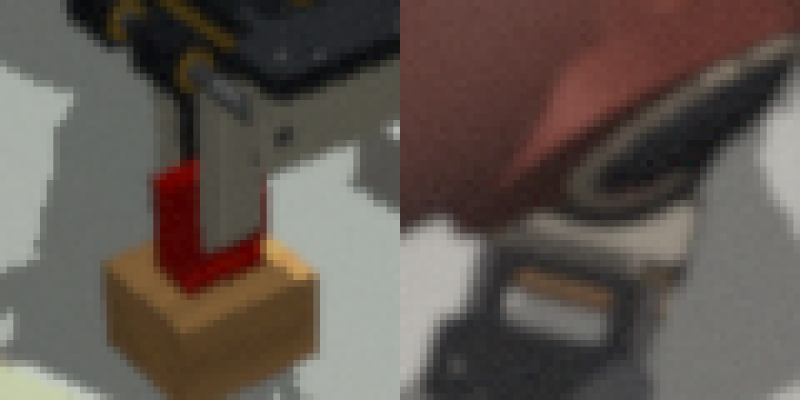

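The fingers close on the bow (11.5 mm) and it is gripped centrally. Lift it out of the stand.

Call:
send_rows:
  deltas:
    - {"linear":[0,0,-0.2],"dr":[0,0,0]}
    - {"linear":[0,0,-0.5],"dr":[0,0,0]}
    - {"linear":[0,0,-0.9],"dr":[0,0,0]}
    - {"linear":[0,0,-1.4],"dr":[0,0,0]}
    - {"linear":[0,0,-1.9],"dr":[0,0,0]}

```text
t: 58.2
eef_pos: [0.5103, -0.0117, 0.0824]
tool_rot: [[0.197, 0.98, 0.003], [0.98, -0.197, -0.001], [-0.001, 0.004, -1.0]]
wrist_force: [-0.7, 0.1, -0.8]
gripper_width: 0.0117
```

Call:
send_rows:
  deltas:
    - {"linear":[0,0,-0.5],"dr":[0,0,0]}
    - {"linear":[0,0,-1.0],"dr":[0,0,0]}
    - {"linear":[0,0,-1.1],"dr":[0,0,0]}
    - {"linear":[0,0,-1.1],"dr":[0,0,0]}
    - {"linear":[0,0,-1.1],"dr":[0,0,0]}

```text
t: 58.7
eef_pos: [0.5093, -0.011, 0.1135]
tool_rot: [[0.196, 0.981, 0.001], [0.981, -0.196, -0.0], [-0.0, 0.001, -1.0]]
wrist_force: [-1.0, -0.1, -0.5]
gripper_width: 0.0114
```

Run:
```python
from h import *
go([.4563,-.2220,.11],np.radians(0.5))
print(np.round(st()[0]["joints"],3))
zoom("z42",[.509,-.0115,.13],35)
```

```text
pos [0.5093, -0.011, 0.1135] lin [-7.243, -0.352, 0.116] dr [0.01, 0.001, -1.971] gw 0.0114 F [-0.95, -0.05, -0.47] q7 0.61 t 58.7
[-0.679  0.738  1.11   1.934 -0.801  0.996  0.613]
```

View pics/z42.png

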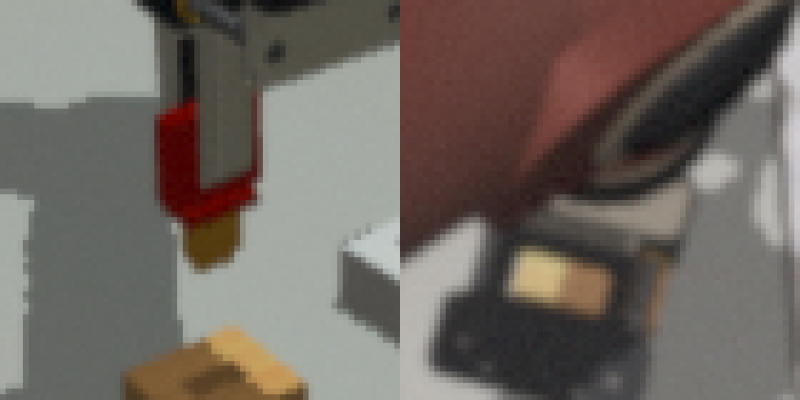

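Call:
send_rows:
  deltas:
    - {"linear":[-1.0,-0.05,0],"dr":[0,0,-0.4]}
    - {"linear":[-2.2,-0.1,0],"dr":[0,0,-0.8]}
    - {"linear":[-3.5,-0.2,0],"dr":[0,0,-1.2]}
    - {"linear":[-4.8,-0.25,0],"dr":[0,0,-1.6]}
    - {"linear":[-6.0,-0.3,0],"dr":[0,0,-1.97]}

```text
t: 59.3
eef_pos: [0.4646, -0.1877, 0.1135]
tool_rot: [[-0.009, 1.0, 0.001], [1.0, 0.009, -0.001], [-0.001, 0.001, -1.0]]
wrist_force: [0.8, -0.4, -0.6]
gripper_width: 0.012
```

Call:
send_rows:
  deltas:
    - {"linear":[-0.6,0,0],"dr":[0,0,0]}
    - {"linear":[-1.1,0,0],"dr":[0,0,0]}
    - {"linear":[-1.2,-0.05,0],"dr":[0,0,0]}
    - {"linear":[-1.2,-0.05,0],"dr":[0,0,0]}
    - {"linear":[-1.2,-0.05,0],"dr":[0,0,0]}

```text
t: 59.8
eef_pos: [0.4642, -0.2208, 0.1135]
tool_rot: [[-0.009, 1.0, 0.001], [1.0, 0.009, 0.001], [0.001, 0.001, -1.0]]
wrist_force: [0.1, 0.0, -1.0]
gripper_width: 0.0119
```

Run:
```python
from h import *
go([.4563,-.2220,.11],np.radians(0.5))
print(np.round(st()[0]["joints"],3))
zoom("z43",[.4563,-.222,.09],35)
```

```text
pos [0.4642, -0.2208, 0.1135] lin [-0.036, -0.265, 0.116] dr [0.011, -0.006, 0.006] gw 0.0119 F [0.1, 0.03, -0.99] q7 1.16 t 59.8
[-0.206  0.69   0.998  1.92  -0.724  0.942  1.157]
```

View pics/z43.png

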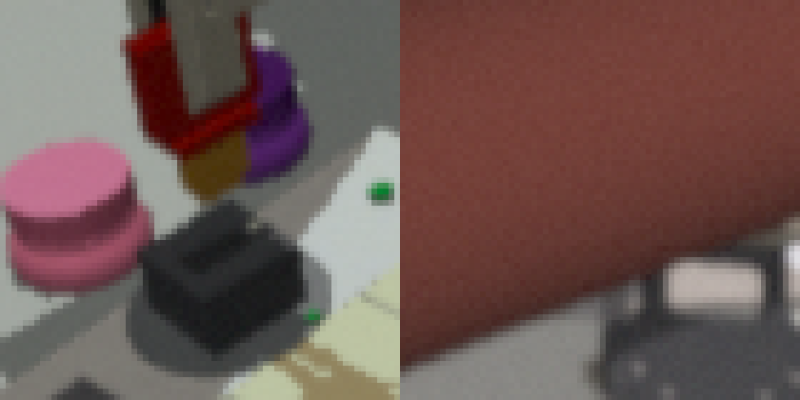

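Run:
```python
from h import *
r=cam("scene")
b=rect(r,.07,.42,.50,-.26,-.18,6000); 
for i in range(0,9): 
    cv2.line(b,(i*60,0),(i*60,480),(0,255,255) if i==4 else (90,90,0),1); cv2.line(b,(0,i*60),(480,i*60),(0,255,255) if i==4 else (90,90,0),1)
cv2.imwrite("pics/q1.png",b)
```

```text
(no output)
```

View pics/q1.png

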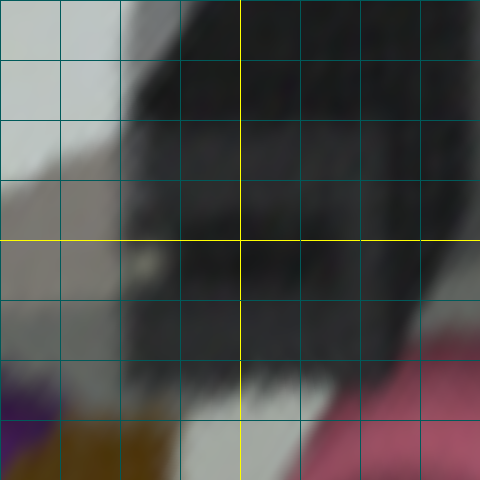

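Run:
```python
from h import *
r=cam("scene")
b=rect(r,.07,.42,.50,-.26,-.18,6000); b=np.clip((b.astype(float)-15)*5,0,255).astype(np.uint8)
c=cv2.imread("pics/r_scene_q.png") # original frame, z=.07, x1=.54,y1=-.15, 2800
H=np.float32([[6/2.8,0,-.03*6000],[0,6/2.8,-.04*6000]]); c=cv2.warpAffine(c,H,(480,480),flags=cv2.INTER_CUBIC); c=np.clip((c.astype(float)-15)*3,0,255).astype(np.uint8)
for q in (b,c):
  for i in range(0,9): 
    cv2.line(q,(i*60,0),(i*60,480),(0,255,255) if i==4 else (90,90,0),1); cv2.line(q,(0,i*60),(480,i*60),(0,255,255) if i==4 else (90,90,0),1)
cv2.imwrite("pics/q2.png",cv2.resize(cv2.hconcat([b,c]),(800,400)))
```

```text
(no output)
```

View pics/q2.png

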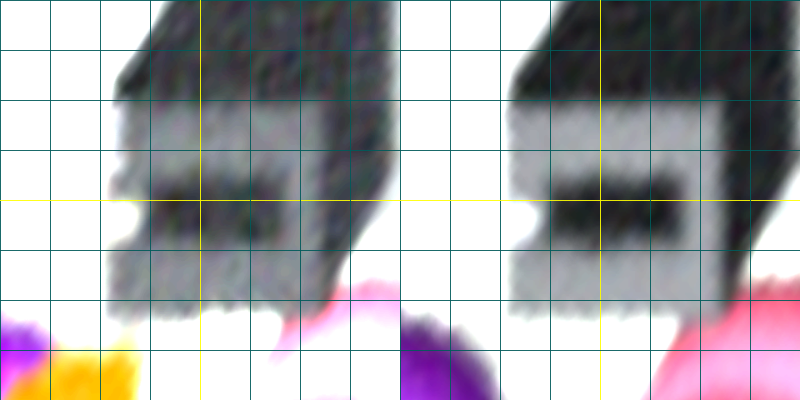

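```bash
cat >> h.py <<'E'
def keywire(im,r,tip,yaw,sc,o,col):
    E=[(0,1),(0,2),(0,4),(3,1),(3,2),(3,7),(5,1),(5,4),(5,7),(6,2),(6,4),(6,7)]
    for (sx,sy,z0,z1) in ((.012,.046,.035,.078),(.020,.036,.028,.035),(.010,.024,.008,.028),(.006,.018,0,.008)):
        q=proj(r,boxpts(np.array(tip)+[0,0,(z0+z1)/2],Rz(yaw),(sx,sy,z1-z0)))
        q=np.round(((q+.5)-o)*sc).astype(int)
        for a,b in E: cv2.line(im,tuple(int(v) for v in q[a]),tuple(int(v) for v in q[b]),col,1,cv2.LINE_AA)
E
python3 - <<'E'
from h import *
s,p,R=st(); r=cam("scene")
tip=np.array([p[0],p[1],.1013]); yaw=np.arctan2(R[1,1],R[0,1]); print(yaw)
o=proj(r,[[*tip[:2],.13]])[0].astype(int)-[32,32]; sc=9
im=cv2.resize(r["pixels"][o[1]:o[1]+64,o[0]:o[0]+64],None,fx=sc,fy=sc,interpolation=3); im=np.clip(im.astype(float)*1.6,0,255).astype(np.uint8)
keywire(im,r,tip,yaw,sc,o,(255,255,0)); cv2.imwrite("pics/q3.png",im)
E
```

```text
0.009881383304631074
```

View pics/q3.png

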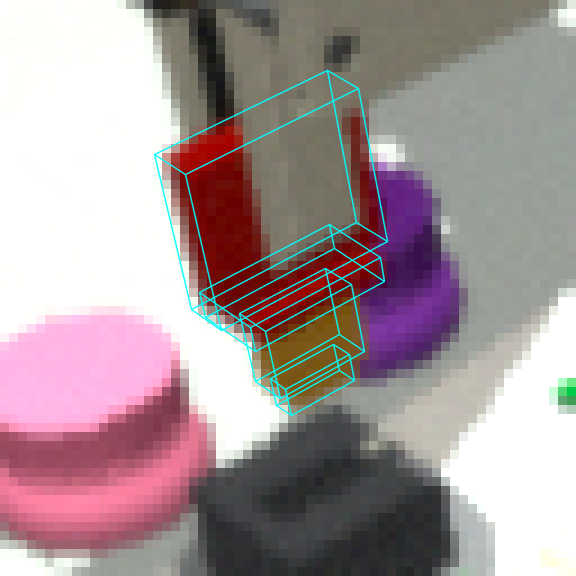

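The model wireframe agrees with the held key to about 1 px, key tip at (293,413) in this zoom. The slot centre comes out near (0.457,-0.222). Move over it and go down to just above the mouth.

Call:
send_rows:
  deltas:
    - {"linear":[-0.03,-0.1,0],"dr":[0,0,0]}
    - {"linear":[-0.03,-0.24,0],"dr":[0,0,0]}
    - {"linear":[-0.03,-0.24,0.3],"dr":[0,0,0]}
    - {"linear":[-0.03,-0.24,0.6],"dr":[0,0,0]}
    - {"linear":[-0.03,-0.24,0.8],"dr":[0,0,0]}

```text
t: 60.55
eef_pos: [0.4568, -0.2226, 0.0887]
tool_rot: [[-0.008, 1.0, 0.001], [1.0, 0.008, 0.0], [0.0, 0.001, -1.0]]
wrist_force: [0.4, -0.1, -1.3]
gripper_width: 0.0118
```

Call:
send_rows:
  deltas:
    - {"linear":[0,0,0],"dr":[0,0,0]}
    - {"linear":[0,0,0],"dr":[0,0,0]}
    - {"linear":[0,0,0],"dr":[0,0,0]}
    - {"linear":[0,0,0],"dr":[0,0,0]}
    - {"linear":[0,0,0],"dr":[0,0,0]}

```text
t: 61.05
eef_pos: [0.4573, -0.2232, 0.0902]
tool_rot: [[-0.008, 1.0, 0.002], [1.0, 0.008, -0.001], [-0.001, 0.002, -1.0]]
wrist_force: [-0.1, -0.3, -0.6]
gripper_width: 0.0119
```

Run:
```python
from h import *
go([.457,-.2218,.082],np.radians(.4))
s,p,R=st(); r=cam("scene")
tip=np.array([p[0],p[1],p[2]-.0122]); yaw=np.arctan2(R[1,1],R[0,1])
o=proj(r,[[*tip[:2],.09]])[0].astype(int)-[32,32]; sc=9
im=cv2.resize(r["pixels"][o[1]:o[1]+64,o[0]:o[0]+64],None,fx=sc,fy=sc,interpolation=3); im=np.clip(im.astype(float)*1.8,0,255).astype(np.uint8); im0=im.copy()
keywire(im,r,tip,yaw,sc,o,(255,255,0)); 
q=np.round((proj(r,np.array([.4582,-.2234,.07])+boxpts([0,0,0],Rz(.005),(.013,.027,0)))[[0,2,6,4]]+.5-o)*sc).astype(int); cv2.polylines(im,[q],True,(0,255,0),1)
cv2.imwrite("pics/q4.png",cv2.resize(cv2.hconcat([im0,im]),(800,400)))
```

```text
pos [0.4573, -0.2232, 0.0902] lin [0.045, -0.01, 0.272] dr [0.023, 0.008, 0.014] gw 0.0119 F [-0.07, -0.32, -0.58] q7 1.2 t 61.05
```

View pics/q4.png

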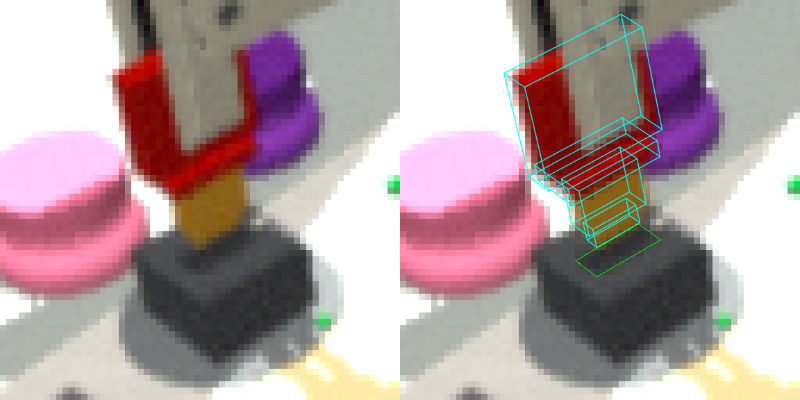

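Call:
send_rows:
  deltas:
    - {"linear":[0.02,0,0.1],"dr":[0,0,0]}
    - {"linear":[0.02,0,0.2],"dr":[0,0,0]}
    - {"linear":[0.02,0,0.28],"dr":[0,0,0]}
    - {"linear":[0.02,0,0.36],"dr":[0,0,0]}
    - {"linear":[0.02,0,0.42],"dr":[0,0,0]}

```text
t: 61.6
eef_pos: [0.4571, -0.2225, 0.077]
tool_rot: [[-0.008, 1.0, 0.002], [1.0, 0.008, -0.001], [-0.001, 0.002, -1.0]]
wrist_force: [-0.7, 0.0, -1.2]
gripper_width: 0.0116
```

Run:
```python
from h import *
go([.457,-.2222,.07],np.radians(.4))
```

```text
pos [0.4571, -0.2225, 0.077] lin [0.009, -0.004, 0.235] dr [0.017, 0.005, 0.012] gw 0.0116 F [-0.74, 0.01, -1.18] q7 1.22 t 61.6
```

Tip is about 5 mm in with no contact force. Continue in small steps.

Call:
send_rows:
  deltas:
    - {"linear":[0,0,0.06],"dr":[0,0,0]}
    - {"linear":[0,0,0.12],"dr":[0,0,0]}
    - {"linear":[0,0,0.18],"dr":[0,0,0]}
    - {"linear":[0,0,0.24],"dr":[0,0,0]}
    - {"linear":[0,0,0.24],"dr":[0,0,0]}

```text
t: 62.1
eef_pos: [0.4571, -0.2224, 0.0699]
tool_rot: [[-0.008, 1.0, 0.002], [1.0, 0.008, -0.0], [-0.0, 0.002, -1.0]]
wrist_force: [-1.0, 0.0, -0.5]
gripper_width: 0.0121
```

Call:
send_rows:
  deltas:
    - {"linear":[0,0,0.06],"dr":[0,0,0]}
    - {"linear":[0,0,0.12],"dr":[0,0,0]}
    - {"linear":[0,0,0.18],"dr":[0,0,0]}
    - {"linear":[0,0,0.24],"dr":[0,0,0]}
    - {"linear":[0,0,0.24],"dr":[0,0,0]}

```text
t: 62.6
eef_pos: [0.4571, -0.2224, 0.0627]
tool_rot: [[-0.008, 1.0, 0.002], [1.0, 0.008, -0.0], [-0.0, 0.002, -1.0]]
wrist_force: [0.7, -0.6, -0.2]
gripper_width: 0.0115
```

Run:
```python
from h import *
go([.457,-.2222,.054],np.radians(.4)); print(np.round(st()[0]["moment"],3))
```

```text
pos [0.4571, -0.2224, 0.0627] lin [0.007, -0.003, 0.29] dr [0.016, 0.004, 0.012] gw 0.0115 F [0.67, -0.6, -0.17] q7 1.24 t 62.6
[-0.049  0.046  0.024]
```

Depth is about 19 mm and still free. Go on to the collar.

Call:
send_rows:
  deltas:
    - {"linear":[0,0,0.06],"dr":[0,0,0]}
    - {"linear":[0,0,0.12],"dr":[0,0,0]}
    - {"linear":[0,0,0.18],"dr":[0,0,0]}
    - {"linear":[0,0,0.23],"dr":[0,0,0]}
    - {"linear":[0,0,0.23],"dr":[0,0,0]}

```text
t: 63.1
eef_pos: [0.4571, -0.2224, 0.0558]
tool_rot: [[-0.008, 1.0, 0.002], [1.0, 0.008, -0.0], [-0.0, 0.002, -1.0]]
wrist_force: [0.5, 0.0, -0.5]
gripper_width: 0.0116
```

Call:
send_rows:
  deltas:
    - {"linear":[0,0,0.03],"dr":[0,0,0]}
    - {"linear":[0,0,0.06],"dr":[0,0,0]}
    - {"linear":[0,0,0.09],"dr":[0,0,0]}
    - {"linear":[0,0,0.09],"dr":[0,0,0]}
    - {"linear":[0,0,0.09],"dr":[0,0,0]}

```text
t: 63.6
eef_pos: [0.4573, -0.2226, 0.0541]
tool_rot: [[-0.008, 1.0, 0.003], [1.0, 0.008, -0.0], [-0.0, 0.003, -1.0]]
wrist_force: [-1.9, 0.6, 5.0]
gripper_width: 0.0116
```

Run:
```python
from h import *
go([.457,-.2222,.054],np.radians(.4)); print(np.round(st()[0]["moment"],3),np.round(st()[0]["joints"],3))
zoom("z44",[.457,-.222,.08],30)
```

```text
pos [0.4573, -0.2226, 0.0541] lin [0.012, -0.011, 0.003] dr [0.027, 0.001, 0.012] gw 0.0116 F [-1.87, 0.63, 5.0] q7 1.26 t 63.6
[ 0.218  0.345 -0.017] [-0.143  0.755  0.905  1.992 -0.835  0.817  1.259]
```

View pics/z44.png

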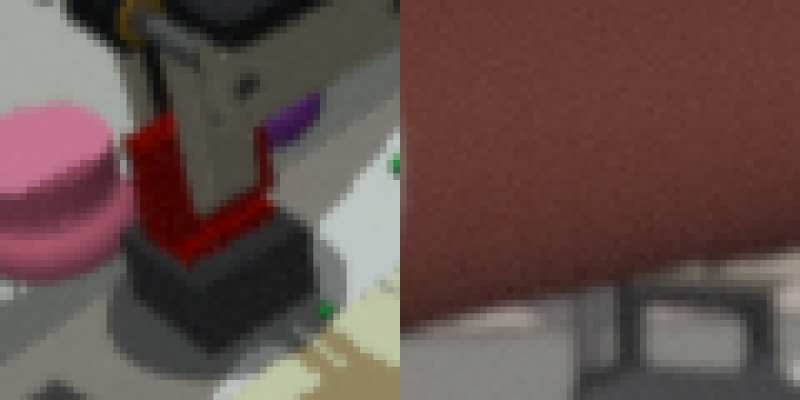

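The collar sits on the rotor, so the key is fully in. Turn clockwise (positive dr z), checking the joints.

Call:
send_rows:
  deltas:
    - {"linear":[0,0,-0.03],"dr":[0,0,0.5]}
    - {"linear":[0,0,-0.04],"dr":[0,0,1.0]}
    - {"linear":[0,0,-0.04],"dr":[0,0,1.6]}
    - {"linear":[0,0,-0.04],"dr":[0,0,2.3]}
    - {"linear":[0,0,-0.04],"dr":[0,0,3.0]}
  force: 45

```text
t: 64.2
eef_pos: [0.4563, -0.2222, 0.0545]
tool_rot: [[0.304, 0.953, 0.001], [0.953, -0.304, 0.0], [0.001, 0.0, -1.0]]
wrist_force: [-1.0, -0.3, 1.1]
gripper_width: 0.0118
```

Run:
```python
from h import *
go([.457,-.2222,.0545],np.radians(-61.9)); s=st()[0];print(np.round(s["moment"],3),np.round(s["joints"],3))
```

```text
pos [0.4563, -0.2222, 0.0545] lin [0.007, 0.023, -0.0] dr [0.001, -0.007, 7.369] gw 0.0118 F [-0.98, -0.32, 1.13] q7 1.0 t 64.2
[0.108 0.451 0.074] [-0.181  0.793  0.988  1.993 -0.893  0.87   1.002]
```

Call:
send_rows:
  deltas:
    - {"linear":[0,0,0],"dr":[0,0,0.7]}
    - {"linear":[0,0,0],"dr":[0,0,1.4]}
    - {"linear":[0,0,0],"dr":[0,0,2.1]}
    - {"linear":[0,0,0],"dr":[0,0,2.8]}
    - {"linear":[0,0,0],"dr":[0,0,3.5]}

```text
t: 64.7
eef_pos: [0.4564, -0.2222, 0.0545]
tool_rot: [[0.625, 0.781, 0.001], [0.781, -0.625, 0.0], [0.001, 0.0, -1.0]]
wrist_force: [-2.2, 0.5, 0.4]
gripper_width: 0.0116
```

Run:
```python
from h import *
go([.457,-.2222,.0545],np.radians(-61.9)); s=st()[0];print(np.round(s["moment"],3),np.round(s["joints"],3))
zoom("z45",[.457,-.222,.08],30)
```

```text
pos [0.4564, -0.2222, 0.0545] lin [0.013, 0.017, -0.0] dr [0.002, -0.006, 3.87] gw 0.0116 F [-2.19, 0.48, 0.37] q7 0.7 t 64.7
[0.061 0.459 0.07 ] [-0.218  0.84   1.078  1.994 -0.957  0.933  0.701]
```

View pics/z45.png

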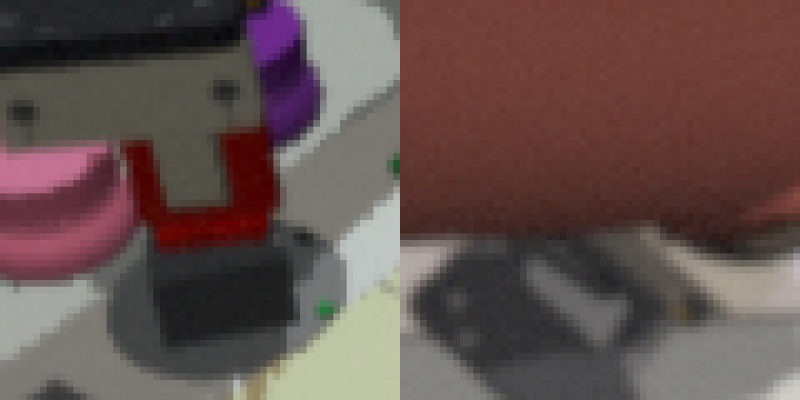

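The rotor is following the key. Continue to the stop.

Call:
send_rows:
  deltas:
    - {"linear":[0,0,0],"dr":[0,0,0.7]}
    - {"linear":[0,0,0],"dr":[0,0,1.4]}
    - {"linear":[0,0,0],"dr":[0,0,2.1]}
    - {"linear":[0,0,0],"dr":[0,0,2.8]}
    - {"linear":[0,0,0],"dr":[0,0,3.4]}

```text
t: 65.3
eef_pos: [0.4565, -0.2223, 0.0544]
tool_rot: [[0.857, 0.516, 0.001], [0.516, -0.857, 0.0], [0.001, 0.0, -1.0]]
wrist_force: [-2.3, 0.2, -0.3]
gripper_width: 0.0119
```

Run:
```python
from h import *
go([.457,-.2222,.0545],np.radians(-61.9)); s=st()[0];print(np.round(s["moment"],3),np.round(s["joints"],3))
```

```text
pos [0.4565, -0.2223, 0.0544] lin [0.017, 0.008, -0.005] dr [0.003, -0.005, 0.489] gw 0.0119 F [-2.31, 0.17, -0.31] q7 0.4 t 65.3
[0.059 0.576 0.03 ] [-0.246  0.888  1.158  1.994 -1.01   0.997  0.401]
```

Call:
send_rows:
  deltas:
    - {"linear":[0,0,0],"dr":[0,0,0.3]}
    - {"linear":[0,0,0],"dr":[0,0,0.6]}
    - {"linear":[0,0,0],"dr":[0,0,0.8]}
    - {"linear":[0,0,0],"dr":[0,0,0.9]}
    - {"linear":[0,0,0],"dr":[0,0,0.9]}

```text
t: 65.8
eef_pos: [0.4566, -0.2223, 0.0544]
tool_rot: [[0.901, 0.433, 0.001], [0.433, -0.901, -0.0], [0.001, 0.0, -1.0]]
wrist_force: [-3.4, 0.1, -0.8]
gripper_width: 0.0119
```

Run:
```python
from h import *
go([.457,-.2222,.0545],np.radians(-61.9)); s=st()[0];print(np.round(s["moment"],3),np.round(s["joints"],3))
zoom("z46",[.457,-.222,.08],30)
```

```text
pos [0.4566, -0.2223, 0.0544] lin [0.014, 0.004, -0.005] dr [0.004, -0.007, -0.404] gw 0.0119 F [-3.38, 0.09, -0.79] q7 0.32 t 65.8
[1.520e-01 1.037e+00 1.000e-03] [-0.252  0.901  1.178  1.995 -1.023  1.013  0.321]
```

View pics/z46.png

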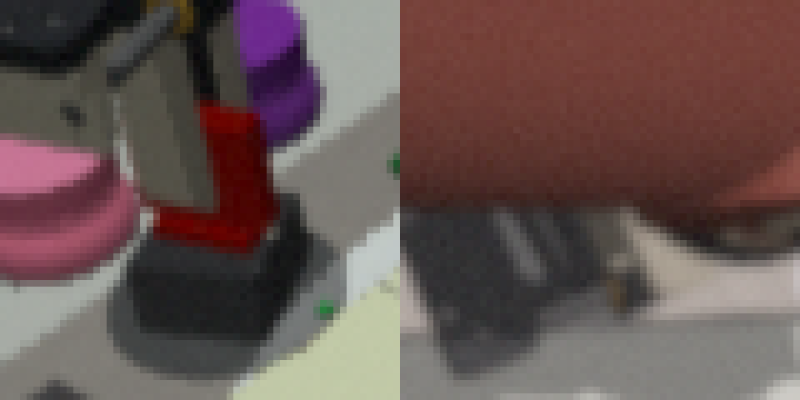

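Call:
send_rows:
  deltas:
    - {"linear":[0,0,0],"dr":[0,0,0.2]}
    - {"linear":[0,0,0],"dr":[0,0,0.4]}
    - {"linear":[0,0,0],"dr":[0,0,0.6]}
    - {"linear":[0,0,0],"dr":[0,0,0.6]}
    - {"linear":[0,0,0],"dr":[0,0,0.6]}

```text
t: 66.4
eef_pos: [0.4568, -0.2223, 0.0544]
tool_rot: [[0.927, 0.376, 0.001], [0.376, -0.927, -0.0], [0.001, 0.001, -1.0]]
wrist_force: [-5.1, 0.1, -0.9]
gripper_width: 0.0113
```

Run:
```python
from h import *
go([.457,-.2222,.0545],np.radians(-61.9)); s=st()[0];print(np.round(s["moment"],3),np.round(s["joints"],3))
r=cam("scene")
b=rect(r,.07,.42,.50,-.26,-.18,5000); b=np.clip((b.astype(float)-10)*4,0,255).astype(np.uint8)
P=[]
for yaw,col in ((np.radians(6.83)-1.2,(0,255,0)),(np.radians(6.83)-1.0,(0,0,255))):
    c=np.array([.4582,-.2234]); q=np.array([[-1,-1],[1,-1],[1,1],[-1,1]])*.022@Rz(yaw)[:2,:2].T+c
    cv2.polylines(b,[np.round(np.c_[(-.18-q[:,1])*5000,(.5-q[:,0])*5000]).astype(np.int32)],True,col,1)
cv2.imwrite("pics/q5.png",b)
```

```text
pos [0.4568, -0.2223, 0.0544] lin [0.007, 0.001, -0.004] dr [0.005, -0.01, -1.005] gw 0.0113 F [-5.06, 0.09, -0.89] q7 0.27 t 66.4
[0.259 1.398 0.09 ] [-0.256  0.909  1.19   1.994 -1.032  1.024  0.266]
```

View pics/q5.png

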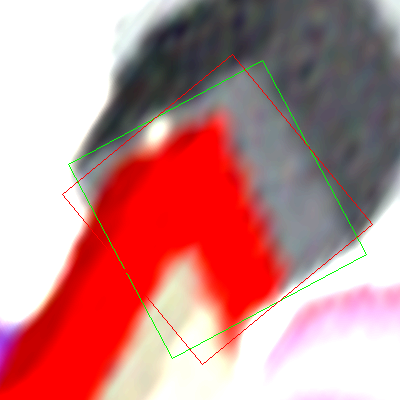

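The face fits the 1.2 rad outline (green) and not the 1.0 rad one (red). Let go of the key and lift.

Call:
send_rows:
  deltas:
    - {"linear":[0,0,0],"dr":[0,0,-0.2]}
    - {"linear":[0,0,0],"dr":[0,0,-0.2]}
    - {"linear":[0,0,0],"dr":[0,0,-0.2]}
    - {"linear":[0,0,0],"dr":[0,0,-0.2]}
    - {"linear":[0,0,0],"dr":[0,0,-0.2]}
  gripper: 45

```text
t: 66.95
eef_pos: [0.4579, -0.2227, 0.0547]
tool_rot: [[0.918, 0.395, 0.003], [0.395, -0.918, -0.001], [0.002, 0.002, -1.0]]
wrist_force: [-0.5, -0.3, 0.3]
gripper_width: 0.0409
```

Call:
send_rows:
  deltas:
    - {"linear":[0,0,0],"dr":[0,0,0]}
    - {"linear":[0,0,0],"dr":[0,0,0]}
    - {"linear":[0,0,-0.3],"dr":[0,0,0]}
    - {"linear":[0,0,-0.8],"dr":[0,0,0]}
    - {"linear":[0,0,-1.3],"dr":[0,0,0]}

```text
t: 67.45
eef_pos: [0.457, -0.2227, 0.0944]
tool_rot: [[0.919, 0.395, 0.002], [0.395, -0.919, -0.001], [0.001, 0.002, -1.0]]
wrist_force: [-0.0, 0.3, -0.6]
gripper_width: 0.0419
```

Call:
send_rows:
  deltas:
    - {"linear":[0,0,-0.8],"dr":[0,0,-0.5]}
    - {"linear":[0,0,-1.6],"dr":[0,0,-1]}
    - {"linear":[0,0,-2.4],"dr":[0,0,-2]}
    - {"linear":[0,0,-3],"dr":[0,0,-3]}
    - {"linear":[0,0,-3],"dr":[0,0,-4]}

```text
t: 67.95
eef_pos: [0.4578, -0.2242, 0.1867]
tool_rot: [[0.676, 0.737, 0.007], [0.737, -0.676, -0.004], [0.002, 0.008, -1.0]]
wrist_force: [0.4, -0.6, -0.4]
gripper_width: 0.0417
```

Run:
```python
from h import *
go([.46,.20,.16],np.radians(20)); s=st()[0];print(np.round(s["joints"],3))
zoom("z47",[.457,-.222,.08],30)
```

```text
pos [0.4578, -0.2242, 0.1867] lin [10.469, -9.51, 0.838] dr [0.075, 0.024, -10.42] gw 0.0417 F [0.4, -0.57, -0.41] q7 0.42 t 67.95
[-0.314  0.666  1.228  1.848 -0.699  1.137  0.423]
```

View pics/z47.png

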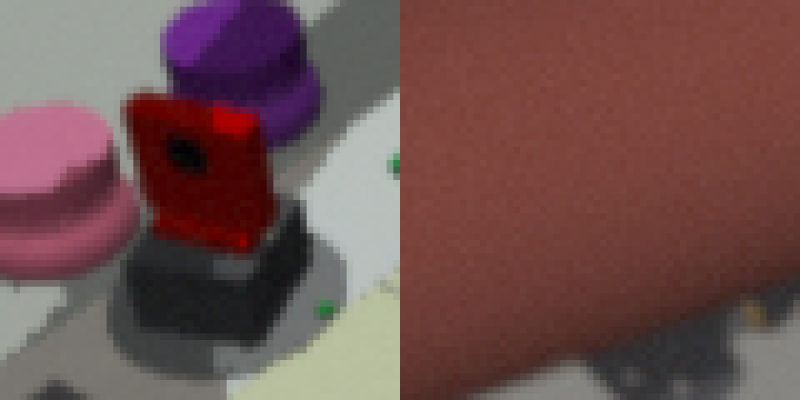

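Call:
send_rows:
  deltas:
    - {"linear":[0.5,-0.4,0],"dr":[0,0,-1.3]}
    - {"linear":[1.3,-1.0,0],"dr":[0,0,-2.6]}
    - {"linear":[2.2,-1.7,0],"dr":[0,0,-3.9]}
    - {"linear":[3.1,-2.4,0],"dr":[0,0,-5.2]}
    - {"linear":[4.0,-3.0,0],"dr":[0,0,-6.4]}

```text
t: 68.55
eef_pos: [0.4716, -0.0717, 0.1833]
tool_rot: [[0.073, 0.997, 0.001], [0.997, -0.073, -0.0], [-0.0, 0.001, -1.0]]
wrist_force: [0.3, 0.7, 0.5]
gripper_width: 0.0418
```

Run:
```python
from h import *
go([.46,.20,.18],np.radians(60)); s=st()[0];print(np.round(s["joints"],3))
```

```text
pos [0.4716, -0.0717, 0.1833] lin [9.004, -1.05, 0.106] dr [0.007, 0.006, -10.7] gw 0.0418 F [0.33, 0.66, 0.52] q7 0.69 t 68.55
[-0.61   0.553  1.11   1.928 -0.582  1.028  0.687]
```

Call:
send_rows:
  deltas:
    - {"linear":[1.2,-0.1,0],"dr":[0,0,-1.3]}
    - {"linear":[2.5,-0.3,0],"dr":[0,0,-2.6]}
    - {"linear":[3.8,-0.4,0],"dr":[0,0,-3.9]}
    - {"linear":[5.1,-0.5,0],"dr":[0,0,-5.2]}
    - {"linear":[6.4,-0.7,0],"dr":[0,0,-6.5]}

```text
t: 69.05
eef_pos: [0.4655, 0.1212, 0.1832]
tool_rot: [[-0.571, 0.821, 0.002], [0.821, 0.571, -0.001], [-0.002, 0.001, -1.0]]
wrist_force: [0.3, -0.1, 0.5]
gripper_width: 0.0422
```

Call:
send_rows:
  deltas:
    - {"linear":[0.8,0.8,0],"dr":[0,0,0]}
    - {"linear":[1.6,1.6,0],"dr":[0,0,0]}
    - {"linear":[1.8,1.8,0],"dr":[0,0,0]}
    - {"linear":[1.8,1.8,0],"dr":[0,0,0]}
    - {"linear":[1.8,1.8,0],"dr":[0,0,0]}

```text
t: 69.55
eef_pos: [0.4792, 0.1928, 0.1833]
tool_rot: [[-0.566, 0.824, 0.002], [0.824, 0.566, -0.002], [-0.003, 0.0, -1.0]]
wrist_force: [0.5, -0.2, 0.9]
gripper_width: 0.0413
```

Run:
```python
from h import *
s,p,R=st();print(p.round(3),np.round(s["joints"],3),s["t"])
for c in ("scene","top"):
    r=cam(c); cv2.imwrite(f"pics/g_{c}.png",cv2.resize(r["pixels"],(800,600),interpolation=3))
    for n in ("jar_center","key_bow","slab1_center","dish","reagent","slot_mouth"): print(c,n,[(np.round(d["at"],3).tolist(),round(d["confidence"],2)) for d in bot.tip_of(c,n)])
    q=rect(r,.07,.40,.54,-.29,-.15,2800); cv2.imwrite(f"pics/g_{c}_q.png",q)
cv2.imwrite("pics/g_q.png",cv2.hconcat([cv2.imread("pics/g_top_q.png"),cv2.imread("pics/g_scene_q.png")]))
```

```text
[0.479 0.193 0.183] [-1.025  0.553  0.939  1.826 -0.515  1.028  0.721] 69.55
scene jar_center [([0.674, -0.007, 0.022], 0.98), ([0.78, -0.088, 0.018], 0.87), ([0.756, -0.273, 0.021], 0.83), ([0.329, -0.133, 0.021], 0.75), ([0.336, -0.218, 0.018], 0.73)]
scene key_bow [([0.679, -0.003, 0.023], 0.75), ([0.458, -0.22, 0.099], 0.71)]
scene slab1_center [([0.567, -0.141, 0.046], 0.97)]
scene dish [([0.742, 0.162, 0.002], 0.81), ([0.459, -0.221, 0.041], 0.23)]
scene reagent [([0.728, -0.163, -0.002], 0.85), ([0.456, -0.22, 0.042], 0.6)]
scene slot_mouth [([0.456, -0.216, 0.071], 0.74)]
top jar_center [([0.682, -0.006, 0.025], 0.93), ([0.755, -0.273, 0.022], 0.93), ([0.326, -0.13, 0.017], 0.87), ([0.782, -0.09, 0.02], 0.72), ([0.336, -0.225, 0.023], 0.66)]
top key_bow [([0.46, -0.221, 0.044], 0.65), ([0.453, -0.221, 0.102], 0.64)]
top slab1_center [([0.571, -0.137, 0.038], 0.91)]
top dish [([0.736, 0.161, 0.002], 0.77), ([0.682, 0.002, 0.002], 0.39)]
top reagent [([0.728, -0.166, -0.004], 0.52)]
top slot_mouth [([0.453, -0.227, 0.07], 0.48)]
```

View pics/g_scene.png

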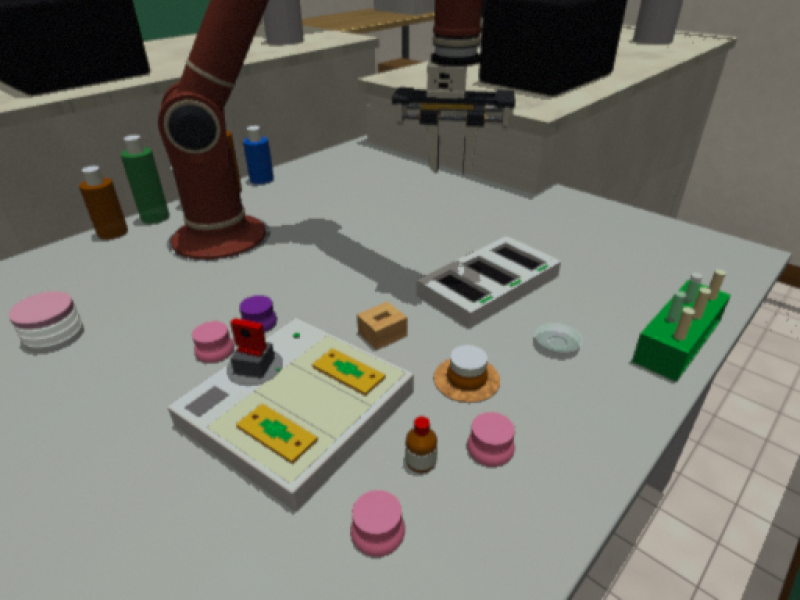

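View pics/g_top.png

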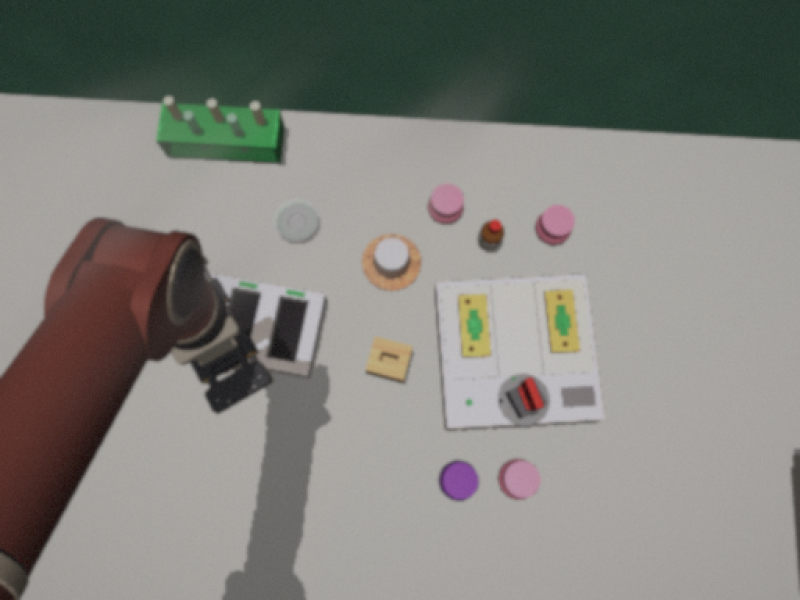

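View pics/g_q.png

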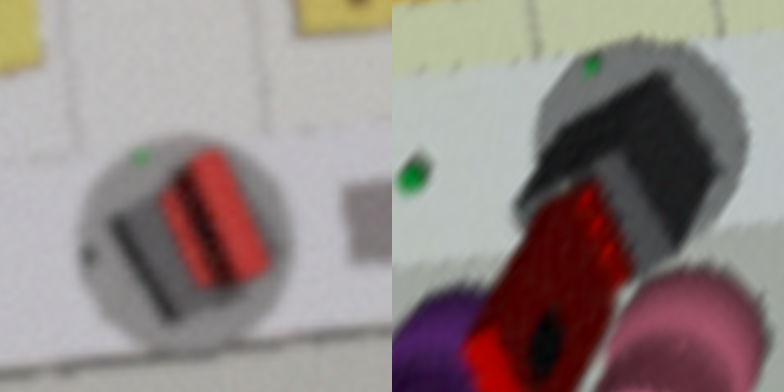

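Run:
```python
from h import *
for c in ("top","scene"):
    r=cam(c); a=rect(r,.048,.40,.68,-.36,-.06,2000); hsv=cv2.cvtColor(a,cv2.COLOR_BGR2HSV)
    m=cv2.inRange(hsv,(12,110,60),(40,255,255)); m=cv2.morphologyEx(cv2.morphologyEx(m,cv2.MORPH_OPEN,np.ones((5,5))),cv2.MORPH_CLOSE,np.ones((25,25)))
    for k in sorted(cv2.findContours(m,0,2)[0],key=cv2.contourArea)[::-1][:2]:
        (u,v),(w,h),an=cv2.minAreaRect(k); P=np.array([.68-v/2000,-.06-u/2000,.04]); print(c,(RT.T@(P-G))[:2].round(4),round(w/2000,4),round(h/2000,4),round(an,1))
r=cam("scene"); u=proj(r,[[.55,.2,.03]])[0].astype(int)
cv2.imwrite("pics/q6.png",cv2.resize(r["pixels"][u[1]-30:u[1]+30,u[0]-50:u[0]+50],(800,480),interpolation=3))
```

```text
top [ 0.0069 -0.0706] 0.0961 0.0416 83.5
top [0.0072 0.0679] 0.0956 0.0398 83.9
scene [0.0105 0.0646] 0.1032 0.0491 84.1
scene [ 0.0102 -0.0734] 0.1034 0.0478 83.3
```

View pics/q6.png

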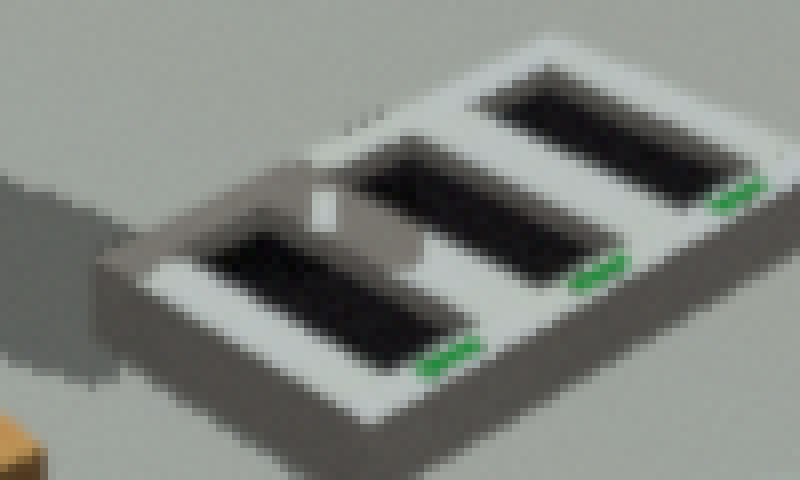

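All checks agree, and the arm is clear of everything. Hand in.

```bash
python3 -c "
from bench import bot
print(bot.finish_job()); print(bot.read_state()['t'])"
```

```text
the job is handed in; nothing more can be done
None
the job is handed in; nothing more can be done
```

The job is done and handed in at about 70 s of the 210 s allowed. `finish_job` gives no verdict, so what follows rests on my own last checks.

**What I did**
- I stood the jar on the cork mat. It was later knocked about 29 mm aside, so I gripped it again and put it back.
- I tipped out both slabs that were there (the pocket at holder y = +78 mm was empty) and laid them in the two outer bays. I pressed each emptied floor back to its stop, with 12 to 15 N at the end.
- I pushed the key in until its collar sat on the rotor, turned it clockwise and let go. The arm is clear of everything.

**Last checks**
- **Jar:** it is within about 5 mm of the mat centre in both cameras.
- **Slabs:** both look flat, with centres about 7–10 mm (x) and 65–73 mm (y) from the glass centre.
- **Floors:** all three look level.
- **Key and rotor:** the key looks upright with its collar on the rotor. From the picture the rotor is at roughly 1.15 to 1.2 rad, which is not a joint reading. No torque stop was felt clearly; a sideways force of up to 5 N built up at the end of the turn.
- **Dish and bottle:** both are where they started, to within the network's few millimetres.

**What disagreed or went wrong**
- **TCP reading:** the reported TCP lies about 31–34 mm beyond the real fingertips, so my first jar grasp closed just above the lid. I corrected for this in every later move.
- **Wrist limit:** joint 6 reached 0.014 rad, close to its 0.01 rad limit, while I placed the second slab, and joint 7 came close to its own limit. I released there and backed off.
- **Pressing force:** the presses on the slabs peaked at about 20 N, above the 6–10 N given, once the floors had reached their stops.

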